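# Load ring holders on a laser marker's shuttle and wind it home with the crank

## Robot

A 6-joint arm with a two-finger parallel gripper is mounted at the origin on a cart in front of the work surface, level with it; the furniture and walls round the work are solid. World frame = base frame: x ahead of the robot, y to its left, z up, the work surface at z = 0. Lengths are in m, angles in degrees, forces in N, time in s.
With the tool pointing down it reaches from about 0.35 to 0.875 m from the base axis. Payload 4.2 kg.
Tool frame: the origin (TCP) lies at the very end of the fingers, on their centre line; the grasp point (between the pads) lies 19 mm behind it; z points along the fingers, x is the direction in which the jaws open and shut, and the axes are right-handed (so a half turn about z gives the same grasp; the last joint's range is limited). The gripper opens to 87 mm and grips with 3 to 60 N. Pads are 19 mm wide; open, the fingers measure 117 mm over their backs; the gripper's body (75 mm by 190 mm) begins 51 mm behind the grasp point.
Start: joints at [89.931, 22.042, 0.453, 0, -68.411, -14.817], TCP at [0.161, 0.604, 0.223] pointing down, gripper open.
Joint ranges: [-179.83, 179.83], [-69.29, 118.12], [-61.27, 80.66], [-181.25, 117.63], [-171.15, -9.14], [-177.46, 177.46]. Speed limits (degrees/s): [159.86, 159.86, 180, 180, 180, 180].

## Interface

Orientations are given as a 3x3 rotation matrix whose columns are the frame's x, y, z axes.
In Python, from station import sense, capture, finish_job gives the robot as it stands.
- The arm moves only by the shell command python3 -m crank 'ROWS' [OPENING]. ROWS is JSON, a list of rows, each a list of 4 numbers: the shift along the tool's x, y, z in m, then the turn about the tool's z in rad. A call has 1 to 5 rows; each row shifts and turns the commanded pose from where the row before left it, along the tool's axes as they then stand; what a row does not reach is not made up. A row lasts 1/12 s, in which the tool goes at most 41.7 mm and 7.16 degrees, less where a joint would pass 70% of its speed; a pose out of reach is approached as far as the arm can. A call with a gripper value outside its range is refused whole. OPENING is the finger opening in m, from 0 to 0.087, set as the call begins (- or left out, the last holds). The fingers move at their own pace and stop on an object; the grip force is fixed at half the most. Time passes only in rows, so rows that do not move let the fingers close. It gives the time, the measured TCP pose, the force and the opening at its end, in the units of the state.
- sense(): the state, without advancing time (a new reading comes with each control period).
- capture(name): name is "side" or "top"; returns a dict with "pixels" (480x640x3 uint8, red, green, blue), "depth" (480x640 float32, m along the optical axis (not along the pixel's ray), 0 where there is no reading), "fx", "fy", "cx", "cy" (pixels), "k1" (the pictures are not rectified: a ray, as slopes to the right and down, at radius r is drawn at 1 + k1 r^2 times it, then the intrinsics apply), "world_from_camera" (4x4, takes a point from camera to world coordinates). Camera axes: x right, y down, z forward; pixel columns grow to the right and rows downward; lengths in m; the calibration is good to about 2 mm. A picture is of the moment at which its call begins.
- finish_job(): hands the job in, once; it reports no verdict.
The state is a dict: "time_s": time; "joints": joint angles; "joint_velocities": joint speeds; "effort": joint torques, N m; "tcp_pos": TCP position; "ee_rot": TCP orientation; "wrist_force": force on the tool from outside, world axes, zero at the start; "moment": the same for the moment, N m; "gripper_width": opening from 0.0 (shut) to 1.0 (fully open).
Only numpy, scipy, OpenCV 4.12 (cv2) and the standard library are available. Lean on these libraries where they do the work, as an engineer would, in place of code of your own. Each camera call takes 0.05 s, during which the arm holds its last target.

## Task

Fit the crank on the square shaft of the laser marker and wind its carriage fully out to the loading stop; then set every ring holder that is there upright in a nest of its own, turned so that its lug drops into the nest's slot. Wind the carriage with the holders fully home under the hood with the crank, then take the crank off and stand it back in its tray, hub down, leaving the other tools where they lie.

Things in the scene. Friction and masses are not known exactly. Their poses are not given: they have to be found in the camera images.
- marker: Laser marker, fixed: grey cabinet 212 x 297 mm, 74 mm high, on it two rails and at the rear a white guard hood. Origin: on the board, under the middle between the rails; x away from the robot along the rails, y left, z up. In this frame the hood covers x 12 to 107, y -110 to 110 mm, its front opening ends 174 mm up, roof 190 mm; the black head on it (x from 38 mm on) reaches 252 mm.
- carriage (a joint): How far the carriage is out from home, m: 0 = fully home under the hood, 0.110 = fully out at the loading stop (towards the robot), hard stops at both. A lead screw moves it 20 mm a turn of the square shaft: counter-clockwise from above winds it out, clockwise home. The screw locks it: it cannot be pushed by hand. Starts between 0 and 0.03.
- shaft_seat (a point): Upright square shaft end on the gear box (50 x 50 mm) at the front right of the marker (x -78, y -155 mm): 16 mm across flats, 24 mm high, the top 5 mm tapered to 10 mm. The point is on its axis at its foot, 134 mm above the board, on the shoulder where the crank's hub comes to rest; x and y are square to its flats and turn with it. Takes about 0.1 N m to turn.
- crank: Removable crank, 0.41 kg, loose, standing hub down, handle up in its tray. Origin: middle of the hub's underside, z up, arm along x. Hub: 36 mm square block with a square socket 18 mm wide, 26 mm deep, open below (fits the shaft in 4 ways). Arm: 22 mm wide, 26 to 36 mm high, x -57 (round counterweight, its underside at 14 mm) to 74 mm. See crank_boss, crank_handle.
- crank_handle (a point): Middle of the top of the crank's upright handle: a round black grip, 25 mm in diameter, 60 mm from the hub's axis, from 38 to 97 mm above the hub's underside; it spins freely on its pin. Axes are the crank's own.
- crank_boss (a point): Middle of the top of the round boss over the crank's hub, on the hub's axis: 24 mm in diameter, 36 to 66 mm above the hub's underside; the place to grip the crank for carrying. Axes are the crank's own.
- crank_tray: Flat steel tray, fixed on the board, 96 x 200 mm with a lip 12 mm high and 4 mm thick and a floor 4 mm thick. Origin: centre of its underside, long side along its own y.
- microscope: Stereo microscope, fixed furniture between the crank tray and the marker: head, eyepieces and lamp ring hang over the board from x = 0.45 m outward, y 0.00 to 0.19 m, from 0.19 to 0.41 m high (under them, from x = 0.51 m, a low nozzle stand). Pass in front of it, or over it. Origin at its foot.
- holder_1: Ring holder, 0.12 kg, loose: round aluminium base 50 mm across, 14.5 mm high, with one square lug 10 mm wide (3 to 12 mm high) that ends 35.5 mm from the centre, and an upright round wooden post, 20 mm in diameter, with a ring at its foot; grip the post 30 to 57 mm up; 62 mm high in all. Origin: middle of the underside, z up; the lug points along its -x. Any yaw at the start; may be absent.
- holder_2: The same as holder_1.
- holder_3: The same as holder_1.
- nest_1 (a point): Nest on the carriage: a steel collar 53 mm inside, 61 mm outside, 10 mm high, with a slot 14 mm wide for a holder's lug, facing the front (the point's -x). The point is the middle of its floor, 106 mm above the board, where a seated holder's origin lies; axes as a seated holder's; moves with the carriage. Three nests in a row, 64 mm apart.
- nest_2 (a point): The same as nest_1.
- nest_3 (a point): The same as nest_1.
- loupe: Folding loupe, 22 x 33 x 12 mm, lying on the board; a bystander, to be left alone.
- slide_gauge: Brass caliper, 125 mm long, 9 mm thick, lying on the board near the front edge; a bystander, to be left alone.
- parallel_pliers: Pliers, 128 mm long, 10 mm thick, lying on the left of the board; a bystander, to be left alone.

How it is judged:
By the outcome, as a careful person would: the job done as asked, in the order asked, and still so for the second after the job is handed in, with the robot touching nothing.
Of holder_1, holder_2, holder_3 only 2 to 3 are there at a start; the rules pass over those that are not, and their reading is None.
At some moment in a run one of holder_1, holder_2, holder_3 may be knocked a few centimetres aside while the robot is not near it.
It also fails if it takes over 210 s, if anything falls off the work surface, if the arm or the gripper's body presses on something with over 40 N, if the wrist force passes 120 N, or if a joint passes its speed limit or range.

## Working session

There is one attempt and no reset: what is moved stays moved. The work goes in short steps, Python scripts to look and compute and a shell command to move; the robot and the scene stay as the last step left them, time stands still between calls to the robot, and variables do not carry over. Pictures are saved under pics/ and viewed, and the job is handed in when it is done.

```bash
ls -la; mkdir -p pics; python3 - <<'E'
from station import sense,capture
import cv2,numpy as np
s=sense();print({k:np.round(v,3).tolist() for k,v in s.items()})
for n in("top","side"):
    c=capture(n);cv2.imwrite(f"pics/{n}0.png",c["pixels"][:,:,::-1])
    print(n,{k:(np.round(c[k],4).tolist()) for k in c if k not in("pixels","depth")})
    np.savez(f"/tmp/{n}0.npz",**c)
E
```

```text
total 12
drwxr-xr-x  3 agent agent 4096 Dec  6 14:58 .
drwxr-xr-x 23 root  root  4096 Dec  6 14:58 ..
drwxr-xr-x  2 agent agent 4096 Dec  6 14:58 pics
{'time_s': 0.0, 'joints': [89.934, 22.092, 0.381, -0.029, -68.41, -14.816], 'joint_velocities': [0.042, 0.04, 0.062, -0.022, -0.024, -0.09], 'effort': [0.002, -39.067, 18.74, 4.22, 0.011, -0.0], 'tcp_pos': [0.16, 0.603, 0.221], 'ee_rot': [[-0.257, -0.966, -0.0], [-0.966, 0.257, -0.002], [0.002, -0.0, -1.0]], 'wrist_force': [-0.242, -0.227, -0.309], 'moment': [0.009, 0.002, -0.025], 'gripper_width': 0.998}
top {'fx': 479.166, 'fy': 479.166, 'cx': 328.3042, 'cy': 233.2148, 'k1': 0.0108, 'world_from_camera': [[0.0883, -0.9757, 0.2004, 0.3282], [-0.9961, -0.0856, 0.0221, -0.0305], [-0.0044, -0.2016, -0.9795, 1.0537], [0.0, 0.0, 0.0, 1.0]]}
side {'fx': 535.9115, 'fy': 535.9115, 'cx': 323.6506, 'cy': 238.441, 'k1': -0.1186, 'world_from_camera': [[0.8966, -0.193, 0.3985, -0.0562], [-0.4427, -0.3807, 0.8118, -1.1777], [-0.005, -0.9043, -0.4268, 0.7021], [0.0, 0.0, 0.0, 1.0]]}
```

View pics/top0.png

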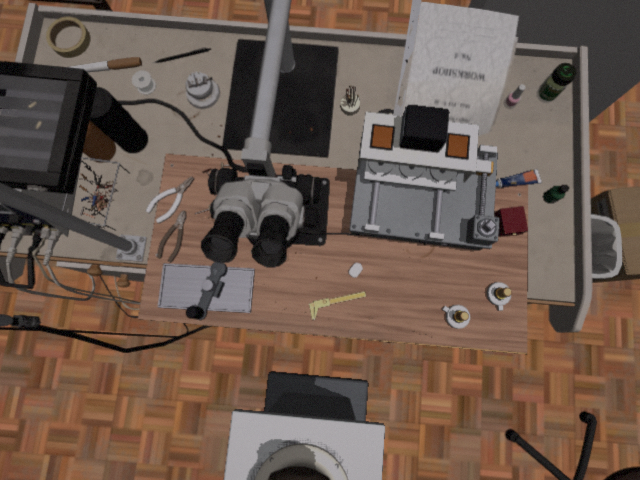

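View pics/side0.png

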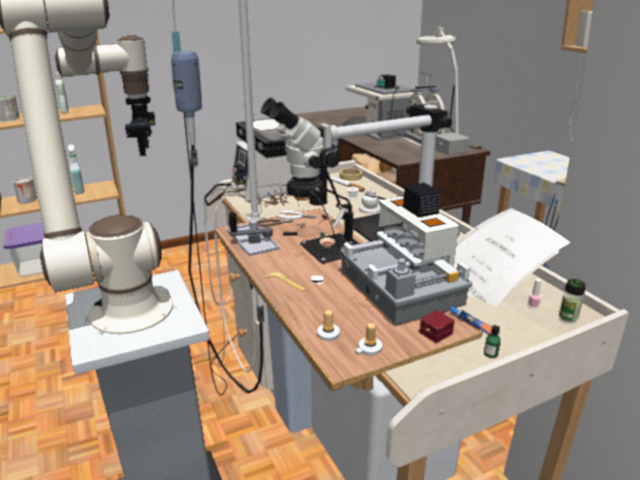

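The top view shows the tray with the crank near (205,288), holders near (457,317) and (500,294), and the marker at (425,190). I'll build helpers and zoom in.

```bash
cat > h.py <<'E'
import numpy as np,cv2
from station import sense,capture
def K(c): return np.array([[c["fx"],0,c["cx"]],[0,c["fy"],c["cy"]],[0,0,1.]]),np.array([c["k1"],0,0,0,0.])
def rays(c):
    k,d=K(c);u,v=np.meshgrid(np.arange(640.),np.arange(480.))
    p=cv2.undistortPoints(np.stack([u.ravel(),v.ravel()],1)[:,None],k,d).reshape(480,640,2)
    return p
def cloud(c):
    p=rays(c);z=c["depth"];P=np.dstack([p*z[...,None],z]);T=c["world_from_camera"]
    W=P@T[:3,:3].T+T[:3,3];W[z<=0]=np.nan;return W
def px(c,X):
    k,d=K(c);T=np.linalg.inv(c["world_from_camera"]);X=np.atleast_2d(np.array(X,float))
    return cv2.projectPoints(X,cv2.Rodrigues(T[:3,:3])[0],T[:3,3],k,d)[0].reshape(-1,2)
def onplane(c,u,v,z):
    k,d=K(c);q=cv2.undistortPoints(np.array([[[u,v]]],float),k,d)[0,0];T=c["world_from_camera"]
    r=T[:3,:3]@[q[0],q[1],1];t=(z-T[2,3])/r[2];return T[:3,3]+t*r
def crop(c,name,x0,x1,y0,y1,s):
    im=c["pixels"][y0:y1,x0:x1,::-1];cv2.imwrite(f"pics/{name}.png",cv2.resize(im,None,fx=s,fy=s,interpolation=cv2.INTER_CUBIC))
def load(f): return {k:v for k,v in np.load(f).items()}
def height(c,name,x0,x1,y0,y1,s,lo,hi):
    z=cloud(c)[y0:y1,x0:x1,2];g=np.uint8(np.clip((np.nan_to_num(z)-lo)/(hi-lo),0,1)*255)
    cv2.imwrite(f"pics/{name}.png",cv2.resize(cv2.applyColorMap(g,cv2.COLORMAP_JET),None,fx=s,fy=s,interpolation=cv2.INTER_NEAREST))
E
python3 - <<'E'
from h import *
c=load("/tmp/top0.npz")
crop(c,"t_tray",140,270,240,330,6)
crop(c,"t_mark",340,540,90,260,4)
crop(c,"t_hold",420,540,270,350,6)
W=cloud(c)
for u,v in [(170,270),(240,270),(300,300),(400,290),(459,312),(503,291),(217,270),(195,310),(205,290),(488,224)]:print(u,v,W[v,u].round(3))
E
```

```text
170 270 [0.43  0.334 0.   ]
240 270 [0.443 0.179 0.006]
300 300 [0.39  0.042 0.002]
400 290 [ 0.431 -0.174  0.005]
459 312 [ 0.392 -0.293  0.044]
503 291 [ 0.442 -0.376  0.064]
217 270 [0.436 0.222 0.038]
195 310 [0.347 0.238 0.103]
205 290 [0.389 0.233 0.071]
488 224 [ 0.555 -0.311  0.162]
```

View pics/t_tray.png

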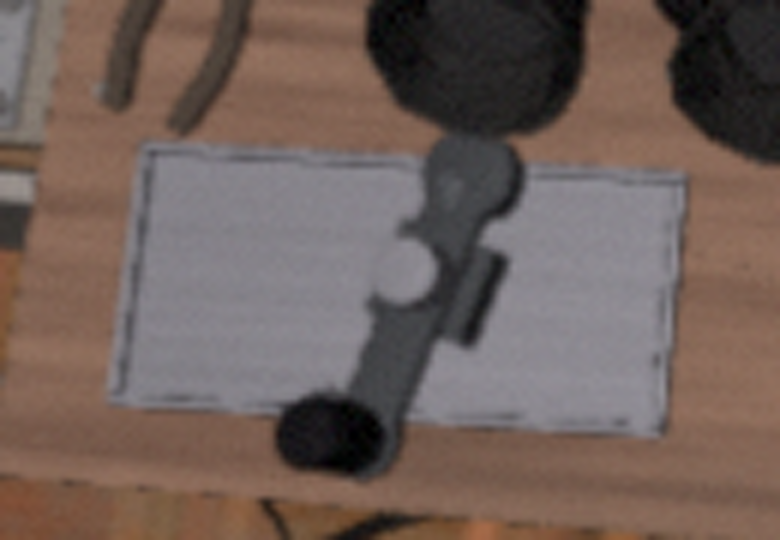

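View pics/t_mark.png

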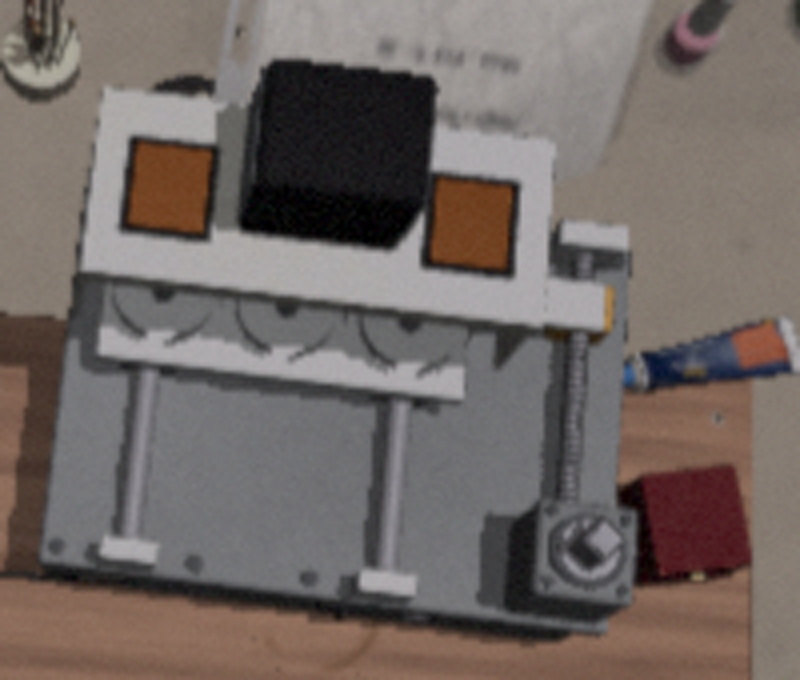

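View pics/t_hold.png

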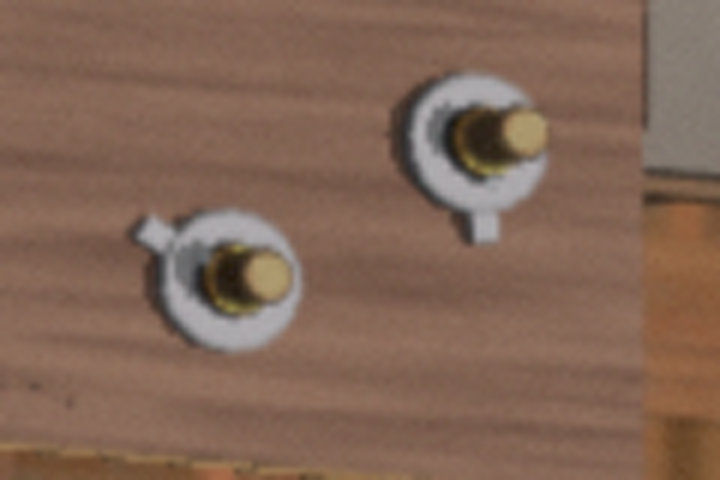

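```bash
python3 - <<'E'
from h import *
c=load("/tmp/top0.npz");W=cloud(c);d=load("/tmp/side0.npz");V=cloud(d)
# crank
for nm,(u,v),z in [("boss",(207.5,285.2),.070),("handle",(194.6,312.3),.101)]:
    print(nm,onplane(c,u,v,z).round(4))
def stat(W,m,n):
    P=W[m];print(n,len(P),P.mean(0).round(4),P.min(0).round(3),P.max(0).round(3));return P
x,y,z=W[...,0],W[...,1],W[...,2]
m=(x>.3)&(x<.5)&(y>.13)&(y<.33)&(z>.094)&(z<.11);stat(W,m,"handletop")
m=(x>.35)&(x<.42)&(y>.2)&(y<.27)&(z>.064)&(z<.076);stat(W,m,"bosstop")
# cabinet
m=(x>.4)&(x<.8)&(y>-.4)&(y<.0)&(abs(z-.074)<.005);P=stat(W,m,"cab")
r=cv2.minAreaRect(np.float32(P[:,:2]*1000));print(r)
m=(x>.4)&(x<.65)&(y>-.4)&(y<-.25)&(abs(z-.134)<.006);P=stat(W,m,"gear")
print(cv2.minAreaRect(np.float32(P[:,:2]*1000)))
m=(x>.4)&(x<.65)&(y>-.4)&(y<-.25)&(abs(z-.156)<.006);P=stat(W,m,"shaft")
for n,(x0,x1,y0,y1) in {"h1":(.34,.44,-.34,-.25),"h2":(.38,.5,-.43,-.34)}.items():
    m=(x>x0)&(x<x1)&(y>y0)&(y<y1)&(abs(z-.062)<.006);stat(W,m,n+"post")
    m=(x>x0)&(x<x1)&(y>y0)&(y<y1)&(z>.009)&(z<.02);P=stat(W,m,n+"base")
cv2.imwrite("pics/shaft0.png",cv2.resize(c["pixels"][205:245,468:508,::-1],None,fx=15,fy=15,interpolation=cv2.INTER_CUBIC))
crop(d,"s_shaft",370,440,250,320,8)
p=px(d,[0.555,-.311,.156]);print(p)
E
```

```text
boss [0.3994 0.2289 0.07  ]
handle [0.3423 0.2386 0.101 ]
handletop 130 [0.3422 0.2437 0.1013] [0.331 0.233 0.094] [0.354 0.257 0.107]
bosstop 112 [0.3985 0.229  0.0713] [0.35  0.219 0.064] [0.41  0.242 0.076]
cab 6346 [ 0.6011 -0.1999  0.0758] [ 0.526 -0.356  0.069] [ 0.748 -0.052  0.079]
((634.58740234375, -203.61959838867188), (297.0270690917969, 214.44488525390625), 87.64230346679688)
gear 519 [ 0.5541 -0.3145  0.1332] [ 0.53  -0.342  0.128] [ 0.65  -0.272  0.14 ]
((590.904296875, -310.0308532714844), (129.10231018066406, 55.09870529174805), 9.931625366210938)
shaft 76 [ 0.5591 -0.3137  0.1572] [ 0.546 -0.327  0.15 ] [ 0.65  -0.272  0.162]
h1post 75 [ 0.3843 -0.2973  0.0628] [ 0.376 -0.308  0.057] [ 0.394 -0.289  0.068]
h1base 309 [ 0.385  -0.2927  0.0159] [ 0.36  -0.322  0.009] [ 0.409 -0.262  0.02 ]
h2post 72 [ 0.4403 -0.3832  0.0624] [ 0.432 -0.394  0.057] [ 0.449 -0.375  0.067]
h2base 294 [ 0.437  -0.3801  0.016 ] [ 0.406 -0.408  0.009] [ 0.465 -0.359  0.02 ]
[[399.29877135 259.26625299]]
```

View pics/shaft0.png

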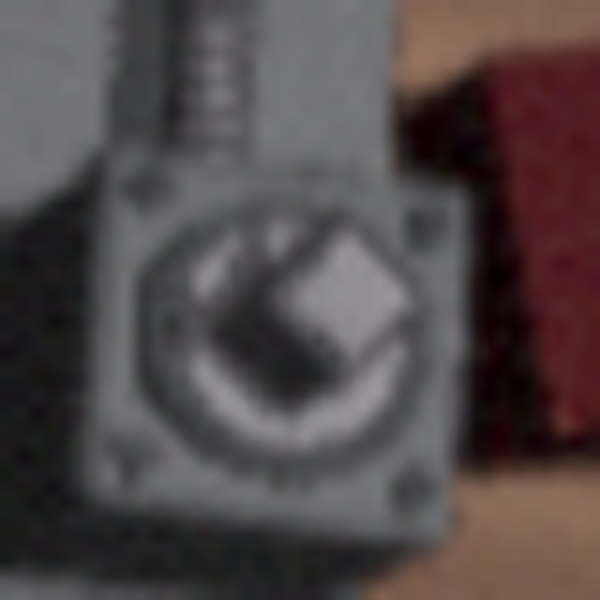

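View pics/s_shaft.png

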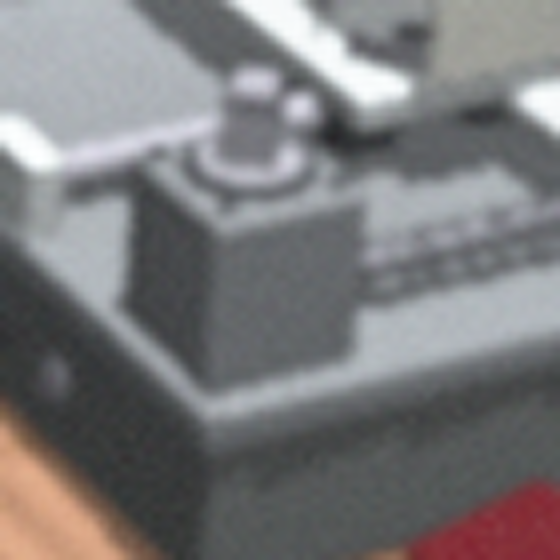

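```bash
python3 - <<'E'
from h import *
c=load("/tmp/top0.npz");d=load("/tmp/side0.npz")
f=lambda a,s,o,z:onplane(c,(a[0]+.5)/s-.5+o[0],(a[1]+.5)/s-.5+o[1],z)
B=f((405,271),6,(140,240),.07);H=f((313,433),6,(140,240),.101);C=f((472,182),6,(140,240),.040)
print("boss",B,"handle",H,"cw",C)
for n,v in (("BH",H-B),("CB",B-C),("CH",H-C)):print(n,np.hypot(*v[:2]),np.degrees(np.arctan2(v[1],v[0])))
q=[f(p,15,(468,205),.158) for p in [(280,305),(345,235),(412,300),(350,367)]]
q=np.array(q);print("shaft top",q.mean(0));e=np.roll(q,-1,0)-q
print(np.hypot(e[:,0],e[:,1]),np.degrees(np.arctan2(e[:,1],e[:,0]))%90)
g=np.array([f(p,15,(468,205),.134) for p in [(105,148),(475,182),(445,545),(88,505)]]);print("gear",g.mean(0));e=np.roll(g,-1,0)-g
print(np.hypot(e[:,0],e[:,1]),np.degrees(np.arctan2(e[:,1],e[:,0]))%90)
# cabinet front edge & gear fit from depth
W=cloud(c)
# render square hypothesis
im=cv2.resize(c["pixels"][205:245,468:508,::-1],None,fx=15,fy=15,interpolation=cv2.INTER_CUBIC)
ctr=q.mean(0)
for a,col in((-2.4,(0,255,0)),):pass
def sq(w,z,a):
    t=np.radians(a+np.array([45,135,225,315]));r=w/2*np.sqrt(2)
    return np.c_[ctr[0]+r*np.cos(t),ctr[1]+r*np.sin(t),np.full(4,z)]
ang=float(np.median(np.degrees(np.arctan2(*( (np.roll(q,-1,0)-q)[:,[1,0]].T)))%90))
print(ang)
for w,z,col in((.010,.158,(0,0,255)),(.016,.153,(0,255,0)),(.016,.134,(255,0,0))):
    p=(px(c,sq(w,z,ang))-[468,205]+.5)*15-.5
    cv2.polylines(im,[np.int32(p)],True,col,1)
cv2.imwrite("pics/shaft_fit.png",im)
E
```

```text
boss [0.40026581 0.22992442 0.07      ] handle [0.34286684 0.24430171 0.101     ] cw [0.43578301 0.21860627 0.04      ]
BH 0.05917218830272122 165.9378758045988
CB 0.03727696400019956 162.32466126625468
CH 0.09640368172856206 164.54152107330356
shaft top [ 0.55524963 -0.31768375  0.158     ]
[0.01273497 0.01162389 0.01214627 0.01160723] [50.94145025 48.01864468 50.93418326 50.92164233]
gear [ 0.55487178 -0.31660394  0.134     ]
[0.04830836 0.04900598 0.046175   0.04805667] [89.53484162 86.44217086 88.44214283 88.93612261]
50.92791279460376
```

View pics/shaft_fit.png

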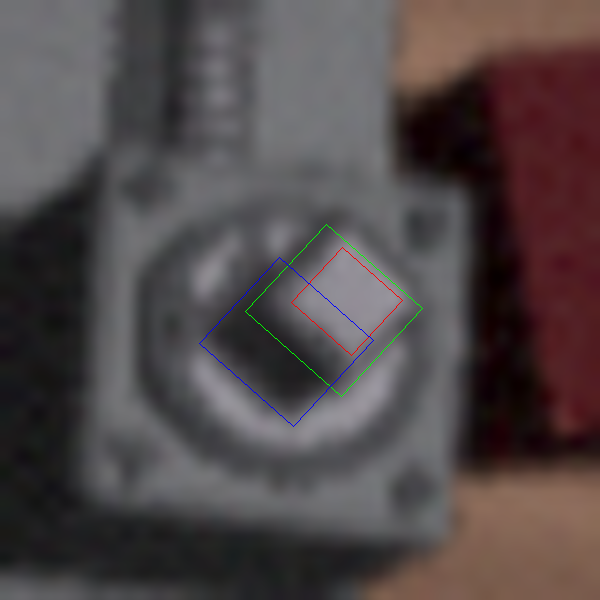

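```bash
cat >> h.py <<'E'
def yaw(s): return np.degrees(np.arctan2(s["ee_rot"][1][0],s["ee_rot"][0][0]))
def plan(x,y,z,a=None,n=None):
    """rows from the measured pose: shifts in tool axes; turn spread over n rows"""
    s=sense();p=np.array(s["tcp_pos"]);a0=yaw(s);a=a0 if a is None else a
    d=np.array([x,y,z])-p;t=(a-a0);t=(t+180)%360-180
    n=n or int(max(np.ceil(np.linalg.norm(d)/.036),np.ceil(abs(t)/6.5),1))
    print("at",p.round(4),"yaw",round(a0,1),"dworld",d.round(4),"dyaw",round(t,1),"j",np.round(s["joints"],1),"F",np.round(s["wrist_force"],1),"w",round(float(s["gripper_width"])*87,1))
    for i in range(n):
        b=np.radians(a0+t*i/n);D=d/n
        print([round(float(v),4) for v in (D[0]*np.cos(b)+D[1]*np.sin(b),D[0]*np.sin(b)-D[1]*np.cos(b),-D[2],-np.radians(t)/n)])
E
python3 - <<'E'
from h import *
c=load("/tmp/top0.npz");W=cloud(c);x,y,z=W[...,0],W[...,1],W[...,2]
m=(x>.3)&(x<.55)&(y>-.05)&(y<.35)&(z>.15)&(z<.5)
P=W[m];i=np.argsort(P[:,0])[:8];print(P[i].round(3));print(P[:,1].max(),P[:,1].min())
P2=P[P[:,2]<.3];print(P2[np.argsort(P2[:,0])[:5]].round(3))
plan(.36,.45,.25,-104)
plan(.40,.23,.20,-104)
E
```

```text
[[0.329 0.003 0.167]
 [0.405 0.063 0.418]
 [0.405 0.125 0.416]
 [0.406 0.06  0.417]
 [0.406 0.124 0.414]
 [0.406 0.059 0.416]
 [0.406 0.12  0.417]
 [0.406 0.121 0.416]]
0.1872397062941603 -0.04985086380153651
[[0.329 0.003 0.167]
 [0.463 0.106 0.289]
 [0.463 0.104 0.289]
 [0.467 0.107 0.286]
 [0.467 0.111 0.299]]
at [0.1604 0.6035 0.2216] yaw -104.9 dworld [ 0.1996 -0.1535  0.0284] dyaw 0.9 j [ 89.9  22.1   0.4  -0.  -68.4 -14.8] F [-1.1 -0.3  0.4] w 86.8
[0.0121, -0.029, -0.0036, -0.002]
[0.0122, -0.029, -0.0036, -0.002]
[0.0122, -0.029, -0.0036, -0.002]
[0.0123, -0.029, -0.0036, -0.002]
[0.0124, -0.0289, -0.0036, -0.002]
[0.0124, -0.0289, -0.0036, -0.002]
[0.0125, -0.0289, -0.0036, -0.002]
[0.0125, -0.0289, -0.0036, -0.002]
at [0.1604 0.6035 0.2216] yaw -104.9 dworld [ 0.2396 -0.3735 -0.0216] dyaw 0.9 j [ 89.9  22.1   0.4  -0.  -68.4 -14.8] F [-1.1 -0.3  0.4] w 86.8
[0.023, -0.0252, 0.0017, -0.0012]
[0.0231, -0.0252, 0.0017, -0.0012]
[0.0231, -0.0251, 0.0017, -0.0012]
[0.0231, -0.0251, 0.0017, -0.0012]
[0.0231, -0.0251, 0.0017, -0.0012]
[0.0232, -0.0251, 0.0017, -0.0012]
[0.0232, -0.025, 0.0017, -0.0012]
[0.0232, -0.025, 0.0017, -0.0012]
[0.0233, -0.025, 0.0017, -0.0012]
[0.0233, -0.0249, 0.0017, -0.0012]
[0.0233, -0.0249, 0.0017, -0.0012]
[0.0234, -0.0249, 0.0017, -0.0012]
[0.0234, -0.0249, 0.0017, -0.0012]
```

```bash
python3 - <<'E'
from h import *
c=load("/tmp/top0.npz");W=cloud(c);d=load("/tmp/side0.npz");V=cloud(d)
for u,v in[(135,245),(120,237),(100,225),(60,212),(20,195),(10,322)]:print("top",u,v,W[v,u].round(3))
for u,v in[(255,235),(250,180),(246,100),(243,20),(140,140)]:print("side",u,v,V[v,u].round(3))
plan(.36,.38,.25,-104)
E
```

```text
top 135 245 [0.479 0.419 0.005]
top 120 237 [0.494 0.457 0.002]
top 100 225 [0.509 0.484 0.046]
top 60 212 [0.479 0.422 0.3  ]
top 20 195 [0.479 0.423 0.401]
top 10 322 [0.299 0.488 0.263]
side 255 235 [0.398 0.212 0.032]
side 250 180 [0.462 0.425 0.129]
side 246 100 [0.464 0.422 0.391]
side 243 20 [0.469 0.422 0.627]
side 140 140 [0.145 0.541 0.278]
at [0.1604 0.6035 0.2216] yaw -104.9 dworld [ 0.1996 -0.2235  0.0284] dyaw 0.9 j [ 89.9  22.1   0.4  -0.  -68.4 -14.8] F [-1.1 -0.3  0.4] w 86.8
[0.0183, -0.0278, -0.0032, -0.0017]
[0.0183, -0.0278, -0.0032, -0.0017]
[0.0184, -0.0278, -0.0032, -0.0017]
[0.0184, -0.0277, -0.0032, -0.0017]
[0.0185, -0.0277, -0.0032, -0.0017]
[0.0185, -0.0277, -0.0032, -0.0017]
[0.0186, -0.0276, -0.0032, -0.0017]
[0.0186, -0.0276, -0.0032, -0.0017]
[0.0187, -0.0276, -0.0032, -0.0017]
```

```bash
python3 - <<'E'
from h import *
c=load("/tmp/top0.npz");W=cloud(c);d=load("/tmp/side0.npz");V=cloud(d)
for u,v in[(186,80),(192,150),(192,240),(205,210),(195,300)]:print("side",u,v,V[v,u].round(3))
print(px(d,[.299,.488,.263]))
for u in range(2,60,8):print(u,W[322,u].round(3))
crop(c,"t_left",0,200,150,350,4)
E
```

```text
side 186 80 [0.291 0.453 0.463]
side 192 150 [0.296 0.49  0.237]
side 192 240 [ 0.561  2.051 -0.8  ]
side 205 210 [ 0.363  0.689 -0.055]
side 195 300 [ 0.243  0.466 -0.294]
[[192.28486147 142.13123574]]
2 [0.298 0.487 0.283]
10 [0.299 0.488 0.263]
18 [0.299 0.492 0.237]
26 [0.3   0.485 0.226]
34 [0.3   0.485 0.205]
42 [ 0.269  1.072 -0.813]
50 [ 0.272  1.04  -0.81 ]
58 [ 0.274  1.009 -0.808]
```

View pics/t_left.png

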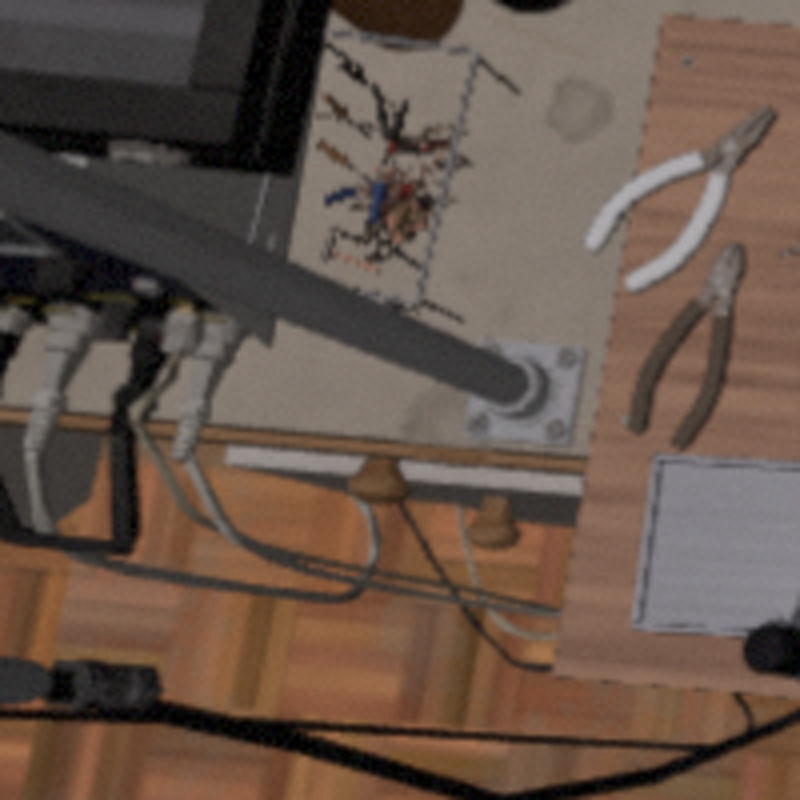

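```bash
python3 - <<'E'
from h import *
d=load("/tmp/side0.npz");V=cloud(d)
crop(d,"s_rob",0,330,0,330,2)
for v in range(0,160,8):
    r=V[v,60:175];ok=(r[:,1]>.4)&(r[:,1]<.8)&(r[:,0]<.4)
    if ok.any():
        q=r[ok];print(v,np.nonzero(ok)[0][[0,-1]]+60,q.min(0).round(3),q.max(0).round(3))
E
```

```text
0 [173 173] [0.291 0.537 0.689] [0.291 0.537 0.689]
8 [172 173] [0.286 0.533 0.667] [0.288 0.536 0.667]
16 [174 174] [0.291 0.541 0.643] [0.291 0.541 0.643]
24 [174 174] [0.287 0.532 0.621] [0.287 0.532 0.621]
32 [172 174] [0.28  0.534 0.597] [0.285 0.538 0.597]
40 [117 174] [0.121 0.53  0.574] [0.282 0.596 0.582]
48 [ 62 174] [-0.04   0.409  0.55 ] [0.28  0.59  0.585]
56 [ 60 174] [-0.049  0.402  0.527] [0.269 0.596 0.562]
64 [ 60 174] [-0.053  0.477  0.504] [0.265 0.585 0.532]
72 [ 60 174] [-0.057  0.477  0.479] [0.262 0.597 0.506]
80 [122 174] [0.121 0.486 0.454] [0.262 0.601 0.463]
88 [123 174] [0.122 0.483 0.428] [0.258 0.604 0.438]
96 [127 148] [0.13  0.57  0.404] [0.194 0.598 0.412]
104 [126 146] [0.123 0.574 0.374] [0.189 0.622 0.386]
112 [132 153] [0.137 0.573 0.335] [0.214 0.68  0.362]
120 [132 154] [0.134 0.546 0.313] [0.212 0.649 0.338]
128 [125 150] [0.103 0.499 0.315] [0.179 0.53  0.327]
136 [126 150] [0.103 0.506 0.294] [0.173 0.531 0.3  ]
144 [138 148] [0.139 0.544 0.235] [0.182 0.651 0.264]
152 [139 145] [0.138 0.546 0.235] [0.157 0.555 0.238]
```

View pics/s_rob.png

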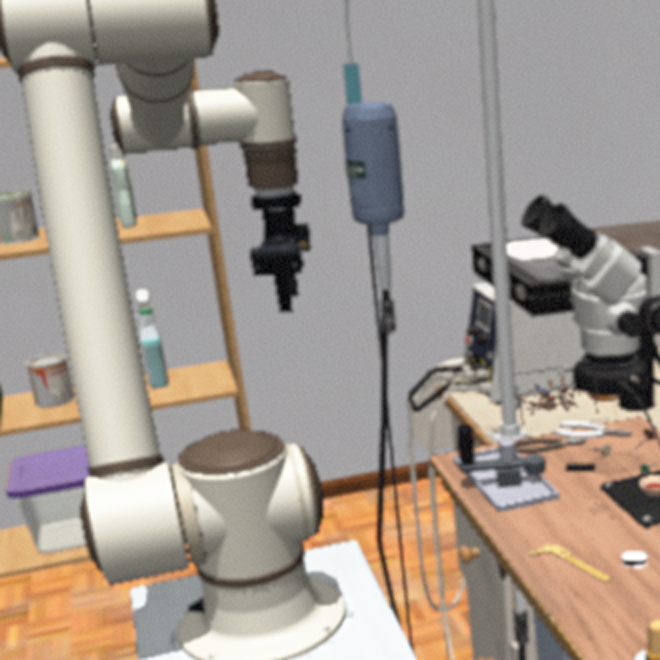

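```bash
python3 -m crank '[[0.033,-0.005,0.003,0],[0.036,-0.008,0.003,0],[0.036,-0.009,0.003,0],[0.036,-0.009,0.003,0],[0.036,-0.009,0.003,0]]' && python3 - <<'E'
from h import *
plan(.33,.30,.14,-104)
E
```

```text
time_s: 0.52
tcp_pos: [0.1536, 0.4205, 0.2067]
ee_rot: [[-0.257, -0.966, -0.0], [-0.966, 0.257, -0.001], [0.001, -0.0, -1.0]]
wrist_force: [-0.0, 0.5, 0.3]
gripper_width: 1.0
at [0.1536 0.4205 0.2067] yaw -104.9 dworld [ 0.1764 -0.1205 -0.0667] dyaw 0.9 j [ 90.8   5.4 -24.5  -0.  -60.2 -15.7] F [-0.   0.5  0.3] w 87.0
[0.0102, -0.0288, 0.0095, -0.0022]
[0.0102, -0.0288, 0.0095, -0.0022]
[0.0103, -0.0287, 0.0095, -0.0022]
[0.0104, -0.0287, 0.0095, -0.0022]
[0.0104, -0.0287, 0.0095, -0.0022]
[0.0105, -0.0287, 0.0095, -0.0022]
[0.0105, -0.0286, 0.0095, -0.0022]
```

```bash
python3 -m crank '[[0.010,-0.028,0.009,0],[0.010,-0.029,0.009,0],[0.010,-0.029,0.009,0],[0.010,-0.029,0.009,0],[0.010,-0.029,0.009,0]]' && python3 - <<'E'
from h import *
plan(.40,.2302,.115,-104)
E
```

```text
time_s: 0.93
tcp_pos: [0.2808, 0.3361, 0.1622]
ee_rot: [[-0.256, -0.967, -0.0], [-0.967, 0.256, 0.0], [-0.0, 0.0, -1.0]]
wrist_force: [0.4, 0.6, -0.3]
gripper_width: 1.001
at [0.2808 0.3361 0.1622] yaw -104.9 dworld [ 0.1192 -0.1059 -0.0472] dyaw 0.9 j [ 71.5   7.1 -29.7  -0.  -53.2   3.6] F [ 0.4  0.6 -0.3] w 87.1
[0.0144, -0.0285, 0.0094, -0.003]
[0.0145, -0.0284, 0.0094, -0.003]
[0.0145, -0.0284, 0.0094, -0.003]
[0.0146, -0.0284, 0.0094, -0.003]
[0.0147, -0.0283, 0.0094, -0.003]
```

```bash
python3 -m crank '[[0.0145,-0.0285,0.007,-0.003],[0.0145,-0.0285,0.007,-0.003],[0.0145,-0.0285,0.007,-0.003],[0.0145,-0.0285,0.010,-0.003],[0.0145,-0.0285,0.012,-0.003]]' && python3 - <<'E'
from h import *
c=capture("top");crop(c,"t1",140,270,240,330,6)
d=capture("side");crop(d,"s1",180,320,60,270,3.8)
plan(.40,.230,.039,-104,3)
E
```

```text
time_s: 1.35
tcp_pos: [0.4009, 0.2303, 0.1195]
ee_rot: [[-0.242, -0.97, 0.001], [-0.97, 0.242, 0.001], [-0.001, -0.001, -1.0]]
wrist_force: [0.7, 1.2, -0.2]
gripper_width: 0.999
at [0.4006 0.2279 0.1174] yaw -104.4 dworld [-0.0006  0.0021 -0.0784] dyaw 0.4 j [ 49.9  12.8 -30.2  -0.  -47.3  25.7] F [-0.7  0.1 -0.3] w 86.7
[-0.0006, 0.0004, 0.0261, -0.0022]
[-0.0006, 0.0004, 0.0261, -0.0022]
[-0.0006, 0.0004, 0.0261, -0.0022]
```

View pics/t1.png

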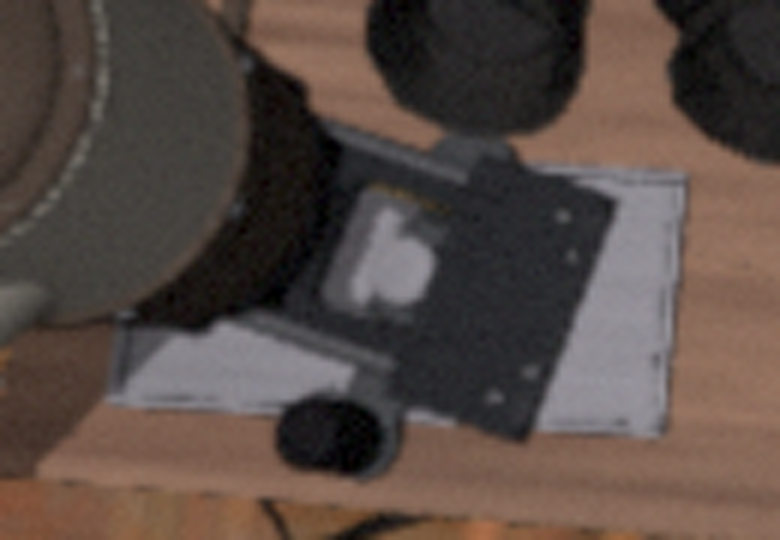

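View pics/s1.png

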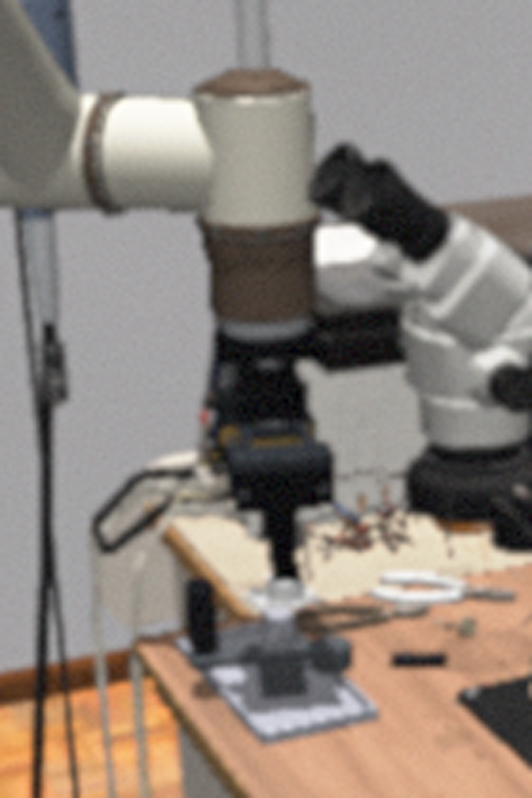

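```bash
python3 -m crank '[[-0.0008,0.0003,0.026,-0.002],[-0.0006,0,0.026,-0.002],[-0.0006,0,0.025,-0.002],[0,0,0,0]]' && python3 -m crank '[[0,0,0,0],[0,0,0,0],[0,0,0,0],[0,0,0,0],[0,0,0,0]]' 0.012 && python3 -m crank '[[0,0,0,0],[0,0,0,0],[0,0,0,0]]'
```

```text
time_s: 1.78
tcp_pos: [0.3972, 0.2311, 0.0388]
ee_rot: [[-0.237, -0.971, -0.007], [-0.971, 0.237, -0.007], [0.008, 0.005, -1.0]]
wrist_force: [-0.2, -0.7, 0.2]
gripper_width: 0.999
time_s: 2.2
tcp_pos: [0.4004, 0.2341, 0.0437]
ee_rot: [[-0.236, -0.972, 0.002], [-0.972, 0.236, 0.002], [-0.002, -0.001, -1.0]]
wrist_force: [-0.7, -1.2, -0.1]
gripper_width: 0.709
time_s: 2.45
tcp_pos: [0.4, 0.2335, 0.0428]
ee_rot: [[-0.237, -0.972, 0.0], [-0.972, 0.237, 0.0], [-0.0, -0.0, -1.0]]
wrist_force: [0.5, 0.2, -0.8]
gripper_width: 0.478
```

```bash
python3 -m crank '[[0,0,0.003,0],[0,0,0,0],[0,0,0,0],[0,0,0,0],[0,0,0,0]]';python3 -m crank '[[0,0,0,0],[0,0,0,0],[0,0,0,0]]'
```

```text
time_s: 2.87
tcp_pos: [0.3993, 0.2326, 0.0391]
ee_rot: [[-0.237, -0.971, -0.001], [-0.971, 0.237, -0.001], [0.002, 0.001, -1.0]]
wrist_force: [-1.0, -2.3, -1.8]
gripper_width: 0.267
time_s: 3.12
tcp_pos: [0.4001, 0.2338, 0.0393]
ee_rot: [[-0.237, -0.972, 0.0], [-0.972, 0.237, 0.001], [-0.001, -0.0, -1.0]]
wrist_force: [-0.8, 0.9, -3.8]
gripper_width: 0.265
```

```bash
python3 -m crank '[[0,0,-0.015,0],[0,0,-0.02,0],[0.004,0.008,-0.02,0],[0.011,0.016,-0.015,0],[0.011,0.016,-0.005,0]]';python3 - <<'E'
from h import *
plan(.355,.0,.19,-104)
E
```

```text
time_s: 3.53
tcp_pos: [0.3559, 0.2191, 0.1165]
ee_rot: [[-0.237, -0.972, 0.003], [-0.972, 0.237, 0.004], [-0.005, -0.002, -1.0]]
wrist_force: [-0.1, 0.3, -3.6]
gripper_width: 0.268
at [0.3559 0.2191 0.1165] yaw -103.7 dworld [-0.0009 -0.2191  0.0735] dyaw -0.3 j [ 54.1   8.6 -36.    0.  -45.1  22.2] F [-0.1  0.3 -3.6] w 23.3
[0.0304, -0.0073, -0.0105, 0.0008]
[0.0304, -0.0073, -0.0105, 0.0008]
[0.0304, -0.0073, -0.0105, 0.0008]
[0.0304, -0.0074, -0.0105, 0.0008]
[0.0304, -0.0074, -0.0105, 0.0008]
[0.0304, -0.0074, -0.0105, 0.0008]
[0.0304, -0.0074, -0.0105, 0.0008]
```

```bash
python3 -m crank '[[0.030,-0.0073,-0.009,0],[0.030,-0.0073,-0.009,0],[0.030,-0.0073,-0.009,0],[0.030,-0.0073,-0.009,0],[0.030,-0.0073,-0.009,0]]';python3 - <<'E'
from h import *
c=capture("side");crop(c,"s2",180,420,60,270,3)
plan(.36,.0,.19,-104)
E
```

```text
time_s: 3.95
tcp_pos: [0.3544, 0.0622, 0.1599]
ee_rot: [[-0.236, -0.972, 0.0], [-0.972, 0.236, 0.001], [-0.001, -0.0, -1.0]]
wrist_force: [1.0, -0.5, -4.5]
gripper_width: 0.27
at [0.3534 0.0584 0.1609] yaw -103.8 dworld [ 0.0066 -0.0584  0.0291] dyaw -0.2 j [ 35.9  -1.3 -39.    0.  -52.3  40.3] F [ 1.  -4.6 -2.7] w 23.3
[0.0276, -0.0102, -0.0145, 0.0017]
[0.0276, -0.0102, -0.0145, 0.0017]
```

View pics/s2.png

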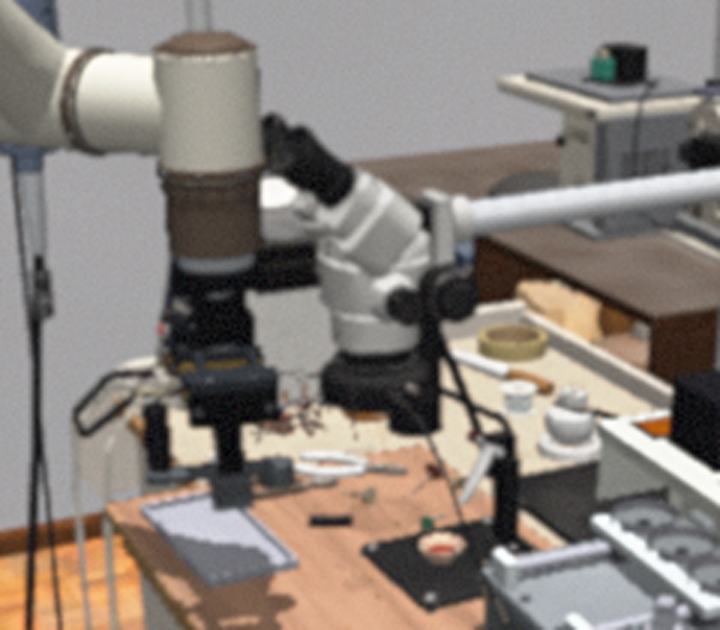

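The crank hangs level in the gripper (hub near (232,490) in the crop), clear of the microscope.

```bash
python3 -m crank '[[0.028,-0.0065,-0.013,0],[0.029,-0.0065,-0.013,0],[0.029,-0.010,-0.010,0],[0.022,-0.025,-0.008,0],[0.022,-0.025,-0.006,0]]';python3 - <<'E'
from h import *
plan(.5552,-.317,.213,-130)
E
```

```text
time_s: 4.42
tcp_pos: [0.3952, -0.0816, 0.2106]
ee_rot: [[-0.236, -0.972, 0.003], [-0.972, 0.236, 0.001], [-0.002, -0.003, -1.0]]
wrist_force: [0.8, 0.7, -3.6]
gripper_width: 0.268
at [ 0.3952 -0.0816  0.2106] yaw -103.7 dworld [ 0.16   -0.2354  0.0024] dyaw -26.3 j [ 11.6   0.3 -29.3  -0.  -60.2  64.7] F [ 0.8  0.7 -3.6] w 23.3
[0.0239, -0.0264, -0.0003, 0.0575]
[0.0223, -0.0277, -0.0003, 0.0575]
[0.0207, -0.0289, -0.0003, 0.0575]
[0.019, -0.0301, -0.0003, 0.0575]
[0.0172, -0.0311, -0.0003, 0.0575]
[0.0154, -0.0321, -0.0003, 0.0575]
[0.0135, -0.0329, -0.0003, 0.0575]
[0.0116, -0.0336, -0.0003, 0.0575]
```

```bash
python3 -m crank '[[0.024,-0.0265,0,0.0575],[0.022,-0.0277,0,0.0575],[0.021,-0.029,0,0.0575],[0.019,-0.030,0,0.0575],[0.017,-0.031,0,0.0575]]';python3 -m crank '[[0.0154,-0.032,0,0.0575],[0.0135,-0.033,0,0.0575],[0.0105,-0.0306,0,0.05],[0,0,0,0],[0,0,0,0]]';python3 - <<'E'
from h import *
c=capture("top");np.savez("/tmp/t3.npz",**c);crop(c,"t3",420,550,170,270,6)
d=capture("side");np.savez("/tmp/s3.npz",**d);crop(d,"s3",340,460,180,300,6)
plan(.5552,-.317,.213,-129.5)
E
```

```text
time_s: 4.83
tcp_pos: [0.4956, -0.2289, 0.2087]
ee_rot: [[-0.505, -0.863, -0.0], [-0.863, 0.505, 0.001], [-0.0, 0.001, -1.0]]
wrist_force: [0.7, 0.1, -4.0]
gripper_width: 0.264
time_s: 5.25
tcp_pos: [0.5534, -0.3138, 0.2071]
ee_rot: [[-0.639, -0.769, -0.003], [-0.769, 0.639, 0.002], [0.0, 0.003, -1.0]]
wrist_force: [-1.2, 0.7, -3.9]
gripper_width: 0.267
at [ 0.5527 -0.3123  0.2084] yaw -129.6 dworld [ 0.0025 -0.0047  0.0046] dyaw 0.1 j [-14.9  23.6   0.8  -0.  -67.4  65.3] F [ 0.1  0.5 -4.5] w 23.1
[0.002, -0.0049, -0.0046, -0.0018]
```

View pics/t3.png

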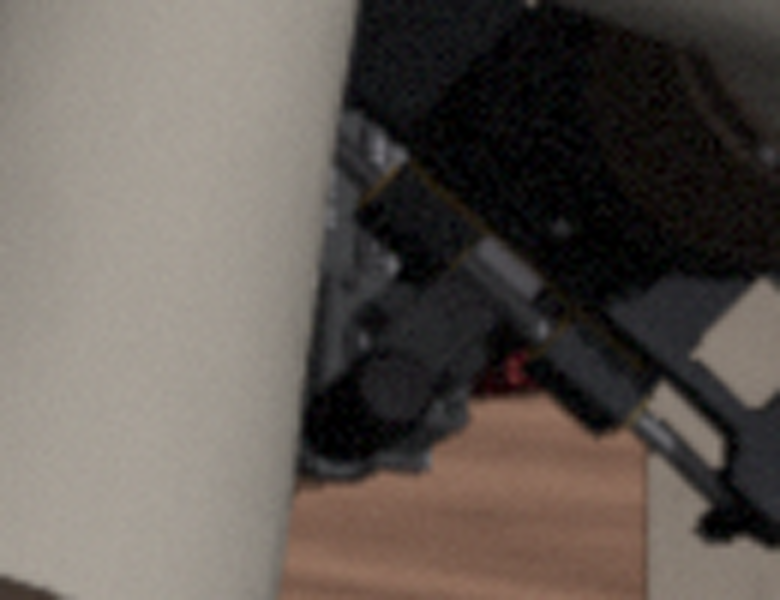

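View pics/s3.png

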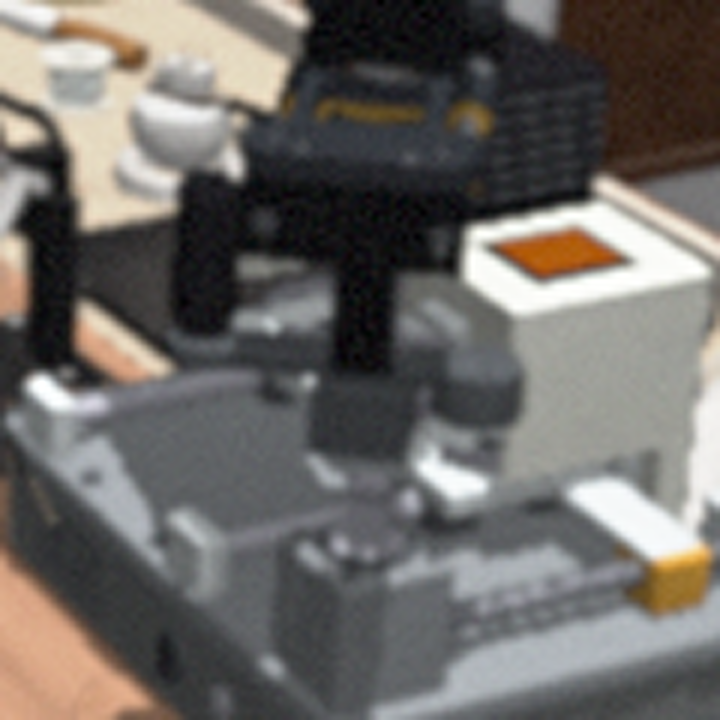

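```bash
python3 - <<'E'
from h import *
c=load("/tmp/t3.npz");d=load("/tmp/s3.npz");d0=load("/tmp/side0.npz")
print("handle top",onplane(c,(395.5)/6-.5+420,(383.5)/6-.5+170,.2704))
im=cv2.resize(d["pixels"][180:300,340:460,::-1],None,fx=6,fy=6,interpolation=cv2.INTER_CUBIC)
S=np.array([.5552,-.317]);T=np.array([.5527,-.3123]);h0=.2084-.035
def draw(im,ctr,w,z,a,col,o,s,cam):
    t=np.radians(a+np.array([45,135,225,315]));r=w/2*np.sqrt(2)
    q=(px(cam,np.c_[ctr[0]+r*np.cos(t),ctr[1]+r*np.sin(t),np.full(4,z)])-o+.5)*s-.5
    cv2.polylines(im,[np.int32(q)],True,col,1)
o=np.array([340,180])
draw(im,T,.036,h0,50,(0,0,255),o,6,d);draw(im,T,.036,h0+.026,50,(0,0,255),o,6,d)
draw(im,S,.010,.158,50,(0,255,0),o,6,d);draw(im,S,.016,.153,50,(0,255,0),o,6,d);draw(im,S,.016,.134,50,(0,255,0),o,6,d);draw(im,S,.05,.134,-2.4,(255,255,0),o,6,d)
cv2.imwrite("pics/s3fit.png",im)
o=np.array([375,235]);im=cv2.resize(d0["pixels"][235:285,375:425,::-1],None,fx=14,fy=14,interpolation=cv2.INTER_CUBIC)
draw(im,S,.010,.158,50,(0,255,0),o,14,d);draw(im,S,.016,.153,50,(0,255,0),o,14,d);draw(im,S,.016,.134,50,(0,255,0),o,14,d);draw(im,S,.05,.134,-2.4,(255,255,0),o,14,d)
cv2.imwrite("pics/s0fit.png",im)
E
```

```text
handle top [ 0.5110112  -0.27330353  0.2704    ]
```

View pics/s3fit.png

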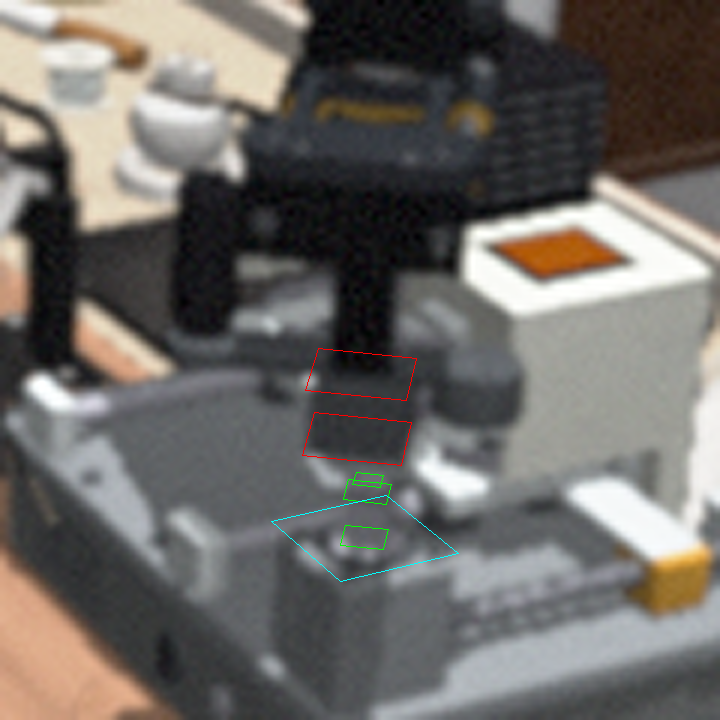

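View pics/s0fit.png

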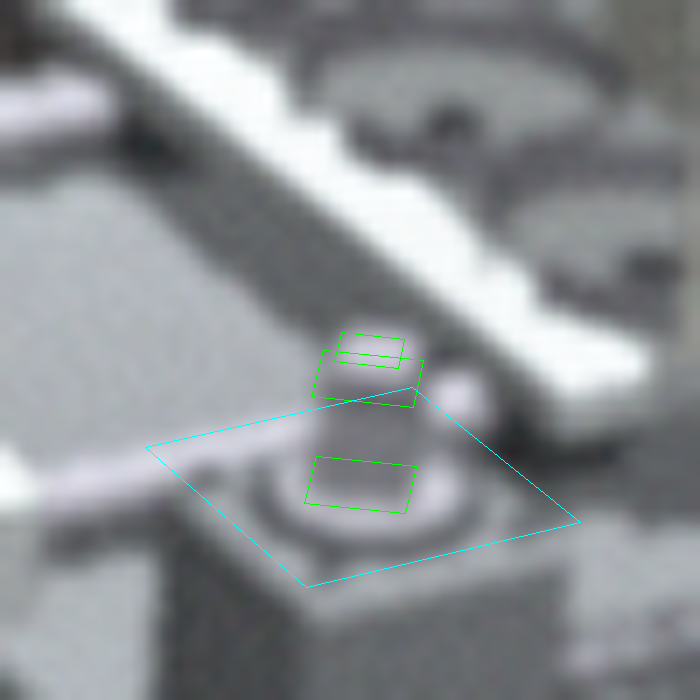

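```bash
python3 -m crank '[[0.001,-0.004,0.010,0],[0,0,0,0],[0,0,0,0]]';python3 - <<'E'
from h import *
plan(.555,-.316,.180,-129.5)
E
```

```text
time_s: 5.6
tcp_pos: [0.555, -0.3153, 0.1987]
ee_rot: [[-0.637, -0.771, -0.002], [-0.771, 0.637, 0.001], [0.0, 0.002, -1.0]]
wrist_force: [0.7, 0.0, -4.0]
gripper_width: 0.266
at [ 0.555  -0.3153  0.1987] yaw -129.6 dworld [-0.     -0.0007 -0.0187] dyaw 0.1 j [-15.1  24.3   0.5  -0.  -66.3  65.6] F [ 0.7  0.  -4. ] w 23.2
[0.0005, -0.0004, 0.0187, -0.0011]
```

```bash
python3 -m crank '[[0,-0.0005,0.006,0],[0,0,0.006,0],[0,0,0.004,0],[0,0,0,0]]';python3 -m crank '[[0,0,0.004,0],[0,0,0.004,0],[0,0,0,0]]'
```

```text
time_s: 5.93
tcp_pos: [0.5553, -0.316, 0.182]
ee_rot: [[-0.638, -0.77, -0.003], [-0.77, 0.638, 0.001], [0.001, 0.003, -1.0]]
wrist_force: [-0.1, -0.8, -4.6]
gripper_width: 0.266
time_s: 6.18
tcp_pos: [0.5556, -0.3164, 0.1744]
ee_rot: [[-0.638, -0.77, -0.002], [-0.77, 0.638, 0.001], [0.0, 0.002, -1.0]]
wrist_force: [-0.5, 0.0, -5.0]
gripper_width: 0.27
```

```bash
python3 -m crank '[[0,0,0.003,0],[0,0,0.002,0],[0,0,0,0],[0,0,0,0]]';python3 -m crank '[[0,0,0.002,0],[0,0,0,0],[0,0,0,0]]'
```

```text
time_s: 6.52
tcp_pos: [0.556, -0.3167, 0.1703]
ee_rot: [[-0.638, -0.77, -0.001], [-0.77, 0.638, 0.0], [0.0, 0.0, -1.0]]
wrist_force: [-0.7, -1.5, -4.7]
gripper_width: 0.268
time_s: 6.77
tcp_pos: [0.5562, -0.3169, 0.169]
ee_rot: [[-0.638, -0.77, 0.0], [-0.77, 0.638, -0.001], [0.0, -0.001, -1.0]]
wrist_force: [-0.5, -1.9, -2.0]
gripper_width: 0.268
```

```bash
python3 -m crank '[[0,0,0,0],[0,0,0,0],[0,0,0,0],[0,0,0,0]]' 0.055; python3 -m crank '[[0,0,-0.03,0],[0,0,-0.035,0],[0,0,-0.025,0],[0,0,0,0]]';python3 - <<'E'
from h import *
plan(.5096,-.2779,.26,-92)
E
```

```text
time_s: 7.1
tcp_pos: [0.5569, -0.3166, 0.1694]
ee_rot: [[-0.637, -0.771, 0.002], [-0.771, 0.637, -0.001], [-0.001, -0.002, -1.0]]
wrist_force: [-0.0, 1.0, -1.1]
gripper_width: 0.487
time_s: 7.43
tcp_pos: [0.5592, -0.3181, 0.2664]
ee_rot: [[-0.637, -0.771, 0.013], [-0.771, 0.637, -0.006], [-0.003, -0.014, -1.0]]
wrist_force: [1.0, 0.8, 1.4]
gripper_width: 0.627
at [ 0.5592 -0.3181  0.2664] yaw -129.5 dworld [-0.0496  0.0402 -0.0064] dyaw 37.5 j [-15.2  22.    6.6   0.2 -73.8  65.6] F [1.  0.8 1.4] w 54.5
[0.0001, 0.0106, 0.0011, -0.1092]
[-0.0011, 0.0106, 0.0011, -0.1092]
[-0.0022, 0.0104, 0.0011, -0.1092]
[-0.0033, 0.0101, 0.0011, -0.1092]
[-0.0044, 0.0097, 0.0011, -0.1092]
[-0.0054, 0.0091, 0.0011, -0.1092]
```

```bash
python3 -m crank '[[0,0.0106,0,-0.109],[-0.001,0.0106,0,-0.109],[-0.002,0.0104,0,-0.109],[-0.003,0.010,0,-0.109],[-0.0045,0.0097,0,-0.109]]';python3 -m crank '[[-0.005,0.009,0,-0.109],[0,0,0,0],[0,0,0,0]]';python3 - <<'E'
from h import *
c=capture("top");np.savez("/tmp/t4.npz",**c);crop(c,"t4",420,550,170,270,6)
d=capture("side");np.savez("/tmp/s4.npz",**d);crop(d,"s4",340,460,180,300,6)
print(px(c,[.556,-.3165,.2]),px(c,[.5096,-.2779,.231]),px(d,[.5096,-.2779,.231]))
plan(.5096,-.2779,.194,-92)
E
```

```text
time_s: 7.85
tcp_pos: [0.5147, -0.2831, 0.2588]
ee_rot: [[-0.14, -0.99, 0.001], [-0.99, 0.14, -0.0], [0.0, -0.001, -1.0]]
wrist_force: [-0.7, -0.4, -0.4]
gripper_width: 0.628
time_s: 8.1
tcp_pos: [0.5069, -0.2771, 0.2592]
ee_rot: [[-0.039, -0.999, 0.002], [-0.999, 0.039, -0.001], [0.0, -0.002, -1.0]]
wrist_force: [0.9, 0.3, 1.1]
gripper_width: 0.627
[[497.55275177 219.14648497]] [[480.88591859 238.97662462]] [[375.13989906 226.55830939]]
at [ 0.5072 -0.2775  0.2587] yaw -92.3 dworld [ 0.0024 -0.0004 -0.0647] dyaw 0.3 j [-12.6  16.1  -3.    0.  -70.8 100.4] F [ 0.5  0.2 -0.4] w 54.8
[0.0002, -0.0012, 0.0324, -0.0022]
[0.0002, -0.0012, 0.0324, -0.0022]
```

View pics/t4.png

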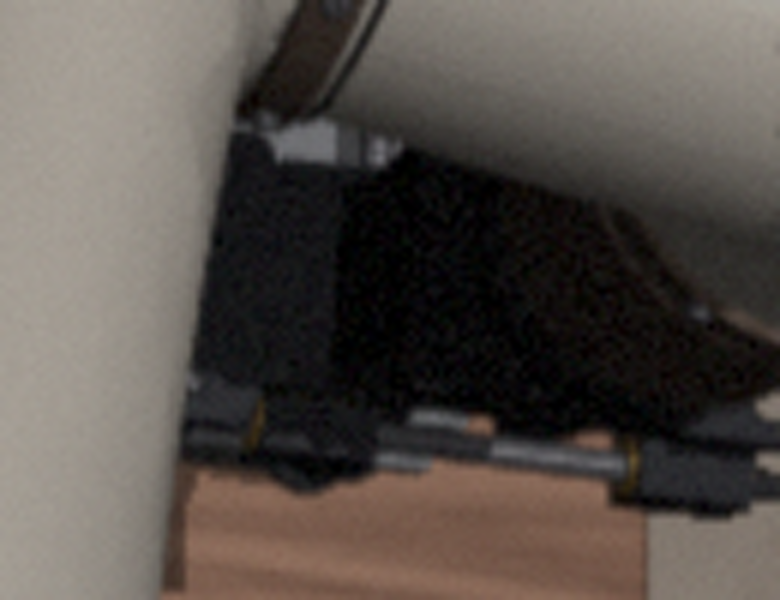

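View pics/s4.png

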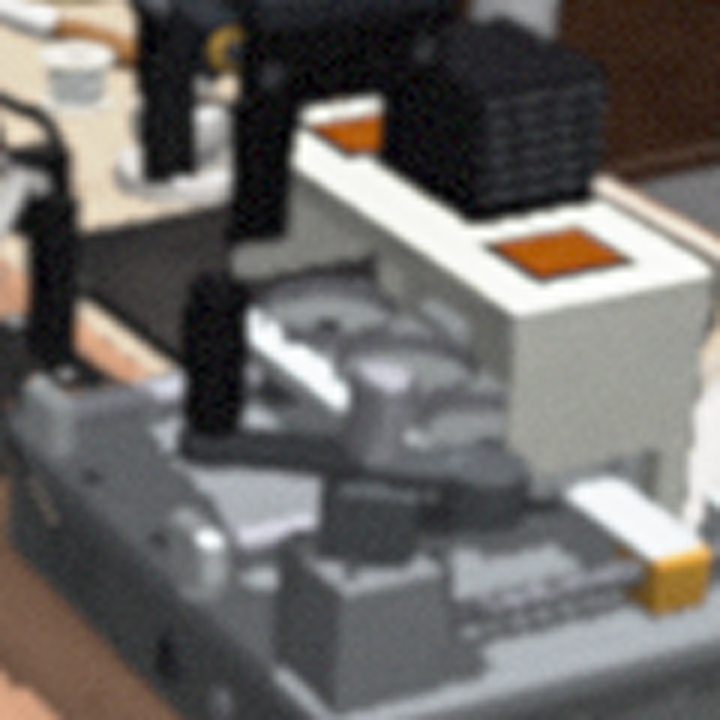

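Crank is down on the gear box; the handle top at (375.7,226.2) in the side view agrees with the prediction (375.1,226.6). Now grip the handle.

```bash
python3 -m crank '[[0,-0.001,0.03,0],[0,-0.001,0.03,0],[0,0,0.004,0]]'; python3 -m crank '[[0,0,0,0],[0,0,0,0],[0,0,0,0],[0,0,0,0],[0,0,0,0]]' 0.012;python3 -m crank '[[0,0,0,0],[0,0,0,0],[0,0,0,0]]'
```

```text
time_s: 8.45
tcp_pos: [0.5062, -0.2762, 0.189]
ee_rot: [[-0.04, -0.999, -0.009], [-0.999, 0.04, 0.004], [-0.004, 0.009, -1.0]]
wrist_force: [-1.7, 0.2, -1.3]
gripper_width: 0.631
time_s: 8.87
tcp_pos: [0.5094, -0.2775, 0.196]
ee_rot: [[-0.037, -0.999, 0.003], [-0.999, 0.037, -0.001], [0.001, -0.003, -1.0]]
wrist_force: [-0.7, 1.3, 0.4]
gripper_width: 0.339
time_s: 9.12
tcp_pos: [0.509, -0.2775, 0.1955]
ee_rot: [[-0.037, -0.999, 0.002], [-0.999, 0.037, -0.001], [0.001, -0.002, -1.0]]
wrist_force: [0.1, 0.7, 3.2]
gripper_width: 0.278
```

```bash
cat >> h.py <<'E'
def circ(th0,step,n,C,a,r=.06,start=None):
    p=np.array(start if start is not None else C+r*np.array([np.cos(np.radians(th0)),np.sin(np.radians(th0))]));b=np.radians(a)
    for i in range(1,n+1):
        t=np.radians(th0+step*i);q=C+r*np.array([np.cos(t),np.sin(t)]);D=q-p;p=q
        print(round(th0+step*i,1),[round(float(v),4) for v in (D[0]*np.cos(b)+D[1]*np.sin(b),D[0]*np.sin(b)-D[1]*np.cos(b))],q.round(4))
def where(C):
    s=sense();p=np.array(s["tcp_pos"]);v=p[:2]-C;print(p.round(4),"ang",round(float(np.degrees(np.arctan2(v[1],v[0]))),1),"r",round(float(np.hypot(*v)),4),"yaw",round(yaw(s),1),"F",np.round(s["wrist_force"],1),"w",round(s["gripper_width"]*87,1),"j",np.round(s["joints"],1))
E
python3 -c "
from h import *
circ(140,24,15,np.array([.556,-.3167]),-92.1)"
```

```text
164 [0.0224, 0.0109] [ 0.4983 -0.3002]
188 [0.0249, 0.0008] [ 0.4966 -0.3251]
212 [0.0231, -0.0094] [ 0.5051 -0.3485]
236 [0.0173, -0.018] [ 0.5224 -0.3664]
260 [0.0085, -0.0235] [ 0.5456 -0.3758]
284 [-0.0018, -0.0249] [ 0.5705 -0.3749]
308 [-0.0118, -0.022] [ 0.5929 -0.364 ]
332 [-0.0197, -0.0153] [ 0.609  -0.3449]
356 [-0.0242, -0.006] [ 0.6159 -0.3209]
380 [-0.0246, 0.0044] [ 0.6124 -0.2962]
404 [-0.0207, 0.014] [ 0.5992 -0.275 ]
428 [-0.0132, 0.0212] [ 0.5785 -0.2611]
452 [-0.0034, 0.0247] [ 0.5539 -0.2567]
476 [0.0069, 0.024] [ 0.5297 -0.2628]
500 [0.0161, 0.0191] [ 0.51   -0.2781]
```

```bash
python3 -m crank '[[0.0224,0.0109,0,0],[0.0249,0.0008,0,0],[0.0231,-0.0094,0,0],[0.0173,-0.018,0,0],[0.0085,-0.0235,0,0]]'; python3 -c "
from h import *
where(np.array([.556,-.3167]))"
```

```text
time_s: 9.53
tcp_pos: [0.5428, -0.3773, 0.1963]
ee_rot: [[-0.04, -0.999, -0.001], [-0.999, 0.04, -0.001], [0.001, 0.001, -1.0]]
wrist_force: [-0.0, 4.5, 2.2]
gripper_width: 0.275
[ 0.5428 -0.3773  0.1963] ang -102.3 r 0.062 yaw -92.3 F [-0.   4.5  2.2] w 23.9 j [-2.080e+01  2.660e+01  3.800e+00  1.000e-01 -6.720e+01  1.085e+02]
```

```bash
python3 -m crank '[[-0.003,-0.0249,0,0],[-0.0118,-0.022,0,0],[-0.0197,-0.0153,0,0],[-0.0242,-0.006,0,0],[-0.0246,0.0044,0,0]]'; python3 -m crank '[[-0.0207,0.014,0,0],[-0.0132,0.0212,0,0],[-0.0034,0.0247,0,0],[0.0069,0.024,0,0],[0.0161,0.0191,0,0]]'; python3 -c "
from h import *
where(np.array([.556,-.3167]))
c=capture('side');crop(c,'s5',320,480,180,300,5)"
```

```text
time_s: 9.95
tcp_pos: [0.6112, -0.2947, 0.1947]
ee_rot: [[-0.037, -0.999, -0.004], [-0.999, 0.037, -0.002], [0.003, 0.004, -1.0]]
wrist_force: [-7.0, -5.2, 1.4]
gripper_width: 0.274
time_s: 10.37
tcp_pos: [0.5089, -0.2756, 0.1954]
ee_rot: [[-0.035, -0.999, 0.004], [-0.999, 0.035, -0.002], [0.001, -0.005, -1.0]]
wrist_force: [6.6, -4.8, -5.0]
gripper_width: 0.279
[ 0.5089 -0.2756  0.1954] ang 138.9 r 0.0625 yaw -92.0 F [ 6.6 -4.8 -5. ] w 24.3 j [-12.4  18.6  -8.8   0.  -62.3 100.4]
```

View pics/s5.png

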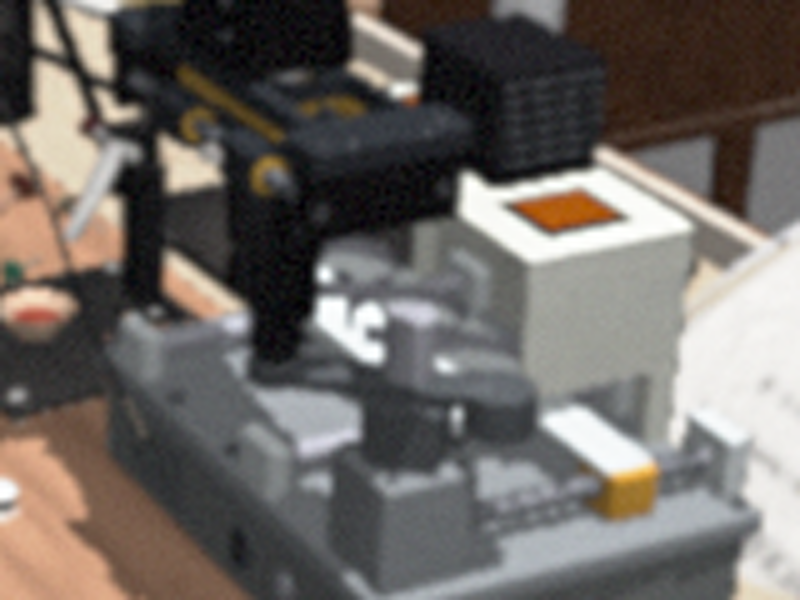

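The nut block (625,485) has advanced on the screw: the carriage is moving out. Continue.

```bash
python3 -m crank '[[0.0215,0.0109,0,0],[0.0249,0.0008,0,0],[0.0231,-0.0094,0,0],[0.0173,-0.018,0,0],[0.0085,-0.0235,0,0]]' >/dev/null; python3 -m crank '[[-0.0018,-0.0249,0,0],[-0.0118,-0.022,0,0],[-0.0197,-0.0153,0,0],[-0.0242,-0.006,0,0],[-0.0246,0.0044,0,0]]'; python3 -m crank '[[-0.0207,0.014,0,0],[-0.0132,0.0212,0,0],[-0.0034,0.0247,0,0],[0.0069,0.024,0,0],[0.0161,0.0191,0,0]]'; python3 -c "
from h import *
where(np.array([.556,-.3167]))"
```

```text
time_s: 11.25
tcp_pos: [0.611, -0.2937, 0.1945]
ee_rot: [[-0.038, -0.999, -0.004], [-0.999, 0.038, -0.002], [0.002, 0.004, -1.0]]
wrist_force: [-8.6, -5.5, 0.5]
gripper_width: 0.282
time_s: 11.67
tcp_pos: [0.5092, -0.2749, 0.1952]
ee_rot: [[-0.035, -0.999, 0.005], [-0.999, 0.035, -0.002], [0.002, -0.005, -1.0]]
wrist_force: [6.9, -5.0, -6.2]
gripper_width: 0.277
[ 0.5092 -0.2749  0.1952] ang 138.3 r 0.0627 yaw -92.0 F [ 6.9 -5.  -6.2] w 24.1 j [-1.230e+01  1.860e+01 -8.900e+00  1.000e-01 -6.220e+01  1.003e+02]
```

```bash
python3 -m crank '[[0.0215,0.0109,0,0],[0.0249,0.0008,0,0],[0.0231,-0.0094,0,0],[0.0173,-0.018,0,0],[0.0085,-0.0235,0,0]]' >/dev/null; python3 -m crank '[[-0.0018,-0.0249,0,0],[-0.0118,-0.022,0,0],[-0.0197,-0.0153,0,0],[-0.0242,-0.006,0,0],[-0.0246,0.0044,0,0]]'; python3 -m crank '[[-0.0207,0.014,0,0],[-0.0132,0.0212,0,0],[-0.0034,0.0247,0,0],[0.0069,0.024,0,0],[0.0161,0.0191,0,0]]'; python3 -c "
from h import *
where(np.array([.556,-.3167]))
c=capture('top');crop(c,'t6',340,540,90,260,4)
c=capture('side');crop(c,'s6',320,480,180,300,5)"
```

```text
time_s: 12.5
tcp_pos: [0.6109, -0.2926, 0.1944]
ee_rot: [[-0.038, -0.999, -0.005], [-0.999, 0.038, -0.002], [0.002, 0.005, -1.0]]
wrist_force: [-8.2, -5.4, 0.3]
gripper_width: 0.283
time_s: 12.92
tcp_pos: [0.5093, -0.2742, 0.195]
ee_rot: [[-0.035, -0.999, 0.005], [-0.999, 0.035, -0.002], [0.002, -0.005, -1.0]]
wrist_force: [7.0, -5.7, -6.8]
gripper_width: 0.275
[ 0.5093 -0.2742  0.195 ] ang 137.7 r 0.0632 yaw -92.0 F [ 7.  -5.7 -6.8] w 23.9 j [-1.220e+01  1.860e+01 -8.900e+00  1.000e-01 -6.220e+01  1.001e+02]
```

View pics/s6.png

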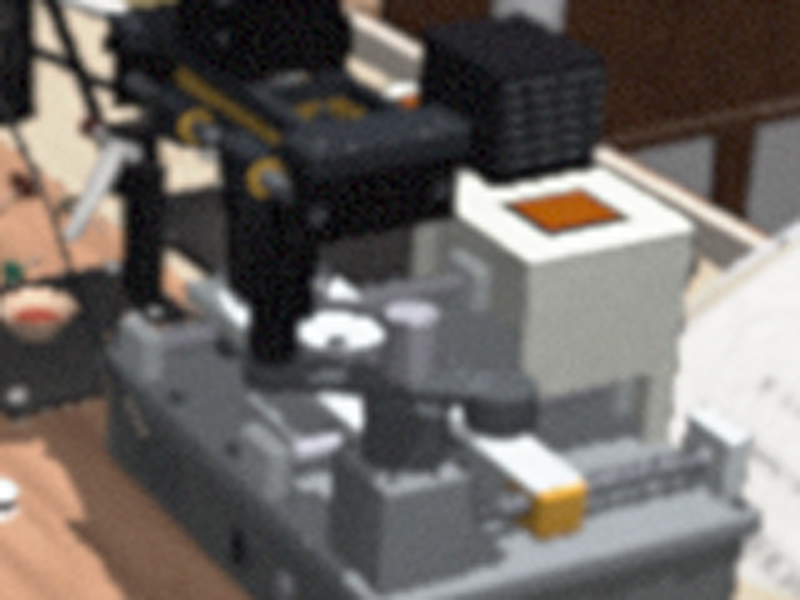

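View pics/t6.png

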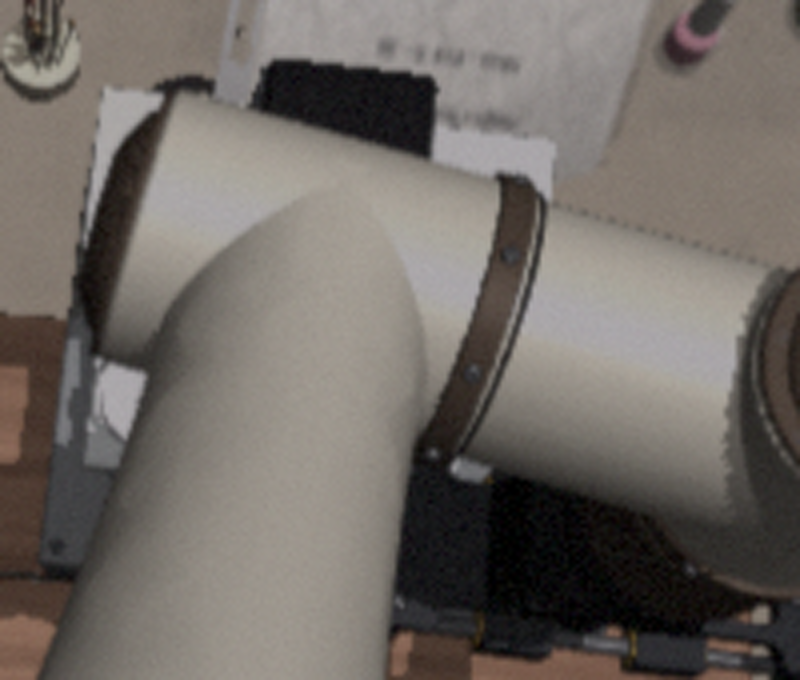

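```bash
python3 -m crank '[[0.0245,0.0115,0,0],[0.0249,0.0008,0,0],[0.0231,-0.0094,0,0],[0.0173,-0.018,0,0],[0.0085,-0.0235,0,0]]'; python3 -m crank '[[-0.0018,-0.0249,0,0],[-0.0118,-0.022,0,0],[-0.0197,-0.0153,0,0],[-0.0242,-0.006,0,0],[-0.0246,0.0044,0,0]]'
```

```text
time_s: 13.43
tcp_pos: [0.542, -0.3765, 0.1967]
ee_rot: [[-0.04, -0.999, -0.001], [-0.999, 0.04, -0.002], [0.002, 0.001, -1.0]]
wrist_force: [-0.6, 2.2, 2.1]
gripper_width: 0.279
time_s: 13.85
tcp_pos: [0.611, -0.2945, 0.1947]
ee_rot: [[-0.038, -0.999, -0.003], [-0.999, 0.038, -0.003], [0.003, 0.002, -1.0]]
wrist_force: [-6.2, -4.4, 1.0]
gripper_width: 0.277
```

```bash
python3 -m crank '[[-0.0207,0.014,0,0],[-0.0132,0.0212,0,0],[-0.0034,0.0247,0,0],[0.0069,0.024,0,0],[0.0161,0.0191,0,0]]'; python3 -c "
from h import *
where(np.array([.556,-.3167]))
c=capture('side');np.savez('/tmp/s7.npz',**c);crop(c,'s7',320,480,180,300,5)"
```

```text
time_s: 14.27
tcp_pos: [0.5087, -0.2756, 0.1953]
ee_rot: [[-0.035, -0.999, 0.005], [-0.999, 0.035, -0.002], [0.002, -0.005, -1.0]]
wrist_force: [7.5, -5.9, -6.6]
gripper_width: 0.277
[ 0.5087 -0.2756  0.1953] ang 139.0 r 0.0627 yaw -92.0 F [ 7.5 -5.9 -6.6] w 24.1 j [-1.240e+01  1.860e+01 -8.900e+00  1.000e-01 -6.220e+01  1.003e+02]
```

View pics/s7.png

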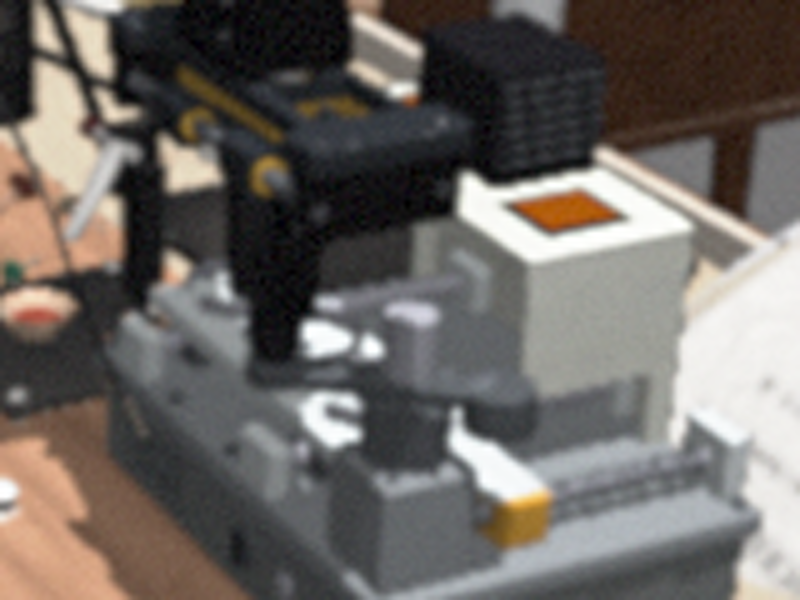

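```bash
python3 -m crank '[[0.0225,0.0115,0,0],[0.0249,0.0008,0,0],[0.0231,-0.0094,0,0]]';  python3 -m crank '[[0.0173,-0.018,0,0],[0.0085,-0.0235,0,0]]'; python3 -c "
from h import *
where(np.array([.556,-.3167]))"
```

```text
time_s: 14.57
tcp_pos: [0.5004, -0.3463, 0.1962]
ee_rot: [[-0.037, -0.999, -0.001], [-0.999, 0.037, 0.001], [-0.001, 0.002, -1.0]]
wrist_force: [0.5, 3.8, 2.8]
gripper_width: 0.276
time_s: 14.73
tcp_pos: [0.5414, -0.3764, 0.1967]
ee_rot: [[-0.04, -0.999, -0.001], [-0.999, 0.04, -0.002], [0.002, 0.001, -1.0]]
wrist_force: [-0.6, 1.5, 2.8]
gripper_width: 0.277
[ 0.5414 -0.3764  0.1967] ang -103.7 r 0.0615 yaw -92.3 F [-0.6  1.5  2.8] w 24.1 j [-20.7  26.4   3.5   0.2 -67.1 108.4]
```

```bash
python3 -m crank '[[-0.0018,-0.0249,0,0],[-0.0118,-0.022,0,0]]';  python3 -m crank '[[-0.0197,-0.0153,0,0]]';python3 -m crank '[[-0.0242,-0.006,0,0]]';python3 -m crank '[[-0.0246,0.0044,0,0]]'; python3 -c "
from h import *
where(np.array([.556,-.3167]))
c=capture('side');crop(c,'s8',320,480,180,300,5)"
```

```text
time_s: 14.9
tcp_pos: [0.5911, -0.365, 0.1963]
ee_rot: [[-0.041, -0.999, 0.001], [-0.999, 0.041, -0.003], [0.003, -0.001, -1.0]]
wrist_force: [-2.1, 0.4, 2.5]
gripper_width: 0.277
time_s: 14.98
tcp_pos: [0.6079, -0.345, 0.1959]
ee_rot: [[-0.04, -0.999, 0.001], [-0.999, 0.04, -0.003], [0.003, -0.001, -1.0]]
wrist_force: [-2.6, -0.2, 2.7]
gripper_width: 0.279
time_s: 15.07
tcp_pos: [0.6149, -0.32, 0.1954]
ee_rot: [[-0.039, -0.999, 0.0], [-0.999, 0.039, -0.003], [0.003, -0.0, -1.0]]
wrist_force: [-4.0, -2.0, 2.9]
gripper_width: 0.278
time_s: 15.15
tcp_pos: [0.6112, -0.2959, 0.1953]
ee_rot: [[-0.037, -0.999, -0.0], [-0.999, 0.037, -0.006], [0.006, 0.0, -1.0]]
wrist_force: [-3.3, -20.5, -1.6]
gripper_width: 0.278
[ 0.6112 -0.2959  0.1953] ang 20.6 r 0.059 yaw -92.1 F [ -3.3 -20.5  -1.6] w 24.2 j [-12.1  28.3   6.4   0.4 -68.1  99.8]
```

View pics/s8.png

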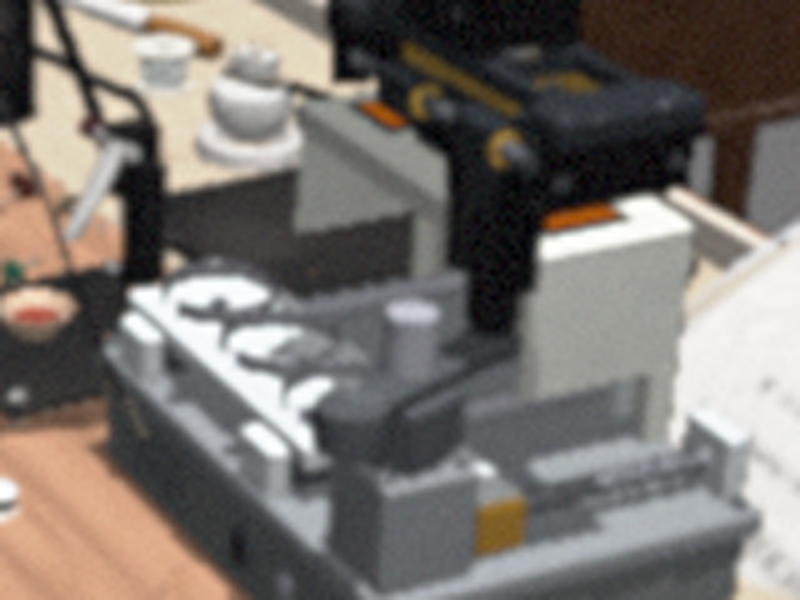

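```bash
python3 -m crank '[[-0.004,0.001,0,0],[0,0,0,0]]';python3 -m crank '[[0,0,0,0],[0,0,0,0]]'; python3 -c "
from h import *
where(np.array([.556,-.3167]))"
```

```text
time_s: 15.37
tcp_pos: [0.6098, -0.2948, 0.1961]
ee_rot: [[-0.037, -0.999, 0.003], [-0.999, 0.037, -0.01], [0.01, -0.003, -1.0]]
wrist_force: [1.9, -15.8, -1.8]
gripper_width: 0.278
time_s: 15.53
tcp_pos: [0.61, -0.2954, 0.1961]
ee_rot: [[-0.038, -0.999, 0.004], [-0.999, 0.038, -0.009], [0.009, -0.004, -1.0]]
wrist_force: [1.9, -14.8, -1.6]
gripper_width: 0.276
[ 0.61   -0.2954  0.1961] ang 21.5 r 0.058 yaw -92.2 F [  1.9 -14.8  -1.6] w 24.0 j [-12.   28.    5.9   0.5 -67.6  99.6]
```

```bash
python3 -m crank '[[0.004,0,0,0],[0,0,0,0]]';python3 -m crank '[[0,0,0,0],[0,0,0,0],[0,0,0,0],[0,0,0,0]]' 0.05;python3 -m crank '[[0,0,-0.03,0],[0,0,-0.035,0],[0,0,-0.02,0],[0,0,0,0]]' 0.06;python3 - <<'E'
from h import *
plan(.44,-.33,.25,None)
E
```

```text
time_s: 15.7
tcp_pos: [0.6108, -0.2986, 0.1963]
ee_rot: [[-0.039, -0.999, 0.006], [-0.999, 0.039, -0.008], [0.008, -0.006, -1.0]]
wrist_force: [3.1, -12.4, 0.2]
gripper_width: 0.279
time_s: 16.03
tcp_pos: [0.609, -0.2954, 0.1953]
ee_rot: [[-0.038, -0.999, 0.001], [-0.999, 0.038, -0.002], [0.002, -0.001, -1.0]]
wrist_force: [0.4, -1.8, 2.7]
gripper_width: 0.495
time_s: 16.37
tcp_pos: [0.6109, -0.2943, 0.2857]
ee_rot: [[-0.037, -0.999, 0.01], [-0.999, 0.037, -0.004], [0.003, -0.01, -1.0]]
wrist_force: [0.1, -0.1, 0.3]
gripper_width: 0.676
at [ 0.6109 -0.2943  0.2857] yaw -92.1 dworld [-0.1709 -0.0357 -0.0357] dyaw 0.0 j [-12.   25.3  14.5   0.1 -78.6  99.9] F [ 0.1 -0.1  0.3] w 58.8
[0.0084, 0.0339, 0.0071, -0.0]
[0.0084, 0.0339, 0.0071, -0.0]
[0.0084, 0.0339, 0.0071, -0.0]
[0.0084, 0.0339, 0.0071, -0.0]
[0.0084, 0.0339, 0.0071, -0.0]
```

```bash
python3 -m crank '[[0.010,0.035,0.004,0],[0.015,0.035,0.004,0],[0.02,0.034,0.004,0],[0.025,0.03,0,0],[0.025,0.03,0,0]]';python3 -m crank '[[0.02,0.02,0,0],[0,0.01,0,0],[0,0,0,0],[0,0,0,0]]' 0.05;python3 - <<'E'
from h import *
c=capture("top");np.savez("/tmp/t9.npz",**c);cv2.imwrite("pics/t9.png",c["pixels"][:,:,::-1])
d=capture("side");np.savez("/tmp/s9.npz",**d);cv2.imwrite("pics/s9.png",d["pixels"][:,:,::-1])
plan(.44,-.33,.25,None)
E
```

```text
time_s: 16.78
tcp_pos: [0.4395, -0.3819, 0.2667]
ee_rot: [[-0.036, -0.999, -0.001], [-0.999, 0.036, 0.002], [-0.002, 0.001, -1.0]]
wrist_force: [0.5, -0.5, -0.5]
gripper_width: 0.688
time_s: 17.12
tcp_pos: [0.4107, -0.4008, 0.2673]
ee_rot: [[-0.038, -0.999, 0.0], [-0.999, 0.038, 0.001], [-0.001, -0.0, -1.0]]
wrist_force: [0.6, -0.0, 0.3]
gripper_width: 0.581
at [ 0.4117 -0.4005  0.2673] yaw -92.1 dworld [ 0.0283  0.0705 -0.0173] dyaw 0.0 j [-28.1  15.5  -2.6  -0.  -71.9 116. ] F [0.  0.3 0.2] w 50.6
[-0.0238, -0.0086, 0.0058, -0.0]
[-0.0238, -0.0086, 0.0058, -0.0]
[-0.0238, -0.0086, 0.0058, -0.0]
```

View pics/t9.png

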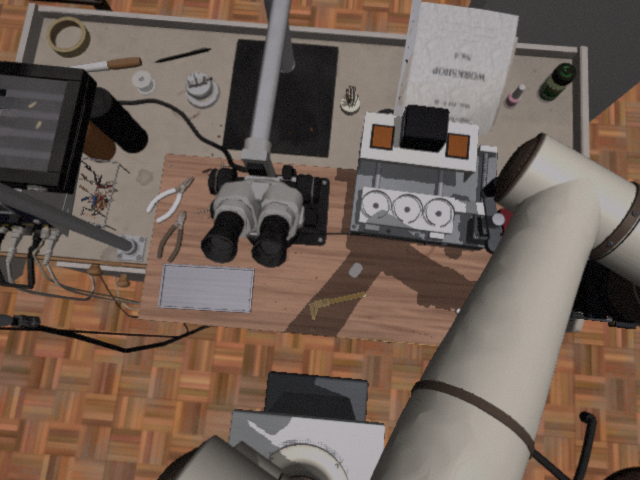

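View pics/s9.png

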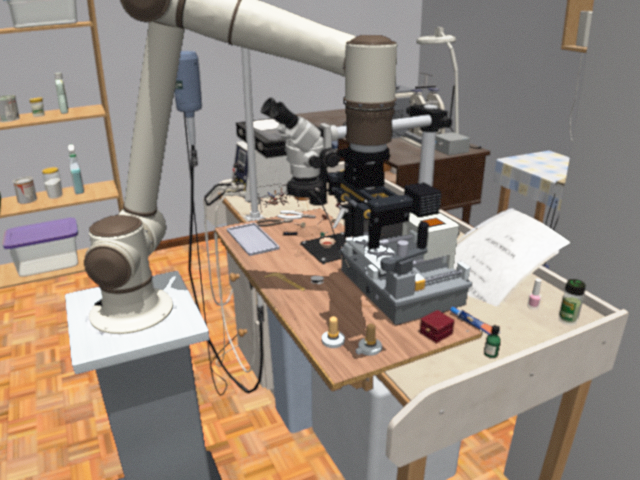

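```bash
python3 - <<'E'
from h import *
c=load("/tmp/t9.npz");d=load("/tmp/s9.npz")
crop(c,"t9n",350,470,170,250,6);crop(d,"s9h",310,400,305,365,8)
W=cloud(c);x,y,z=W[...,0],W[...,1],W[...,2]
# bright discs
hsv=c["pixels"][170:250,350:470].mean(2);print(hsv.max())
E
```

```text
182.66666666666666
```

View pics/t9n.png

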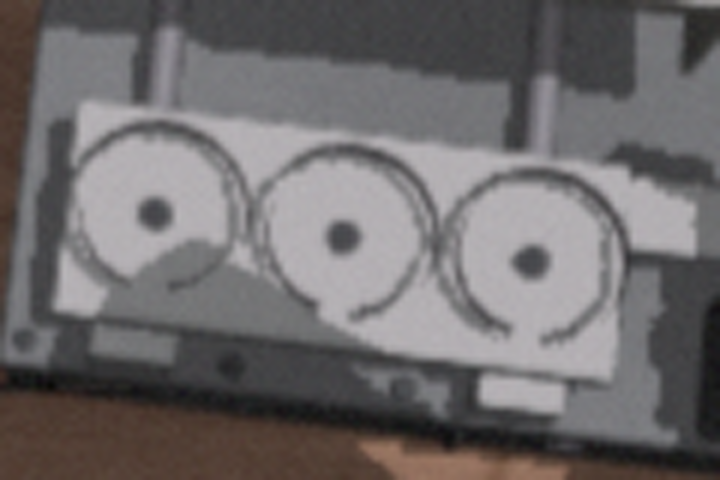

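View pics/s9h.png

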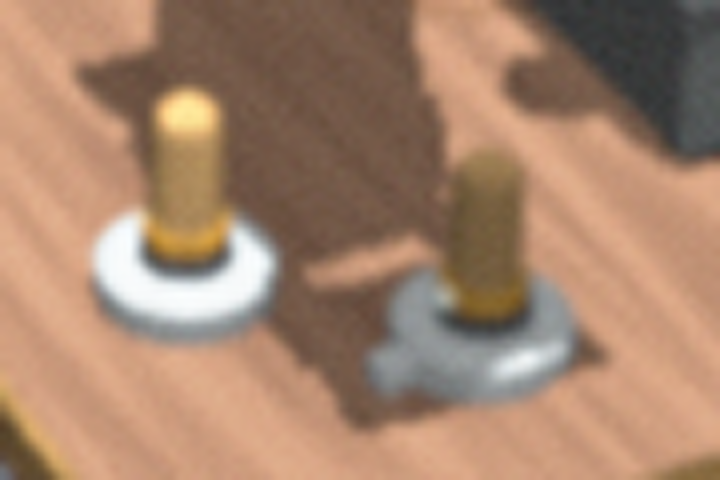

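```bash
python3 - <<'E'
from h import *
c=load("/tmp/t9.npz");d=load("/tmp/s9.npz")
N=np.array([onplane(c,(a+.5)/6-.5+350,(b+.5)/6-.5+170,.106) for a,b in((155,213),(344,238),(531,262))]);print(N,np.hypot(*np.diff(N[:,:2],axis=0).T))
v=N[0]-N[2];print("marker yaw",np.degrees(np.arctan2(v[1],v[0]))-90)
for a,b,z in((190,102,.062),(487,165,.062),):print(onplane(d,(a+.5)/8-.5+310,(b+.5)/8-.5+305,z))
# predict old positions in side image
for p in((.3843,-.2973,.062),(.4403,-.3832,.062)):print((px(d,p)-[310,305]+.5)*8)
E
python3 -m crank '[[-0.037,0.005,0,0],[-0.04,0.005,0,0],[-0.04,0.005,0,0],[-0.04,0.005,0,0],[-0.04,0,0,0]]';python3 -m crank '[[-0.04,0,0,0],[-0.04,0,0,0],[-0.035,0,0,0],[0,0,0,0],[0,0,0,0]]';python3 - <<'E'
from h import *
c=capture("top");np.savez("/tmp/t10.npz",**c);crop(c,"t10",340,540,200,350,4)
s=sense();print(s["tcp_pos"])
E
```

```text
[[ 0.58899037 -0.09974718  0.106     ]
 [ 0.58581335 -0.16425998  0.106     ]
 [ 0.58293521 -0.22776951  0.106     ]] [0.06459099 0.06357471]
marker yaw -2.7079433484662303
[ 0.38502637 -0.32356582  0.062     ]
[ 0.44069498 -0.38490485  0.062     ]
[[143.98376555  55.09557236]]
[[482.8641078 162.5797558]]
time_s: 17.63
tcp_pos: [0.3979, -0.2011, 0.2674]
ee_rot: [[-0.036, -0.999, -0.0], [-0.999, 0.036, 0.0], [-0.0, 0.0, -1.0]]
wrist_force: [1.5, -0.2, 0.4]
gripper_width: 0.579
time_s: 18.05
tcp_pos: [0.4031, -0.0861, 0.2678]
ee_rot: [[-0.031, -1.0, 0.001], [-1.0, 0.031, 0.0], [-0.0, -0.001, -1.0]]
wrist_force: [1.3, 0.1, -0.0]
gripper_width: 0.577
[ 0.40293195 -0.08727268  0.26764817]
```

View pics/t10.png

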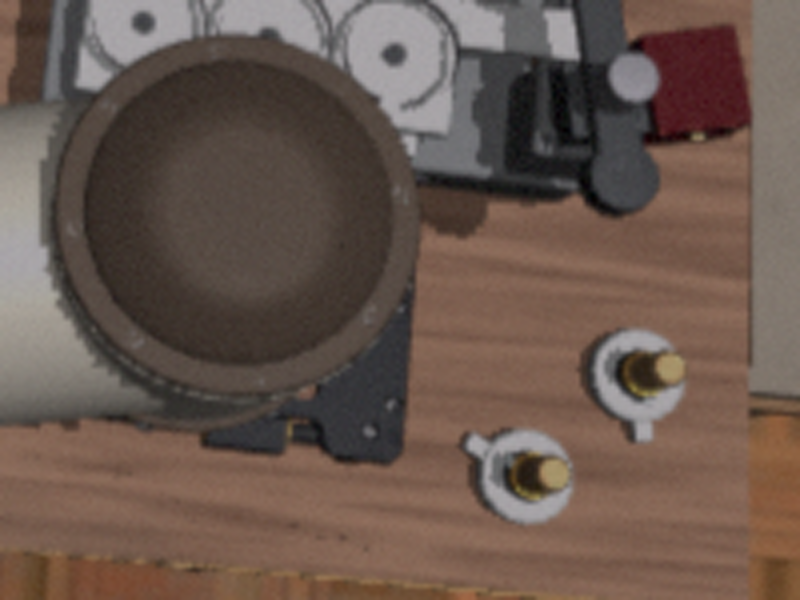

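```bash
python3 - <<'E'
from h import *
c=load("/tmp/t10.npz")
f=lambda a,z:onplane(c,(a[0]+.5)/4-.5+340,(a[1]+.5)/4-.5+200,z)
crop(c,"h1z",450,490,300,335,16);crop(c,"h2z",480,520,275,315,16)
for n,p,b,l in(("h1",(552,474),(527,477),(474,443)),("h2",(669,369),(637,375),(642,432))):
    P,B,L=f(p,.062),f(b,.0145),f(l,.009);print(n,P,B,L,"lug",np.degrees(np.arctan2(*(L-B)[[1,0]])),np.hypot(*(L-B)[:2]))
E
```

```text
h1 [ 0.38211163 -0.32606667  0.062     ] [ 0.38193281 -0.32704825  0.0145    ] [ 0.39769173 -0.29984081  0.009     ] lug 59.919982346681536 0.03144182587997339
h2 [ 0.4406525  -0.38438281  0.062     ] [ 0.44129245 -0.38430601  0.0145    ] [ 0.41156912 -0.38933182  0.009     ] lug -170.40283493962036 0.0301452300645798
```

View pics/h1z.png

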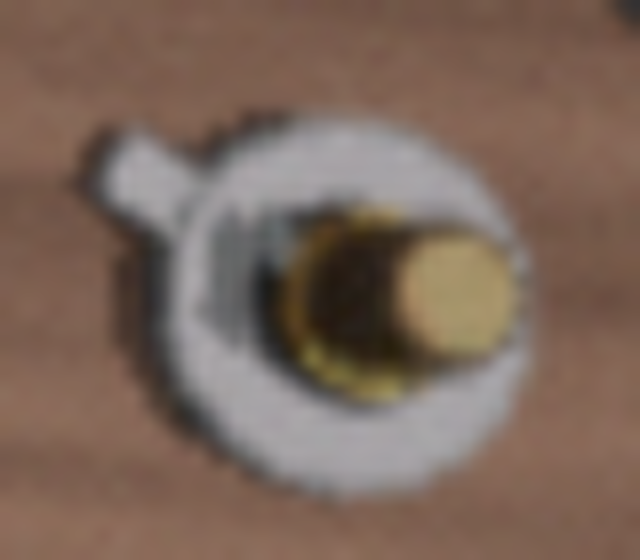

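View pics/h2z.png

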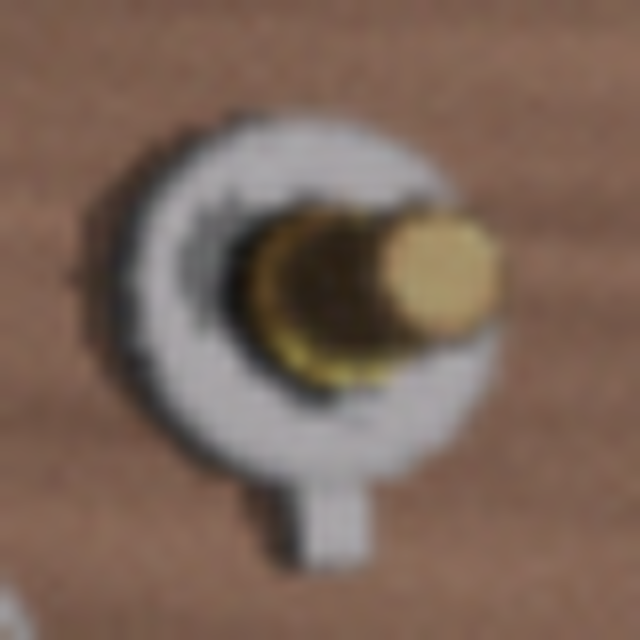

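```bash
python3 - <<'E'
from h import *
c=load("/tmp/t10.npz")
f=lambda a,o,z:onplane(c,(a[0]+.5)/16-.5+o[0],(a[1]+.5)/16-.5+o[1],z)
for n,o,p,b,l in(("h1",(450,300),(462,292),(352,308),(140,176)),("h2",(480,275),(442,268),(318,301),(337,530))):
    P,B,L=f(p,o,.062),f(b,o,.0145),f(l,o,.012);print(n,P,B,L,"lug",np.degrees(np.arctan2(*(L-B)[[1,0]])),np.hypot(*(L-B)[:2]))
plan(.3815,-.3265,.12,-92)
E
```

```text
h1 [ 0.3829424  -0.32762663  0.062     ] [ 0.38215927 -0.32737336  0.0145    ] [ 0.39719082 -0.29941085  0.012     ] lug 61.739281478298196 0.03174664562794108
h2 [ 0.44192173 -0.38494037  0.062     ] [ 0.44146075 -0.3854388   0.0145    ] [ 0.41135265 -0.389299    0.012     ] lug -172.69388297352364 0.030354550787636353
at [ 0.4029 -0.0873  0.2676] yaw -91.9 dworld [-0.0214 -0.2392 -0.1476] dyaw -0.1 j [ 10.6  -1.4 -22.4   0.  -69.   77.5] F [-0.2 -0.3  0.1] w 50.3
[0.03, 0.0017, 0.0185, 0.0002]
[0.03, 0.0017, 0.0185, 0.0002]
[0.03, 0.0017, 0.0185, 0.0002]
[0.03, 0.0017, 0.0185, 0.0002]
[0.03, 0.0017, 0.0185, 0.0002]
[0.03, 0.0017, 0.0185, 0.0002]
[0.03, 0.0016, 0.0185, 0.0002]
[0.03, 0.0016, 0.0185, 0.0002]
```

```bash
python3 - <<'E'
from h import *
plan(.3824,-.3273,.13,151.4,18)
E
```

```text
at [ 0.4029 -0.0873  0.2676] yaw -91.9 dworld [-0.0205 -0.24   -0.1376] dyaw -116.7 j [ 10.6  -1.4 -22.4   0.  -69.   77.5] F [-0.2 -0.3  0.1] w 50.3
[0.0134, 0.0007, 0.0076, 0.1131]
[0.0134, -0.0008, 0.0076, 0.1131]
[0.0132, -0.0023, 0.0076, 0.1131]
[0.0128, -0.0038, 0.0076, 0.1131]
[0.0123, -0.0052, 0.0076, 0.1131]
[0.0117, -0.0066, 0.0076, 0.1131]
[0.0108, -0.0079, 0.0076, 0.1131]
[0.0099, -0.009, 0.0076, 0.1131]
[0.0088, -0.0101, 0.0076, 0.1131]
[0.0076, -0.011, 0.0076, 0.1131]
[0.0063, -0.0118, 0.0076, 0.1131]
[0.0049, -0.0124, 0.0076, 0.1131]
[0.0035, -0.0129, 0.0076, 0.1131]
[0.002, -0.0132, 0.0076, 0.1131]
[0.0005, -0.0134, 0.0076, 0.1131]
[-0.001, -0.0133, 0.0076, 0.1131]
[-0.0025, -0.0131, 0.0076, 0.1131]
[-0.004, -0.0128, 0.0076, 0.1131]
```

```bash
python3 -m crank '[[0.0134,0.0007,0.0076,0.113],[0.0134,-0.0008,0.0076,0.113],[0.0132,-0.0023,0.0076,0.113],[0.0128,-0.0038,0.0076,0.113],[0.0123,-0.0052,0.0076,0.113]]' >/dev/null
python3 -m crank '[[0.0117,-0.0066,0.0076,0.113],[0.0108,-0.0079,0.0076,0.113],[0.0099,-0.009,0.0076,0.113],[0.0088,-0.010,0.0076,0.113],[0.0076,-0.011,0.0076,0.113]]' >/dev/null
python3 -m crank '[[0.0063,-0.0118,0.0076,0.113],[0.005,-0.0124,0.0076,0.113],[0.0035,-0.0129,0.0076,0.113],[0.002,-0.0132,0.0076,0.113],[0.0005,-0.0134,0.0076,0.113]]' >/dev/null
python3 -m crank '[[-0.001,-0.0133,0.0076,0.113],[-0.0025,-0.0131,0.0076,0.113],[-0.004,-0.0128,0.0076,0.113],[0,0,0,0],[0,0,0,0]]'
python3 - <<'E'
from h import *
d=capture("side");crop(d,"s11",290,410,260,370,5)
plan(.3824,-.3273,.03,151.4,4)
E
```

```text
time_s: 19.77
tcp_pos: [0.3803, -0.3297, 0.1299]
ee_rot: [[-0.877, 0.481, -0.002], [0.481, 0.877, 0.001], [0.002, -0.0, -1.0]]
wrist_force: [0.7, -0.1, -0.3]
gripper_width: 0.576
at [ 0.3807 -0.3293  0.1304] yaw 151.3 dworld [ 0.0017  0.002  -0.1004] dyaw 0.1 j [-22.3  15.6 -23.8   0.  -50.6  -6.3] F [ 0.1  0.4 -0.8] w 50.2
[-0.0001, 0.0006, 0.0251, -0.0003]
[-0.0001, 0.0006, 0.0251, -0.0003]
[-0.0001, 0.0006, 0.0251, -0.0003]
[-0.0001, 0.0006, 0.0251, -0.0003]
```

View pics/s11.png

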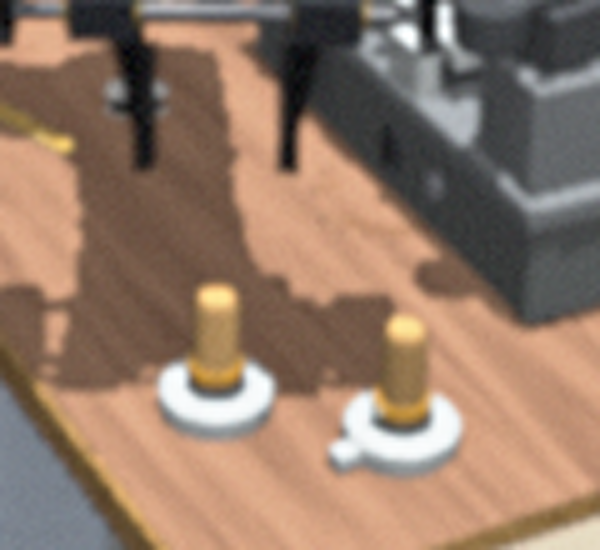

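Fingertips (145,165) and (288,165) centre on the post at (217,290). Descend and grip.

```bash
python3 -m crank '[[0,0.0006,0.025,0],[0,0.0006,0.025,0],[0,0.0006,0.025,0],[0,0.0006,0.02,0],[0,0,0.004,0]]'; python3 -m crank '[[0,0,0,0],[0,0,0,0],[0,0,0,0],[0,0,0,0],[0,0,0,0]]' 0.010;python3 -m crank '[[0,0,0,0],[0,0,0,0],[0,0,0,0]]';python3 - <<'E'
from h import *
plan(.3824,-.3273,.03,151.4,4)
E
```

```text
time_s: 20.23
tcp_pos: [0.3805, -0.3252, 0.0293]
ee_rot: [[-0.878, 0.479, -0.005], [0.479, 0.878, 0.003], [0.006, -0.0, -1.0]]
wrist_force: [-0.5, 0.1, -0.7]
gripper_width: 0.578
time_s: 20.65
tcp_pos: [0.3831, -0.3267, 0.0329]
ee_rot: [[-0.877, 0.48, 0.002], [0.48, 0.877, -0.001], [-0.003, 0.0, -1.0]]
wrist_force: [-0.5, -0.1, 0.4]
gripper_width: 0.285
time_s: 20.9
tcp_pos: [0.3826, -0.3266, 0.0326]
ee_rot: [[-0.877, 0.48, 0.001], [0.48, 0.877, -0.001], [-0.001, -0.0, -1.0]]
wrist_force: [-1.7, 2.0, 6.7]
gripper_width: 0.222
at [ 0.3826 -0.3266  0.0326] yaw 151.3 dworld [-0.0002 -0.0007 -0.0026] dyaw 0.1 j [-22.   23.6 -30.    0.  -36.4  -6.7] F [-1.7  2.   6.7] w 19.3
[-0.0, -0.0002, 0.0006, -0.0003]
[-0.0, -0.0002, 0.0006, -0.0003]
[-0.0, -0.0002, 0.0006, -0.0003]
[-0.0, -0.0002, 0.0006, -0.0003]
```

```bash
python3 -m crank '[[0,0,-0.02,0],[0,0,-0.035,0],[0,0,-0.035,0],[0,0,-0.035,0],[0,0,-0.02,0]]';python3 - <<'E'
from h import *
plan(.589,-.0997,.19,-92.7,18)
E
```

```text
time_s: 21.32
tcp_pos: [0.3835, -0.3272, 0.1805]
ee_rot: [[-0.878, 0.479, 0.005], [0.479, 0.878, -0.003], [-0.006, -0.0, -1.0]]
wrist_force: [0.4, -1.1, -0.9]
gripper_width: 0.223
at [ 0.3835 -0.3272  0.1805] yaw 151.4 dworld [0.2055 0.2275 0.0095] dyaw 115.9 j [-22.   12.3 -20.1   0.1 -57.3  -6.7] F [ 0.4 -1.1 -0.9] w 19.4
[-0.004, 0.0166, -0.0005, -0.1124]
[-0.0058, 0.016, -0.0005, -0.1124]
[-0.0076, 0.0153, -0.0005, -0.1124]
[-0.0092, 0.0143, -0.0005, -0.1124]
[-0.0108, 0.0132, -0.0005, -0.1124]
[-0.0122, 0.0119, -0.0005, -0.1124]
[-0.0134, 0.0105, -0.0005, -0.1124]
[-0.0145, 0.0089, -0.0005, -0.1124]
[-0.0154, 0.0072, -0.0005, -0.1124]
[-0.0161, 0.0054, -0.0005, -0.1124]
[-0.0167, 0.0036, -0.0005, -0.1124]
[-0.0169, 0.0017, -0.0005, -0.1124]
[-0.017, -0.0002, -0.0005, -0.1124]
[-0.0169, -0.0021, -0.0005, -0.1124]
[-0.0166, -0.004, -0.0005, -0.1124]
[-0.016, -0.0058, -0.0005, -0.1124]
[-0.0152, -0.0076, -0.0005, -0.1124]
[-0.0143, -0.0093, -0.0005, -0.1124]
```

```bash
python3 -m crank '[[-0.004,0.0166,-0.001,-0.1124],[-0.0058,0.016,-0.001,-0.1124],[-0.0076,0.0153,-0.001,-0.1124],[-0.0092,0.0143,-0.001,-0.1124],[-0.0108,0.0132,-0.001,-0.1124]]' >/dev/null
python3 -m crank '[[-0.0122,0.0119,-0.001,-0.1124],[-0.0134,0.0105,-0.001,-0.1124],[-0.0145,0.0089,-0.001,-0.1124],[-0.0154,0.0072,-0.001,-0.1124],[-0.0161,0.0054,-0.001,-0.1124]]' >/dev/null
python3 -m crank '[[-0.0167,0.0036,0,-0.1124],[-0.0169,0.0017,0,-0.1124],[-0.017,0,0,-0.1124],[-0.0169,-0.0021,0,-0.1124],[-0.0166,-0.004,0,-0.1124]]' >/dev/null
python3 -m crank '[[-0.016,-0.0058,0,-0.1124],[-0.0152,-0.0076,0,-0.1124],[-0.0143,-0.0093,0,-0.1124],[0,0,0,0],[0,0,0,0]]'
python3 - <<'E'
from h import *
d=capture("side");np.savez("/tmp/s12.npz",**d);crop(d,"s12",330,450,180,290,6)
c=capture("top");np.savez("/tmp/t12.npz",**c);crop(c,"t12",340,480,160,260,5)
plan(.589,-.0997,.16,-92.7,4)
E
```

```text
time_s: 22.98
tcp_pos: [0.5876, -0.0983, 0.1857]
ee_rot: [[-0.049, -0.999, -0.002], [-0.999, 0.049, 0.0], [-0.0, 0.002, -1.0]]
wrist_force: [-0.4, 0.2, -1.6]
gripper_width: 0.217
at [ 0.587  -0.0992  0.1862] yaw -92.8 dworld [ 0.002  -0.0005 -0.0262] dyaw 0.1 j [  6.   20.8  -6.9  -0.  -62.4  81.2] F [ 0.3 -0.3 -1.8] w 19.4
[0.0001, -0.0005, 0.0065, -0.0006]
[0.0001, -0.0005, 0.0065, -0.0006]
[0.0001, -0.0005, 0.0065, -0.0006]
[0.0001, -0.0005, 0.0065, -0.0006]
```

View pics/s12.png

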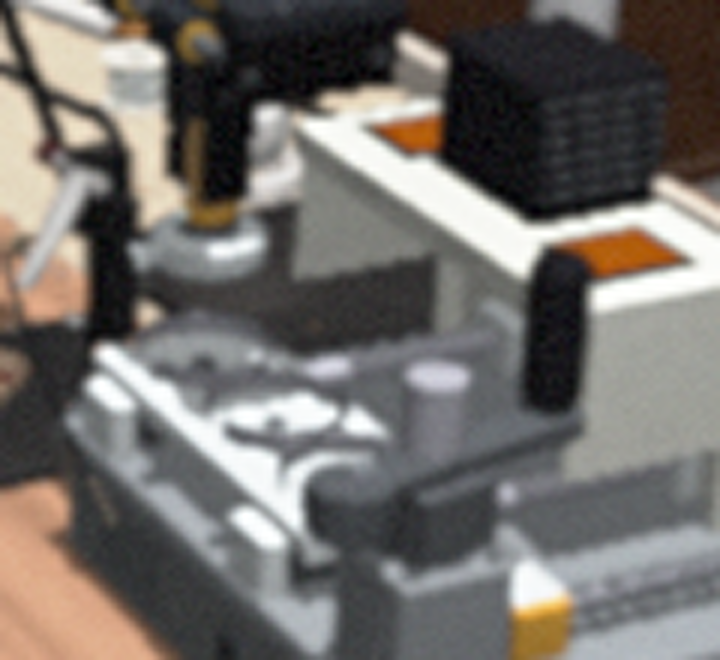

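View pics/t12.png

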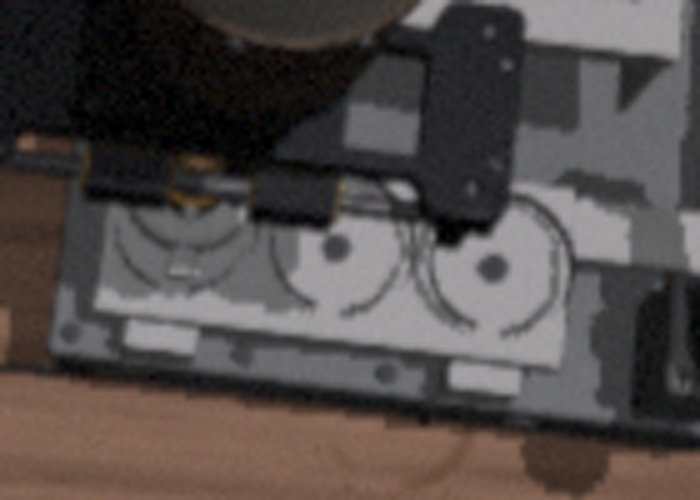

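```bash
python3 - <<'E'
from h import *
c=load("/tmp/t12.npz");crop(c,"t12z",355,400,190,225,16)
for a,b in((183,268),(183,274)):
    L=onplane(c,(a+.5)/5-.5+340,(b+.5)/5-.5+160,.1655);v=L-np.array([.587,-.0992,0]);print(L,np.degrees(np.arctan2(v[1],v[0])),np.hypot(*v[:2]))
print((px(c,[.587,-.0992,.168])-[355,190]+.5)*16,[(px(c,[.587+.0345*np.cos(np.radians(t)),-.0992+.0345*np.sin(np.radians(t)),.1654])[0]-[355,190]+.5)*16 for t in (170,177.4,184)])
E
```

```text
[ 0.5567803  -0.09798354  0.1655    ] 177.6948640834117 0.030244175301457024
[ 0.55442911 -0.09814456  0.1655    ] 178.1440097912864 0.03258798512958855
[[376.57444711 130.75466399]] [array([304.96115149, 406.5063511 ]), array([341.76394181, 413.6229848 ]), array([375.08065464, 416.05280127])]
```

View pics/t12z.png

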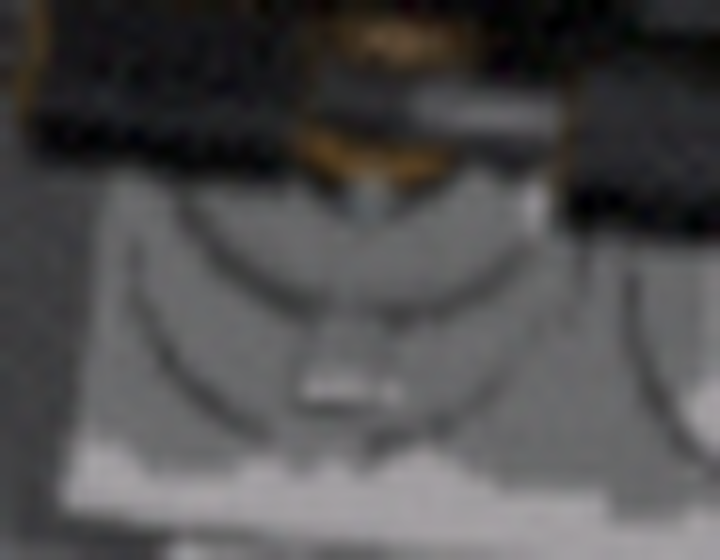

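```bash
python3 -m crank '[[0,-0.002,0.012,0.02],[0,0,0.012,0],[0,0,0.008,0],[0,0,0,0],[0,0,0,0]]'
python3 - <<'E'
from h import *
d=capture("side");crop(d,"s13",330,400,200,270,8)
plan(.5893,-.0993,.1386,-93.7,4)
E
```

```text
time_s: 23.5
tcp_pos: [0.5892, -0.0995, 0.154]
ee_rot: [[-0.069, -0.998, -0.002], [-0.998, 0.069, -0.0], [0.0, 0.002, -1.0]]
wrist_force: [0.6, -0.2, -0.9]
gripper_width: 0.218
at [ 0.5898 -0.0994  0.1548] yaw -93.9 dworld [-0.0005  0.0001 -0.0162] dyaw 0.2 j [  5.9  22.6  -9.    0.  -58.4  80.1] F [-0.1 -0.5 -0.7] w 19.1
[-0.0, 0.0001, 0.004, -0.0011]
[-0.0, 0.0001, 0.004, -0.0011]
[-0.0, 0.0001, 0.004, -0.0011]
[-0.0, 0.0001, 0.004, -0.0011]
```

View pics/s13.png

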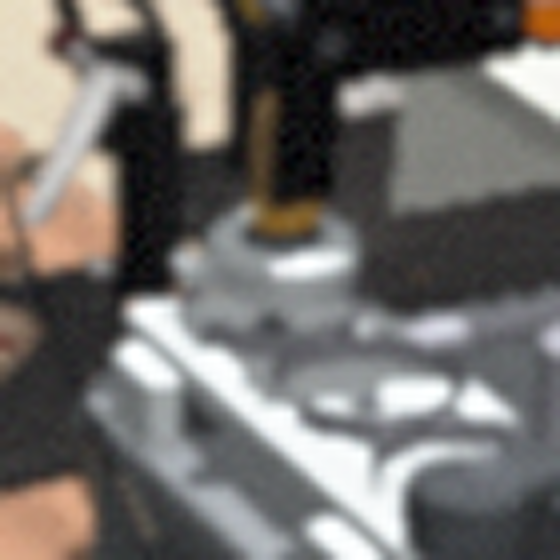

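Aligned above the left nest; lower step by step, watching the force.

```bash
python3 -m crank '[[0,0,0.004,0],[0,0,0.004,0],[0,0,0,0]]';python3 -m crank '[[0,0,0.003,0],[0,0,0,0]]';python3 -m crank '[[0,0,0.003,0],[0,0,0,0],[0,0,0,0]]'
```

```text
time_s: 23.8
tcp_pos: [0.5904, -0.0992, 0.1479]
ee_rot: [[-0.067, -0.998, 0.002], [-0.998, 0.067, -0.001], [0.001, -0.002, -1.0]]
wrist_force: [-1.1, -0.2, 2.8]
gripper_width: 0.219
time_s: 23.97
tcp_pos: [0.5904, -0.0995, 0.1474]
ee_rot: [[-0.066, -0.998, 0.003], [-0.998, 0.066, -0.002], [0.001, -0.003, -1.0]]
wrist_force: [-5.1, 0.4, 11.9]
gripper_width: 0.217
time_s: 24.22
tcp_pos: [0.5902, -0.1, 0.1469]
ee_rot: [[-0.066, -0.998, 0.004], [-0.998, 0.066, -0.003], [0.002, -0.004, -1.0]]
wrist_force: [-8.7, 0.8, 21.9]
gripper_width: 0.219
```

```bash
python3 -m crank '[[0,0,-0.005,0],[0,0.0015,0,0],[0,0,0.001,0]]';python3 -m crank '[[0,0.001,0.001,0],[0,0.0005,0.001,0],[0,0,0,0]]';python3 -m crank '[[0,0,0.002,0],[0,0,0,0]]'
```

```text
time_s: 24.47
tcp_pos: [0.5884, -0.0991, 0.1458]
ee_rot: [[-0.068, -0.998, 0.001], [-0.998, 0.068, -0.001], [0.0, -0.001, -1.0]]
wrist_force: [-2.9, -0.7, 10.7]
gripper_width: 0.216
time_s: 24.72
tcp_pos: [0.5861, -0.0988, 0.1414]
ee_rot: [[-0.069, -0.998, -0.002], [-0.998, 0.069, 0.0], [-0.0, 0.002, -1.0]]
wrist_force: [0.7, -0.5, -1.3]
gripper_width: 0.217
time_s: 24.88
tcp_pos: [0.5862, -0.0988, 0.1393]
ee_rot: [[-0.068, -0.998, -0.002], [-0.998, 0.068, 0.0], [0.0, 0.002, -1.0]]
wrist_force: [0.6, -0.6, -2.4]
gripper_width: 0.219
```

```bash
python3 -m crank '[[0,0,0.001,0],[0,0,0.001,0],[0,0,0,0],[0,0,0,0]]'
```

```text
time_s: 25.22
tcp_pos: [0.5866, -0.0989, 0.1385]
ee_rot: [[-0.068, -0.998, -0.001], [-0.998, 0.068, -0.0], [0.0, 0.001, -1.0]]
wrist_force: [0.3, -0.8, -1.1]
gripper_width: 0.218
```

```bash
python3 -m crank '[[0,0,0,0],[0,0,0,0],[0,0,0,0],[0,0,0,0]]' 0.05; python3 -m crank '[[0,0,-0.03,0],[0,0,-0.035,0],[0,0,-0.035,0],[0,0,-0.02,0],[0,0,0,0]]';python3 - <<'E'
from h import *
d=capture("side");crop(d,"s14",330,450,190,290,6)
c=capture("top");np.savez("/tmp/t14.npz",**c);crop(c,"t14",340,480,160,260,5)
plan(.4415,-.3851,.14,-92.7)
E
```

```text
time_s: 25.55
tcp_pos: [0.5871, -0.0987, 0.139]
ee_rot: [[-0.068, -0.998, 0.001], [-0.998, 0.068, 0.0], [-0.0, -0.001, -1.0]]
wrist_force: [-0.2, -0.2, -0.0]
gripper_width: 0.439
time_s: 25.97
tcp_pos: [0.5897, -0.0991, 0.2653]
ee_rot: [[-0.067, -0.998, 0.012], [-0.998, 0.067, -0.001], [-0.0, -0.012, -1.0]]
wrist_force: [0.8, 0.4, 0.5]
gripper_width: 0.575
at [ 0.587  -0.0986  0.2597] yaw -93.9 dworld [-0.1455 -0.2865 -0.1197] dyaw 1.2 j [  6.   17.8  -0.5  -0.  -71.6  80.1] F [-0.   0.3 -1.7] w 49.9
[0.0296, 0.0126, 0.012, -0.0021]
[0.0295, 0.0126, 0.012, -0.0021]
[0.0295, 0.0127, 0.012, -0.0021]
[0.0295, 0.0128, 0.012, -0.0021]
[0.0295, 0.0128, 0.012, -0.0021]
[0.0294, 0.0129, 0.012, -0.0021]
[0.0294, 0.0129, 0.012, -0.0021]
[0.0294, 0.013, 0.012, -0.0021]
[0.0294, 0.0131, 0.012, -0.0021]
[0.0293, 0.0131, 0.012, -0.0021]
```

View pics/s14.png

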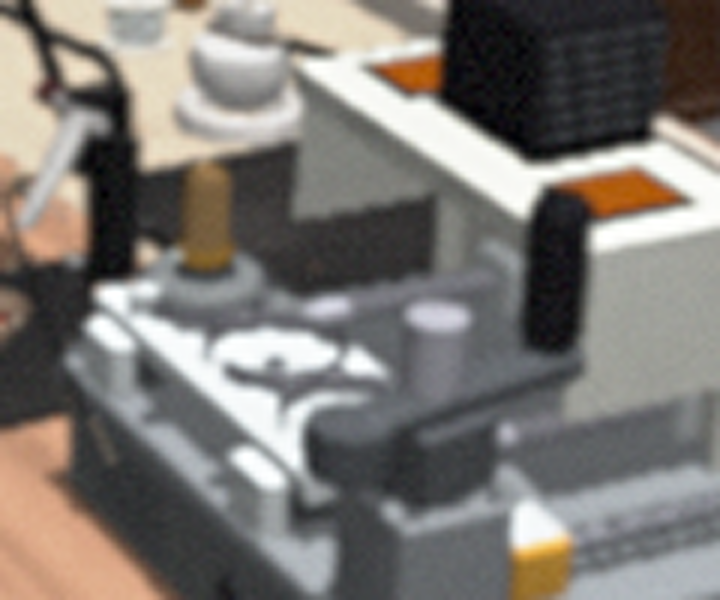

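View pics/t14.png

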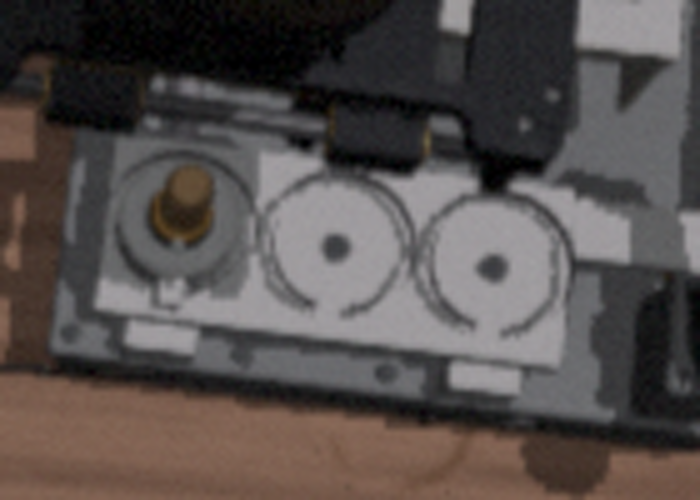

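```bash
python3 -m crank '[[0.0296,0.0126,0,-0.015],[0.0295,0.0126,0,-0.015],[0.0295,0.0127,0,-0.015],[0.0295,0.0128,0.012,-0.015],[0.0295,0.0128,0.015,-0.015]]' >/dev/null
python3 -m crank '[[0.0294,0.0129,0.018,-0.015],[0.0294,0.0129,0.018,-0.015],[0.0294,0.013,0.018,-0.015],[0.0294,0.013,0.018,-0.015],[0.0293,0.013,0.012,-0.015]]' 
python3 -m crank '[[0,0,0,0],[0,0,0,0]]';python3 - <<'E'
from h import *
d=capture("side");crop(d,"s15",290,410,260,370,5)
for a in ((.4415,-.3851,.062),(.4415,-.3851,.0145)):print((px(d,a)-[290,260]+.5)*5)
plan(.4415,-.3851,.03,-84)
E
```

```text
time_s: 26.9
tcp_pos: [0.4558, -0.3932, 0.1439]
ee_rot: [[0.082, -0.997, -0.005], [-0.997, -0.082, 0.003], [-0.004, 0.005, -1.0]]
wrist_force: [-0.1, 0.7, -0.8]
gripper_width: 0.574
time_s: 27.07
tcp_pos: [0.4561, -0.3936, 0.1447]
ee_rot: [[0.078, -0.997, -0.005], [-0.997, -0.078, 0.003], [-0.003, 0.005, -1.0]]
wrist_force: [-0.3, 0.1, -0.2]
gripper_width: 0.569
[[406.58529812 328.17545613]]
[[402.58848926 420.6404464 ]]
at [ 0.4573 -0.393   0.146 ] yaw -85.4 dworld [-0.0158  0.0079 -0.116 ] dyaw 1.4 j [-25.3  23.6  -8.8  -0.  -57.8 119.9] F [-0.3  0.4 -0. ] w 49.8
[-0.0023, 0.0038, 0.029, -0.0061]
[-0.0023, 0.0038, 0.029, -0.0061]
[-0.0023, 0.0038, 0.029, -0.0061]
[-0.0024, 0.0037, 0.029, -0.0061]
```

View pics/s15.png

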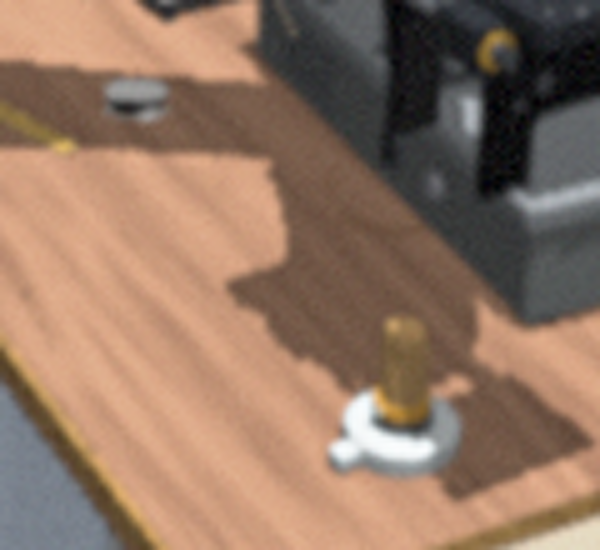

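```bash
python3 -m crank '[[-0.005,0.008,0.010,0],[-0.003,0.007,0.025,0],[0,0,0.028,0],[0,0,0.028,0],[0,0,0.010,0]]'; python3 -m crank '[[0,0,0.008,0],[0,0,0,0],[0,0,0,0]]';python3 - <<'E'
from h import *
plan(.4415,-.3851,.0315,-84)
E
```

```text
time_s: 27.53
tcp_pos: [0.4413, -0.3837, 0.0435]
ee_rot: [[0.083, -0.997, -0.005], [-0.997, -0.083, 0.003], [-0.004, 0.005, -1.0]]
wrist_force: [-0.7, 0.5, 0.1]
gripper_width: 0.575
time_s: 27.78
tcp_pos: [0.4439, -0.3864, 0.0398]
ee_rot: [[0.083, -0.997, 0.001], [-0.997, -0.083, -0.001], [0.001, -0.001, -1.0]]
wrist_force: [0.3, 0.0, -0.0]
gripper_width: 0.576
at [ 0.4439 -0.3864  0.0398] yaw -85.2 dworld [-0.0024  0.0013 -0.0083] dyaw 1.2 j [-25.3  29.3 -17.4   0.  -43.2 120. ] F [ 0.3  0.  -0. ] w 50.1
[-0.0015, 0.0023, 0.0083, -0.0216]
```

```bash
python3 -m crank '[[-0.001,0.002,0.007,0],[0,0,0,0]]'; python3 -m crank '[[0,0,0,0],[0,0,0,0],[0,0,0,0],[0,0,0,0],[0,0,0,0]]' 0.010;python3 -m crank '[[0,0,0,0],[0,0,0,0],[0,0,0,0]]'; python3 -m crank '[[0,0,-0.02,0],[0,0,-0.03,0],[0,0,-0.035,0],[0,0,-0.035,0],[0,0,-0.035,0]]'; python3 - <<'E'
from h import *
plan(.583,-.1635,.19,-94.5)
E
```

```text
time_s: 27.95
tcp_pos: [0.4406, -0.3852, 0.032]
ee_rot: [[0.081, -0.997, 0.001], [-0.997, -0.081, 0.0], [-0.0, -0.001, -1.0]]
wrist_force: [-0.6, 0.6, -1.0]
gripper_width: 0.578
time_s: 28.37
tcp_pos: [0.4408, -0.3856, 0.032]
ee_rot: [[0.082, -0.997, 0.0], [-0.997, -0.082, -0.0], [0.0, -0.0, -1.0]]
wrist_force: [0.8, -0.1, -0.3]
gripper_width: 0.278
time_s: 28.62
tcp_pos: [0.4408, -0.3856, 0.0319]
ee_rot: [[0.082, -0.997, 0.0], [-0.997, -0.082, -0.0], [0.0, -0.0, -1.0]]
wrist_force: [-0.4, -0.4, 1.3]
gripper_width: 0.219
time_s: 29.03
tcp_pos: [0.4401, -0.385, 0.1878]
ee_rot: [[0.082, -0.997, -0.001], [-0.997, -0.082, 0.001], [-0.001, 0.001, -1.0]]
wrist_force: [0.8, -0.6, -1.6]
gripper_width: 0.219
at [ 0.4401 -0.385   0.1878] yaw -85.3 dworld [0.1429 0.2215 0.0022] dyaw -9.2 j [-25.3  19.7  -8.3  -0.  -62.1 120. ] F [ 0.8 -0.6 -1.6] w 19.1
[-0.0261, -0.0201, -0.0003, 0.02]
[-0.0265, -0.0195, -0.0003, 0.02]
[-0.0269, -0.019, -0.0003, 0.02]
[-0.0273, -0.0185, -0.0003, 0.02]
[-0.0277, -0.0179, -0.0003, 0.02]
[-0.028, -0.0173, -0.0003, 0.02]
[-0.0284, -0.0168, -0.0003, 0.02]
[-0.0287, -0.0162, -0.0003, 0.02]
```

```bash
python3 -m crank '[[-0.028,0.002,-0.01,0.018],[-0.036,-0.003,-0.01,0.018],[-0.036,-0.004,-0.008,0.018],[-0.035,-0.008,0,0.018],[-0.033,-0.018,0,0.018]]'; python3 - <<'E'
from h import *
plan(.584,-.1635,.20,-95.5)
E
```

```text
time_s: 29.45
tcp_pos: [0.4623, -0.2153, 0.2153]
ee_rot: [[-0.01, -1.0, -0.0], [-1.0, 0.01, 0.001], [-0.001, 0.0, -1.0]]
wrist_force: [1.4, 0.4, -2.4]
gripper_width: 0.223
at [ 0.4623 -0.2153  0.2153] yaw -90.6 dworld [ 0.1217  0.0518 -0.0153] dyaw -4.9 j [ -6.7  11.2 -16.   -0.1 -62.8  96.2] F [ 1.4  0.4 -2.4] w 19.4
[-0.0133, -0.0303, 0.0038, 0.0214]
[-0.0139, -0.03, 0.0038, 0.0214]
[-0.0145, -0.0297, 0.0038, 0.0214]
[-0.0152, -0.0294, 0.0038, 0.0214]
```

```bash
python3 -m crank '[[-0.0133,-0.0303,0.005,0.0214],[-0.0139,-0.03,0.005,0.0214],[-0.0145,-0.0297,0.005,0.0214],[-0.0152,-0.0294,0.005,0.0214],[0,0,0.005,0]]';python3 -m crank '[[0,0,0,0],[0,0,0,0]]'; python3 - <<'E'
from h import *
c=capture("top");np.savez("/tmp/t16.npz",**c);crop(c,"t16",385,430,190,225,16)
s=sense();p=np.array(s["tcp_pos"]);z=p[2]-.0319
print([( (px(c,[p[0]+.0345*np.cos(np.radians(t)),p[1]+.0345*np.sin(np.radians(t)),z+.012])[0]-[385,190]+.5)*16).round() for t in (170,177.4,184)])
d=capture("side");crop(d,"s16",330,450,190,290,6)
plan(.584,-.1635,.16,-95.5)
E
```

```text
time_s: 29.87
tcp_pos: [0.5904, -0.1627, 0.1881]
ee_rot: [[-0.091, -0.996, 0.002], [-0.996, 0.091, -0.0], [-0.0, -0.002, -1.0]]
wrist_force: [0.3, -0.3, -1.1]
gripper_width: 0.222
time_s: 30.03
tcp_pos: [0.5848, -0.1648, 0.1885]
ee_rot: [[-0.093, -0.996, -0.003], [-0.996, 0.093, 0.0], [-0.0, 0.003, -1.0]]
wrist_force: [-0.3, -0.4, 0.1]
gripper_width: 0.222
[array([384., 463.]), array([421., 470.]), array([454., 473.])]
at [ 0.5849 -0.1654  0.19  ] yaw -95.4 dworld [-0.0009  0.0019 -0.03  ] dyaw -0.1 j [ -0.5  21.8  -4.8   0.  -63.4  85.2] F [-0.6  0.4 -0.9] w 18.9
[-0.0018, 0.0011, 0.03, 0.0018]
```

View pics/t16.png

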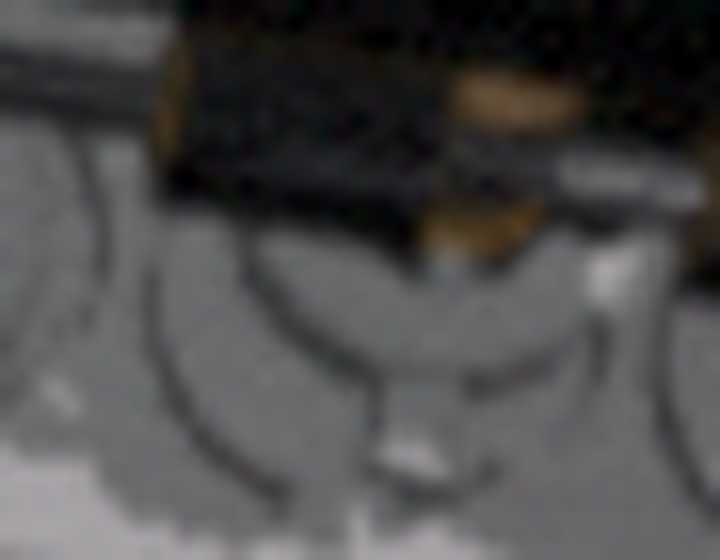

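View pics/s16.png

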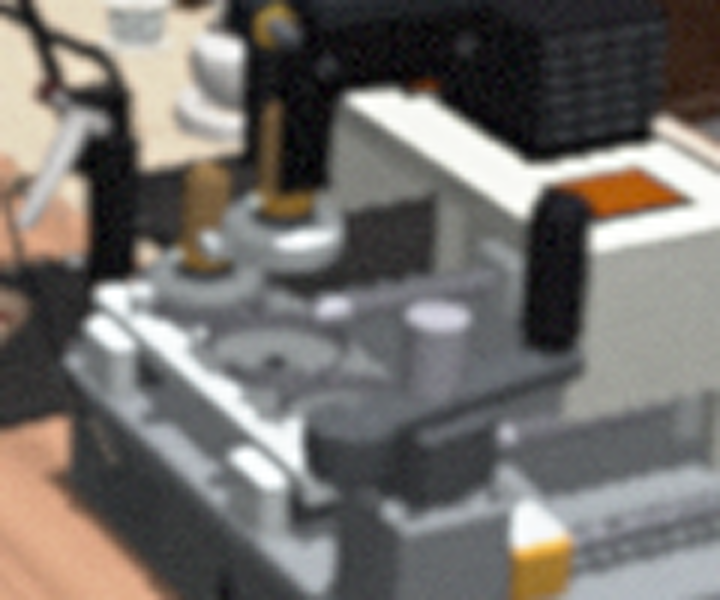

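```bash
python3 -m crank '[[-0.0018,0.001,0.012,0],[0,0,0.012,0],[0,0,0.008,0],[0,0,0,0],[0,0,0,0]]'; python3 - <<'E'
from h import *
plan(.5837,-.1628,.1379,-95.4)
E
```

```text
time_s: 30.55
tcp_pos: [0.5846, -0.1636, 0.158]
ee_rot: [[-0.094, -0.996, -0.0], [-0.996, 0.094, -0.0], [0.0, 0.0, -1.0]]
wrist_force: [-0.2, -0.0, -1.0]
gripper_width: 0.22
at [ 0.5846 -0.1636  0.158 ] yaw -95.4 dworld [-0.0009  0.0008 -0.0201] dyaw -0.0 j [ -0.4  23.2  -7.4   0.  -59.3  85. ] F [-0.2 -0.  -1. ] w 19.1
[-0.0007, 0.0009, 0.0201, 0.0001]
```

```bash
python3 -m crank '[[-0.0007,0.001,0.004,0],[0,0,0.004,0],[0,0,0,0]]';python3 -m crank '[[0,0,0.003,0],[0,0,0,0]]';python3 -m crank '[[0,0,0.002,0],[0,0,0,0],[0,0,0,0]]'
```

```text
time_s: 30.8
tcp_pos: [0.5836, -0.1622, 0.1492]
ee_rot: [[-0.094, -0.996, -0.001], [-0.996, 0.094, 0.0], [-0.0, 0.001, -1.0]]
wrist_force: [0.1, 0.5, -0.8]
gripper_width: 0.221
time_s: 30.97
tcp_pos: [0.5838, -0.1622, 0.1463]
ee_rot: [[-0.094, -0.996, -0.001], [-0.996, 0.094, 0.0], [-0.0, 0.001, -1.0]]
wrist_force: [-0.0, 0.5, -1.7]
gripper_width: 0.215
time_s: 31.22
tcp_pos: [0.5842, -0.1625, 0.1447]
ee_rot: [[-0.093, -0.996, 0.0], [-0.996, 0.093, -0.0], [0.0, -0.0, -1.0]]
wrist_force: [-0.1, -0.2, -1.8]
gripper_width: 0.222
```

Past the collar rim (0.148) with no contact force. Continue to the floor.

```bash
python3 -m crank '[[0,0,0.003,0],[0,0,0,0]]';python3 -m crank '[[0,0,0.002,0],[0,0,0,0]]';python3 -m crank '[[0,0,0.002,0],[0,0,0,0],[0,0,0,0]]'
```

```text
time_s: 31.38
tcp_pos: [0.5843, -0.1626, 0.1416]
ee_rot: [[-0.094, -0.996, 0.001], [-0.996, 0.094, -0.0], [0.0, -0.001, -1.0]]
wrist_force: [0.5, -2.0, -1.2]
gripper_width: 0.222
time_s: 31.55
tcp_pos: [0.5843, -0.1626, 0.1398]
ee_rot: [[-0.094, -0.996, 0.001], [-0.996, 0.094, -0.0], [0.0, -0.001, -1.0]]
wrist_force: [1.2, -2.0, 0.2]
gripper_width: 0.218
time_s: 31.8
tcp_pos: [0.5844, -0.1625, 0.138]
ee_rot: [[-0.093, -0.996, 0.001], [-0.996, 0.093, -0.0], [0.0, -0.001, -1.0]]
wrist_force: [1.6, -3.2, 0.2]
gripper_width: 0.218
```

```bash
python3 -m crank '[[0,0,0.0005,0],[0,0,0,0],[0,0,0,0],[0,0,0,0]]' 0.042; python3 -m crank '[[0,0,-0.03,0],[0,0,-0.035,0],[0,0,-0.035,0],[0,0,-0.02,0],[0,0,0,0]]';python3 -m crank '[[0.01,0.03,0,0],[0.01,0.035,0,0],[0.01,0.035,0,0],[0,0,0,0],[0,0,0,0]]'; python3 - <<'E'
from h import *
d=capture("side");np.savez("/tmp/s17.npz",**d);crop(d,"s17",330,450,190,290,6)
c=capture("top");np.savez("/tmp/t17.npz",**c);crop(c,"t17",340,480,160,260,5)
cv2.imwrite("pics/t17f.png",c["pixels"][:,:,::-1])
where(np.array([.556,-.3167]))
E
```

```text
time_s: 32.13
tcp_pos: [0.5837, -0.162, 0.137]
ee_rot: [[-0.094, -0.996, -0.001], [-0.996, 0.094, 0.001], [-0.0, 0.001, -1.0]]
wrist_force: [0.4, 0.5, -0.1]
gripper_width: 0.433
time_s: 32.55
tcp_pos: [0.5865, -0.1627, 0.2635]
ee_rot: [[-0.093, -0.996, 0.011], [-0.996, 0.093, -0.002], [0.001, -0.011, -1.0]]
wrist_force: [0.5, -0.2, 0.1]
gripper_width: 0.483
time_s: 32.97
tcp_pos: [0.4799, -0.1829, 0.2573]
ee_rot: [[-0.094, -0.996, -0.0], [-0.996, 0.094, 0.0], [-0.0, 0.0, -1.0]]
wrist_force: [0.2, 0.1, 0.8]
gripper_width: 0.478
[ 0.482  -0.1827  0.2572] ang 118.9 r 0.153 yaw -95.4 F [-0.4 -1.3  0.6] w 42.1 j [ -2.7   9.9 -11.4  -0.  -68.6  87.3]
```

View pics/s17.png

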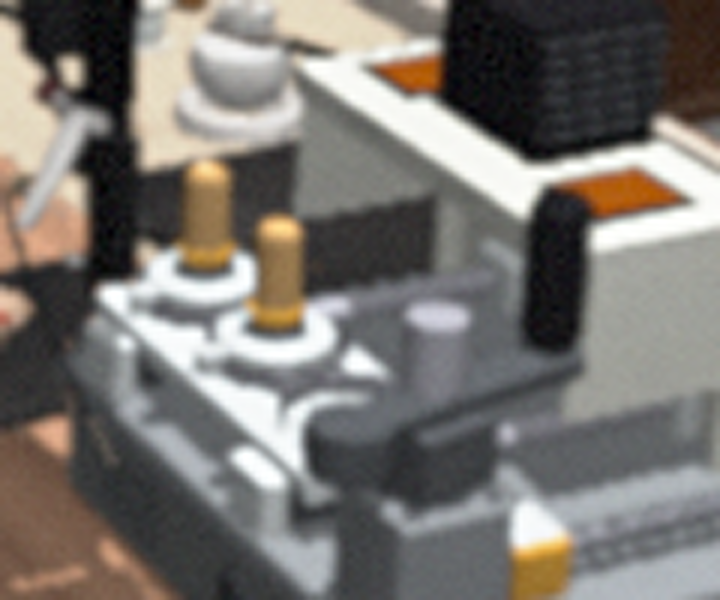

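View pics/t17.png

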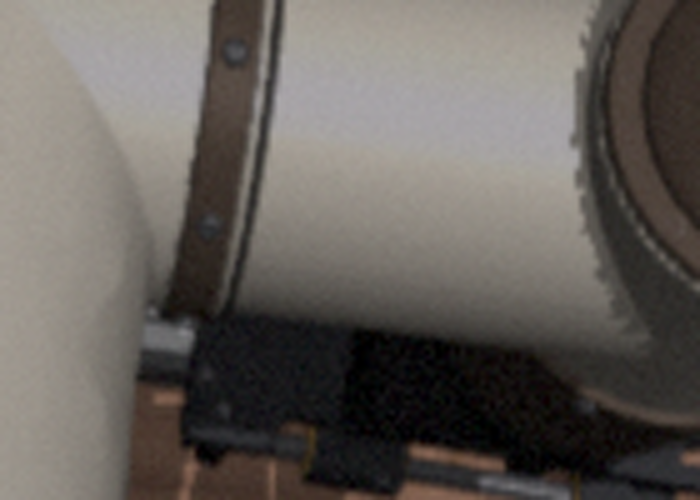

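Both holders sit flat and upright in their nests, posts at (207,215) and (280,270) in the crop. Now back to the handle.

```bash
python3 - <<'E'
from h import *
plan(.6095,-.2955,.265,-92.2)
d=load("/tmp/s17.npz");print((px(d,[.6105,-.2955,.231])-[330,190]+.5)*6)
E
```

```text
at [ 0.482  -0.1827  0.2572] yaw -95.4 dworld [ 0.1275 -0.1128  0.0078] dyaw 3.2 j [ -2.7   9.9 -11.4  -0.  -68.6  87.3] F [-0.4 -1.3  0.6] w 42.1
[0.0201, -0.0275, -0.0016, -0.0111]
[0.0204, -0.0273, -0.0016, -0.0111]
[0.0207, -0.027, -0.0016, -0.0111]
[0.021, -0.0268, -0.0016, -0.0111]
[0.0213, -0.0266, -0.0016, -0.0111]
[[532.33240834 189.51544401]]
```

```bash
python3 - <<'E'
from h import *
d=load("/tmp/s17.npz");s=load("/tmp/s9.npz");c=load("/tmp/t10.npz")
print(onplane(d,562.5/6-.5+330,195.5/6-.5+190,.231))
f=lambda a,z:onplane(c,(a[0]+.5)/4-.5+340,(a[1]+.5)/4-.5+200,z)
B=f((633,77),.2);C=f((620,180),.17);v=B-C;print(B,C,np.degrees(np.arctan2(v[1],v[0])),np.hypot(*v[:2]))
b=onplane(d,(438.5)/6-.5+330,316.5/6-.5+190,.2);print("boss side",b)
c9=load("/tmp/t9.npz");crop(c9,"t9c",460,540,180,250,8)
crop(c,"t10c",460,540,180,260,8)
E
```

```text
[ 0.61722645 -0.30508836  0.231     ]
[ 0.55656098 -0.31707425  0.2       ] [ 0.51452308 -0.32198683  0.17      ] 6.6653922664683245 0.042323965374741986
boss side [ 0.5564848  -0.31715077  0.2       ]
```

View pics/t10c.png

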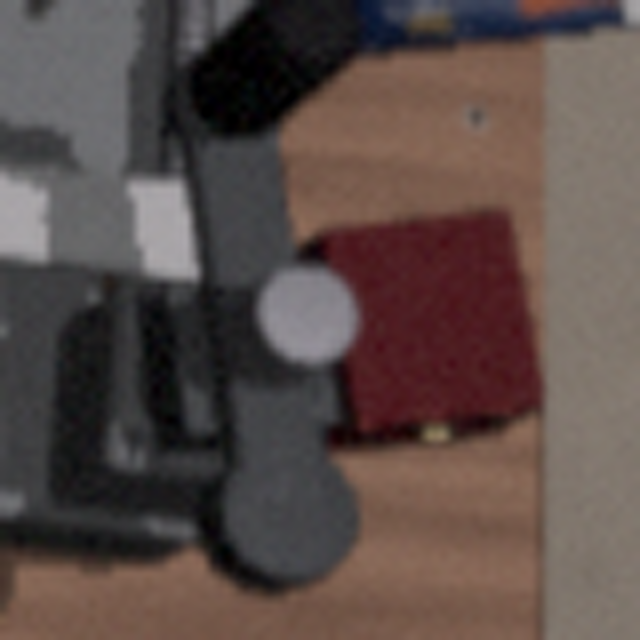

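```bash
python3 - <<'E'
from h import *
plan(.6155,-.305,.265,-92.2,5)
E
python3 -m crank '[[0.022,-0.0285,-0.002,-0.011],[0.022,-0.0285,-0.002,-0.011],[0.0225,-0.028,-0.002,-0.011],[0.023,-0.028,-0.002,-0.011],[0.023,-0.0275,0,-0.011]]' 0.055;python3 -m crank '[[0,0,0,0],[0,0,0,0],[0,0,0,0]]'; python3 - <<'E'
from h import *
d=capture("side");crop(d,"s18",380,460,180,260,8)
plan(.6155,-.305,.195,-92.2)
E
```

```text
at [ 0.482  -0.1827  0.2572] yaw -95.4 dworld [ 0.1335 -0.1223  0.0078] dyaw 3.2 j [ -2.7   9.9 -11.4  -0.  -68.6  87.3] F [-0.4 -1.3  0.6] w 42.1
[0.0218, -0.0289, -0.0016, -0.0111]
[0.0222, -0.0286, -0.0016, -0.0111]
[0.0225, -0.0284, -0.0016, -0.0111]
[0.0228, -0.0281, -0.0016, -0.0111]
[0.0231, -0.0279, -0.0016, -0.0111]
time_s: 33.48
tcp_pos: [0.6163, -0.3062, 0.2645]
ee_rot: [[-0.037, -0.999, 0.0], [-0.999, 0.037, -0.0], [0.0, -0.0, -1.0]]
wrist_force: [1.1, 0.2, 0.7]
gripper_width: 0.627
time_s: 33.73
tcp_pos: [0.6141, -0.3048, 0.2637]
ee_rot: [[-0.039, -0.999, -0.002], [-0.999, 0.039, 0.001], [-0.001, 0.002, -1.0]]
wrist_force: [-0.1, -0.1, 0.0]
gripper_width: 0.631
at [ 0.6138 -0.3045  0.2648] yaw -92.2 dworld [ 0.0017 -0.0005 -0.0698] dyaw -0.0 j [-12.9  26.9  14.1  -0.  -77.3 100.7] F [-0.5  0.6  0.9] w 55.0
[0.0002, -0.0008, 0.0349, 0.0002]
[0.0002, -0.0008, 0.0349, 0.0002]
```

View pics/s18.png

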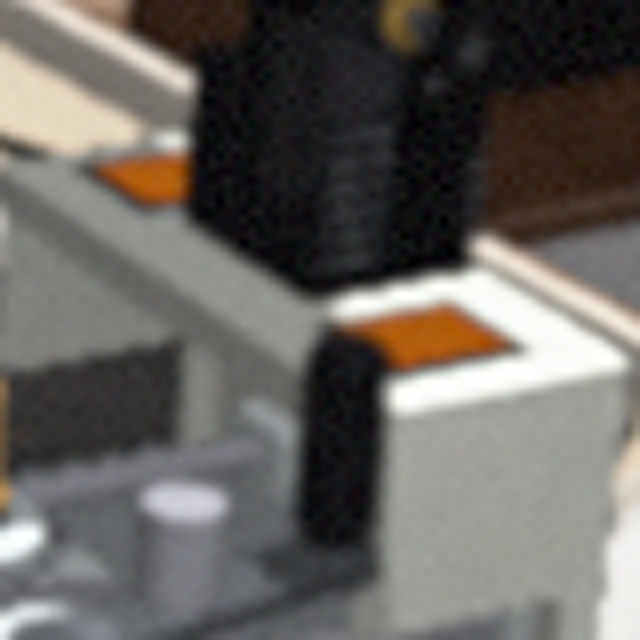

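```bash
python3 -m crank '[[0,-0.001,0.03,0],[0,-0.0005,0.03,0],[0,0,0.009,0],[0,0,0,0]]'; python3 -m crank '[[0,0,0,0],[0,0,0,0],[0,0,0,0],[0,0,0,0],[0,0,0,0]]' 0.012;python3 -m crank '[[0,0,0,0],[0,0,0,0],[0,0,0,0],[0,0,0,0]]';python3 - <<'E'
from h import *
C=np.array([.556,-.3167])
where(C)
circ(12,-24,15,C,-92.2)
E
```

```text
time_s: 34.12
tcp_pos: [0.6134, -0.3038, 0.1939]
ee_rot: [[-0.038, -0.999, -0.005], [-0.999, 0.038, 0.002], [-0.002, 0.006, -1.0]]
wrist_force: [-0.8, 1.2, -0.9]
gripper_width: 0.634
time_s: 34.53
tcp_pos: [0.6157, -0.3054, 0.1975]
ee_rot: [[-0.039, -0.999, 0.002], [-0.999, 0.039, -0.001], [0.001, -0.002, -1.0]]
wrist_force: [0.7, -0.4, -0.1]
gripper_width: 0.341
time_s: 34.87
tcp_pos: [0.6158, -0.3061, 0.1973]
ee_rot: [[-0.039, -0.999, 0.002], [-0.999, 0.039, -0.002], [0.002, -0.002, -1.0]]
wrist_force: [-0.6, -3.4, 2.5]
gripper_width: 0.275
[ 0.6158 -0.3061  0.1973] ang 10.0 r 0.0607 yaw -92.2 F [-0.6 -3.4  2.5] w 23.9 j [-1.300e+01  2.900e+01  8.100e+00  1.000e-01 -6.890e+01  1.007e+02]
-12 [0.0249, -0.001] [ 0.6147 -0.3292]
-36 [0.0232, 0.0093] [ 0.6045 -0.352 ]
-60 [0.0174, 0.0179] [ 0.586  -0.3687]
-84 [0.0086, 0.0234] [ 0.5623 -0.3764]
-108 [-0.0017, 0.0249] [ 0.5375 -0.3738]
-132 [-0.0116, 0.0221] [ 0.5159 -0.3613]
-156 [-0.0196, 0.0154] [ 0.5012 -0.3411]
-180 [-0.0242, 0.0061] [ 0.496  -0.3167]
-204 [-0.0246, -0.0042] [ 0.5012 -0.2923]
-228 [-0.0207, -0.0139] [ 0.5159 -0.2721]
-252 [-0.0133, -0.0211] [ 0.5375 -0.2596]
-276 [-0.0036, -0.0247] [ 0.5623 -0.257 ]
-300 [0.0068, -0.024] [ 0.586  -0.2647]
-324 [0.016, -0.0192] [ 0.6045 -0.2814]
-348 [0.0224, -0.011] [ 0.6147 -0.3042]
```

```bash
python3 -m crank '[[0.0235,-0.001,0,0],[0.0232,0.0093,0,0],[0.0174,0.0179,0,0],[0.0086,0.0234,0,0],[-0.0017,0.0249,0,0]]'; python3 -m crank '[[-0.0116,0.0221,0,0],[-0.0196,0.0154,0,0],[-0.0242,0.0061,0,0],[-0.0246,-0.0042,0,0],[-0.0207,-0.0139,0,0]]';python3 -m crank '[[-0.0133,-0.0211,0,0],[-0.0036,-0.0247,0,0],[0.0068,-0.024,0,0],[0.016,-0.0192,0,0],[0.0224,-0.011,0,0]]';python3 - <<'E'
from h import *
where(np.array([.556,-.3167]))
d=capture("side");crop(d,"s19",320,480,180,300,5)
E
```

```text
time_s: 35.28
tcp_pos: [0.5397, -0.3759, 0.1981]
ee_rot: [[-0.04, -0.999, 0.007], [-0.999, 0.04, -0.004], [0.003, -0.007, -1.0]]
wrist_force: [2.3, -0.6, 2.8]
gripper_width: 0.277
time_s: 35.7
tcp_pos: [0.5165, -0.2713, 0.1975]
ee_rot: [[-0.04, -0.999, 0.005], [-0.999, 0.04, -0.001], [0.001, -0.005, -1.0]]
wrist_force: [6.0, -11.0, -8.3]
gripper_width: 0.282
time_s: 36.12
tcp_pos: [0.6159, -0.3026, 0.1965]
ee_rot: [[-0.036, -0.999, -0.003], [-0.999, 0.036, 0.001], [-0.001, 0.003, -1.0]]
wrist_force: [-4.6, 1.1, 3.7]
gripper_width: 0.277
[ 0.6159 -0.3026  0.1965] ang 13.2 r 0.0616 yaw -92.1 F [-4.6  1.1  3.7] w 24.1 j [-12.7  29.1   8.1  -0.  -69.2 100.7]
```

View pics/s19.png

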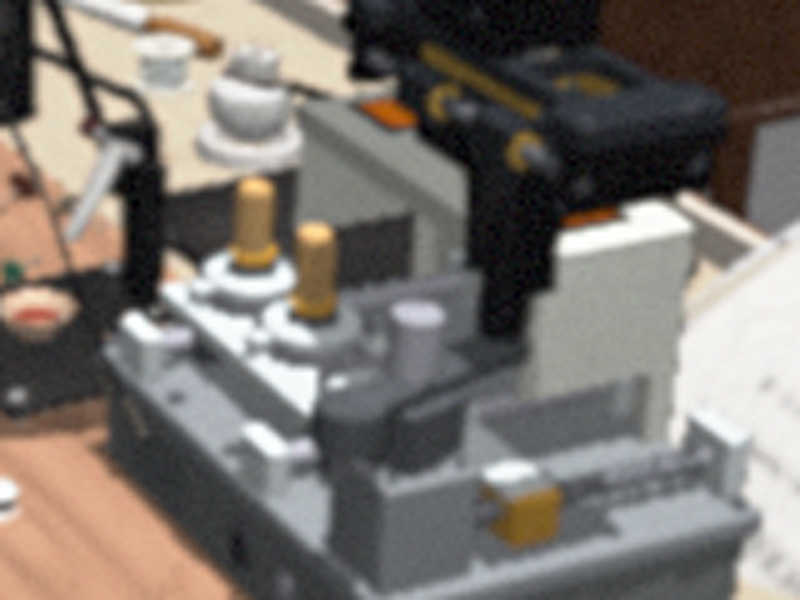

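The carriage is moving home with both holders. Next turns.

```bash
python3 -m crank '[[0.0260,0.0,0,0],[0.0232,0.0093,0,0],[0.0174,0.0179,0,0],[0.0086,0.0234,0,0],[-0.0017,0.0249,0,0]]'>/dev/null; python3 -m crank '[[-0.0116,0.0221,0,0],[-0.0196,0.0154,0,0],[-0.0242,0.0061,0,0],[-0.0246,-0.0042,0,0],[-0.0207,-0.0139,0,0]]';python3 -m crank '[[-0.0133,-0.0211,0,0],[-0.0036,-0.0247,0,0],[0.0068,-0.024,0,0],[0.016,-0.0192,0,0],[0.0224,-0.011,0,0]]';python3 - <<'E'
from h import *
where(np.array([.556,-.3167]))
E
```

```text
time_s: 37.0
tcp_pos: [0.5154, -0.2722, 0.1975]
ee_rot: [[-0.04, -0.999, 0.004], [-0.999, 0.04, -0.001], [0.001, -0.004, -1.0]]
wrist_force: [5.7, -9.9, -7.8]
gripper_width: 0.278
time_s: 37.42
tcp_pos: [0.6156, -0.3033, 0.1967]
ee_rot: [[-0.036, -0.999, -0.001], [-0.999, 0.035, 0.001], [-0.001, 0.001, -1.0]]
wrist_force: [-3.6, 1.1, 4.0]
gripper_width: 0.275
[ 0.6156 -0.3033  0.1967] ang 12.6 r 0.0611 yaw -92.0 F [-3.6  1.1  4. ] w 23.9 j [-12.8  29.    8.   -0.  -69.1 100.8]
```

```bash
python3 -m crank '[[0.0249,-0.0005,0,0],[0.0232,0.0093,0,0],[0.0174,0.0179,0,0],[0.0086,0.0234,0,0],[-0.0017,0.0249,0,0]]'>/dev/null; python3 -m crank '[[-0.0116,0.0221,0,0],[-0.0196,0.0154,0,0],[-0.0242,0.0061,0,0],[-0.0246,-0.0042,0,0],[-0.0207,-0.0139,0,0]]';python3 -m crank '[[-0.0133,-0.0211,0,0],[-0.0036,-0.0247,0,0],[0.0068,-0.024,0,0],[0.016,-0.0192,0,0],[0.0224,-0.011,0,0]]';python3 - <<'E'
from h import *
where(np.array([.556,-.3167]))
d=capture("side");crop(d,"s20",320,480,180,300,5)
E
```

```text
time_s: 38.25
tcp_pos: [0.5152, -0.2723, 0.1975]
ee_rot: [[-0.04, -0.999, 0.005], [-0.999, 0.04, -0.001], [0.001, -0.005, -1.0]]
wrist_force: [5.7, -9.8, -7.7]
gripper_width: 0.276
time_s: 38.67
tcp_pos: [0.6154, -0.3033, 0.1968]
ee_rot: [[-0.035, -0.999, -0.001], [-0.999, 0.035, 0.001], [-0.001, 0.001, -1.0]]
wrist_force: [-2.4, 0.6, 3.6]
gripper_width: 0.276
[ 0.6154 -0.3033  0.1968] ang 12.7 r 0.0609 yaw -92.0 F [-2.4  0.6  3.6] w 24.0 j [-12.8  29.    8.   -0.  -69.  100.8]
```

View pics/s20.png

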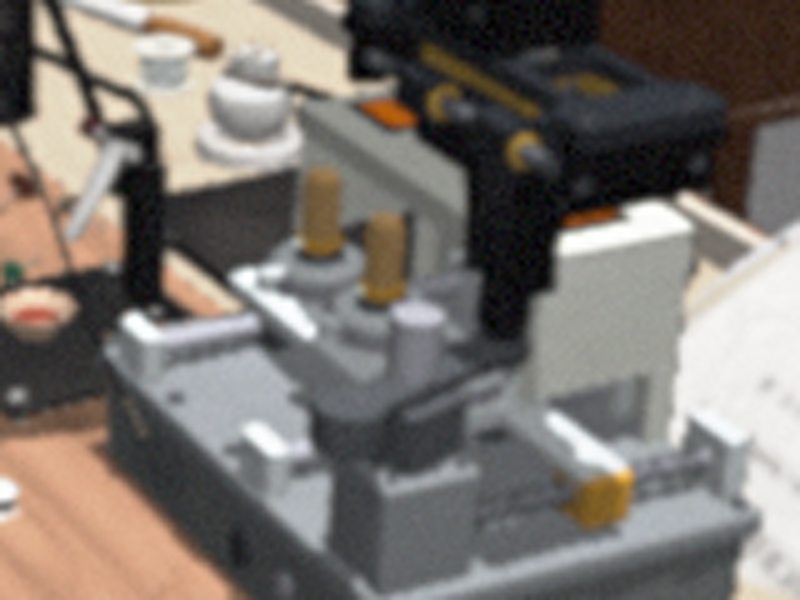

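```bash
python3 -m crank '[[0.0249,-0.0005,0,0],[0.0232,0.0093,0,0],[0.0174,0.0179,0,0],[0.0086,0.0234,0,0],[-0.0017,0.0249,0,0]]'>/dev/null; python3 -m crank '[[-0.0116,0.0221,0,0],[-0.0196,0.0154,0,0],[-0.0242,0.0061,0,0],[-0.0246,-0.0042,0,0],[-0.0207,-0.0139,0,0]]';python3 -m crank '[[-0.0133,-0.0211,0,0],[-0.0036,-0.0247,0,0],[0.0068,-0.024,0,0],[0.016,-0.0192,0,0],[0.0224,-0.011,0,0]]';python3 - <<'E'
from h import *
where(np.array([.556,-.3167]))
E
```

```text
time_s: 39.55
tcp_pos: [0.5149, -0.2722, 0.1974]
ee_rot: [[-0.04, -0.999, 0.005], [-0.999, 0.04, -0.001], [0.001, -0.005, -1.0]]
wrist_force: [6.3, -10.2, -8.4]
gripper_width: 0.275
time_s: 39.97
tcp_pos: [0.6153, -0.3031, 0.1969]
ee_rot: [[-0.035, -0.999, 0.0], [-0.999, 0.035, 0.001], [-0.001, -0.0, -1.0]]
wrist_force: [-2.9, 0.4, 3.1]
gripper_width: 0.28
[ 0.6153 -0.3031  0.1969] ang 12.9 r 0.0608 yaw -92.0 F [-2.9  0.4  3.1] w 24.3 j [-1.280e+01  2.890e+01  7.900e+00 -1.000e-01 -6.900e+01  1.008e+02]
```

```bash
python3 -m crank '[[0.0249,-0.0005,0,0],[0.0232,0.0093,0,0],[0.0174,0.0179,0,0],[0.0086,0.0234,0,0],[-0.0017,0.0249,0,0]]'; python3 -m crank '[[-0.0116,0.0221,0,0],[-0.0196,0.0154,0,0],[-0.0242,0.0061,0,0],[-0.0246,-0.0042,0,0],[-0.0207,-0.0139,0,0]]';python3 -m crank '[[-0.0133,-0.0211,0,0],[-0.0036,-0.0247,0,0],[0.0068,-0.024,0,0],[0.016,-0.0192,0,0],[0.0224,-0.011,0,0]]';python3 - <<'E'
from h import *
where(np.array([.556,-.3167]))
d=capture("side");crop(d,"s21",320,480,180,300,5)
E
```

```text
time_s: 40.38
tcp_pos: [0.537, -0.3759, 0.1977]
ee_rot: [[-0.04, -0.999, 0.006], [-0.999, 0.04, -0.002], [0.001, -0.006, -1.0]]
wrist_force: [3.2, 3.3, 3.4]
gripper_width: 0.274
time_s: 40.8
tcp_pos: [0.5148, -0.2722, 0.1974]
ee_rot: [[-0.039, -0.999, 0.006], [-0.999, 0.039, -0.002], [0.001, -0.006, -1.0]]
wrist_force: [7.2, -12.0, -9.0]
gripper_width: 0.278
time_s: 41.22
tcp_pos: [0.6151, -0.303, 0.1971]
ee_rot: [[-0.035, -0.999, 0.001], [-0.999, 0.035, 0.001], [-0.001, -0.001, -1.0]]
wrist_force: [-2.6, 1.6, 3.2]
gripper_width: 0.275
[ 0.6151 -0.303   0.1971] ang 13.0 r 0.0607 yaw -92.0 F [-2.6  1.6  3.2] w 23.9 j [-1.280e+01  2.890e+01  7.900e+00 -1.000e-01 -6.890e+01  1.008e+02]
```

View pics/s21.png

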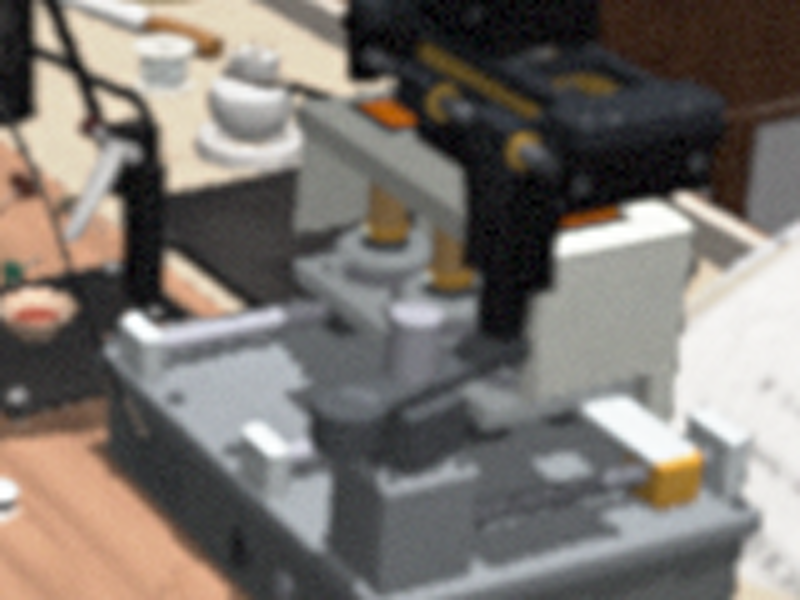

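```bash
python3 -m crank '[[0.0249,-0.0005,0,0],[0.0232,0.0093,0,0],[0.0174,0.0179,0,0],[0.0086,0.0234,0,0],[-0.0017,0.0249,0,0]]'; python3 -m crank '[[-0.0116,0.0221,0,0]]';python3 -m crank '[[-0.0196,0.0154,0,0]]'; python3 -m crank '[[-0.0121,0.003,0,0]]'; python3 -c "
from h import *
where(np.array([.556,-.3167]))"
```

```text
time_s: 41.68
tcp_pos: [0.5365, -0.3759, 0.1975]
ee_rot: [[-0.04, -0.999, 0.006], [-0.999, 0.04, -0.001], [0.001, -0.006, -1.0]]
wrist_force: [3.7, 3.7, 3.8]
gripper_width: 0.274
time_s: 41.77
tcp_pos: [0.5142, -0.3631, 0.1975]
ee_rot: [[-0.041, -0.999, 0.006], [-0.999, 0.041, -0.001], [0.001, -0.006, -1.0]]
wrist_force: [7.1, 3.8, -0.0]
gripper_width: 0.276
time_s: 41.85
tcp_pos: [0.4993, -0.3423, 0.1973]
ee_rot: [[-0.041, -0.999, 0.006], [-0.999, 0.041, -0.001], [0.001, -0.006, -1.0]]
wrist_force: [8.3, 2.6, -2.1]
gripper_width: 0.28
time_s: 41.93
tcp_pos: [0.4958, -0.3283, 0.1975]
ee_rot: [[-0.04, -0.999, 0.004], [-0.999, 0.04, 0.0], [-0.0, -0.004, -1.0]]
wrist_force: [0.3, 0.0, 2.9]
gripper_width: 0.276
[ 0.4958 -0.3283  0.1975] ang -169.1 r 0.0613 yaw -92.3 F [0.3 0.  2.9] w 24.0 j [-1.800e+01  2.010e+01 -6.300e+00 -1.000e-01 -6.340e+01  1.057e+02]
```

```bash
python3 -m crank '[[-0.0121,0.0015,0,0]]';python3 -m crank '[[-0.0125,-0.001,0,0]]'; python3 -m crank '[[-0.008,-0.002,0,0],[0,0,0,0]]'; python3 -c "
from h import *
where(np.array([.556,-.3167]))"
```

```text
time_s: 42.02
tcp_pos: [0.4951, -0.3168, 0.1976]
ee_rot: [[-0.038, -0.999, 0.001], [-0.999, 0.038, -0.001], [0.001, -0.001, -1.0]]
wrist_force: [-0.1, -2.3, 4.5]
gripper_width: 0.279
time_s: 42.1
tcp_pos: [0.4965, -0.3044, 0.1974]
ee_rot: [[-0.038, -0.999, -0.001], [-0.999, 0.038, -0.001], [0.001, 0.001, -1.0]]
wrist_force: [-2.1, -2.7, 4.7]
gripper_width: 0.279
time_s: 42.27
tcp_pos: [0.4989, -0.2976, 0.1976]
ee_rot: [[-0.036, -0.999, -0.003], [-0.999, 0.036, -0.005], [0.005, 0.003, -1.0]]
wrist_force: [-5.3, -7.4, 6.5]
gripper_width: 0.276
[ 0.4989 -0.2976  0.1976] ang 161.5 r 0.0602 yaw -92.0 F [-5.3 -7.4  6.5] w 24.1 j [-14.7  18.9  -8.2   0.3 -63.  102.5]
```

```bash
python3 -m crank '[[-0.008,-0.003,0,0],[0,0,0,0]]';python3 -m crank '[[-0.005,-0.002,0,0],[0,0,0,0],[0,0,0,0]]'; python3 -c "
from h import *
where(np.array([.556,-.3167]))
d=capture('side');crop(d,'s22',320,480,180,300,5)"
```

```text
time_s: 42.43
tcp_pos: [0.5013, -0.2921, 0.1977]
ee_rot: [[-0.036, -0.999, -0.005], [-0.999, 0.036, -0.008], [0.008, 0.005, -1.0]]
wrist_force: [-5.9, -14.2, 5.9]
gripper_width: 0.274
time_s: 42.68
tcp_pos: [0.5027, -0.2889, 0.1977]
ee_rot: [[-0.037, -0.999, -0.007], [-0.999, 0.037, -0.009], [0.009, 0.006, -1.0]]
wrist_force: [-7.6, -17.0, 5.4]
gripper_width: 0.278
[ 0.5027 -0.2889  0.1977] ang 152.5 r 0.0601 yaw -92.1 F [ -7.6 -17.    5.4] w 24.2 j [-13.6  18.8  -8.5   0.7 -63.  101.1]
```

View pics/s22.png

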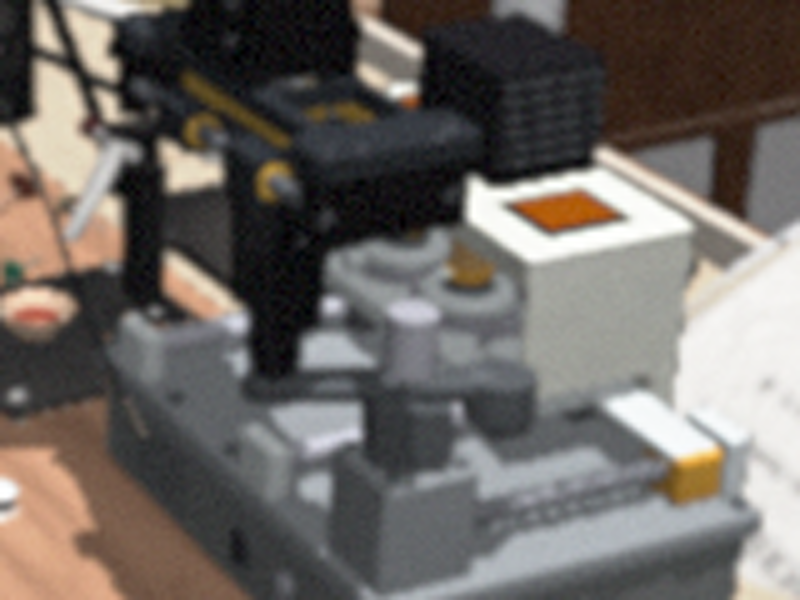

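```bash
python3 -m crank '[[0.005,0.002,0,0],[0,0,0,0],[0,0,0,0]]';python3 -m crank '[[0.003,0.001,0,0],[0,0,0,0],[0,0,0,0]]'; python3 -c "
from h import *
where(np.array([.556,-.3167]))"
```

```text
time_s: 42.98
tcp_pos: [0.5008, -0.293, 0.1977]
ee_rot: [[-0.038, -0.999, -0.005], [-0.999, 0.038, -0.007], [0.007, 0.005, -1.0]]
wrist_force: [-4.5, -12.8, 6.7]
gripper_width: 0.279
time_s: 43.23
tcp_pos: [0.5, -0.2949, 0.1977]
ee_rot: [[-0.038, -0.999, -0.005], [-0.999, 0.038, -0.006], [0.006, 0.005, -1.0]]
wrist_force: [-6.0, -9.7, 7.1]
gripper_width: 0.272
[ 0.5    -0.2949  0.1977] ang 158.7 r 0.0601 yaw -92.2 F [-6.  -9.7  7.1] w 23.7 j [-14.3  18.8  -8.3   0.4 -63.1 102. ]
```

```bash
python3 -m crank '[[0.004,0.001,0,0],[0,0,0,0],[0,0,0,0]]'; python3 -m crank '[[0,0,0,0],[0,0,0,0],[0,0,0,0],[0,0,0,0]]' 0.05; python3 -m crank '[[0,0,-0.03,0],[0,0,-0.035,0],[0,0,-0.02,0],[0,0,0,0]]' 0.055;python3 -m crank '[[0,0.03,0,0],[0,0.035,0,0],[0,0.03,0,0],[0,0,0,0],[0,0,0,0]]'; python3 -c "
from h import *
where(np.array([.556,-.3167]))
d=capture('side');np.savez('/tmp/s23.npz',**d);crop(d,'s23',320,480,180,300,5)
c=capture('top');np.savez('/tmp/t23.npz',**c);cv2.imwrite('pics/t23.png',c['pixels'][:,:,::-1])"
```

```text
time_s: 43.48
tcp_pos: [0.4989, -0.2978, 0.1976]
ee_rot: [[-0.038, -0.999, -0.005], [-0.999, 0.038, -0.004], [0.004, 0.005, -1.0]]
wrist_force: [-6.3, -6.5, 8.7]
gripper_width: 0.273
time_s: 43.82
tcp_pos: [0.4998, -0.2948, 0.1949]
ee_rot: [[-0.039, -0.999, -0.003], [-0.999, 0.039, 0.002], [-0.002, 0.003, -1.0]]
wrist_force: [0.2, 0.4, 0.7]
gripper_width: 0.498
time_s: 44.15
tcp_pos: [0.5022, -0.2959, 0.2857]
ee_rot: [[-0.037, -0.999, 0.007], [-0.999, 0.037, -0.002], [0.002, -0.007, -1.0]]
wrist_force: [0.5, 0.2, 0.4]
gripper_width: 0.622
time_s: 44.57
tcp_pos: [0.4038, -0.2913, 0.2805]
ee_rot: [[-0.039, -0.999, -0.001], [-0.999, 0.039, 0.002], [-0.002, 0.001, -1.0]]
wrist_force: [0.1, 0.0, 0.0]
gripper_width: 0.627
[ 0.4038 -0.2913  0.2805] ang 170.5 r 0.1543 yaw -92.2 F [0.1 0.  0. ] w 54.5 j [-1.710e+01  7.300e+00 -1.110e+01 -1.000e-01 -7.160e+01  1.049e+02]
```

View pics/s23.png

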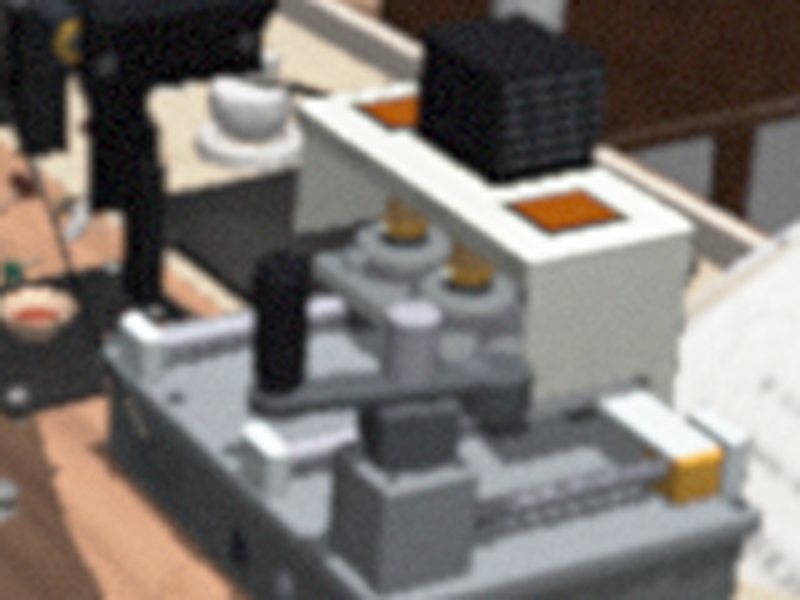

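View pics/t23.png

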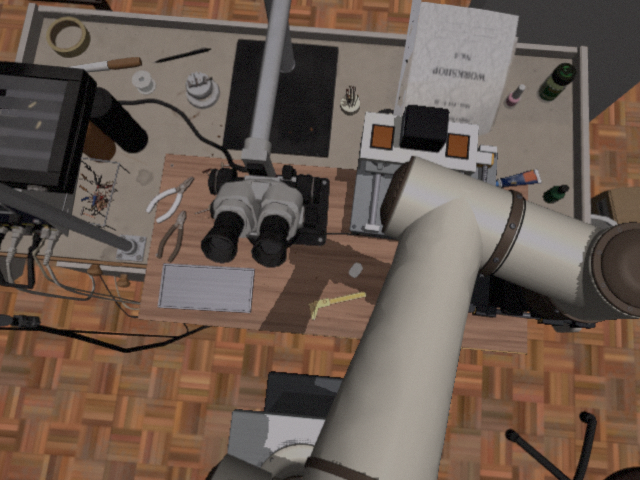

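```bash
python3 - <<'E'
from h import *
R=np.radians(-2.6);e=np.array([np.cos(R),np.sin(R)])
for f in("side0","s17","s23"):
    d=load(f"/tmp/{f}.npz");V=cloud(d);h=cv2.cvtColor(d["pixels"],cv2.COLOR_RGB2HSV)
    m=(h[...,0]>15)&(h[...,0]<30)&(h[...,1]>150)&(h[...,2]>90);m[:, :405]=0;m[:255]=0;m[295:]=0;m[:,475:]=0
    n,l,st,ct=cv2.connectedComponentsWithStats(m.astype(np.uint8));k=1+np.argmax(st[1:,4]);P=V[l==k];P=P[np.isfinite(P).all(1)]
    s=P[:,:2]@e;print(f,st[k],ct[k].round(1),np.median(P,0).round(4),"along",np.median(s).round(4),np.percentile(s,[5,95]).round(4), onplane(d,*ct[k],.10).round(4), onplane(d,*ct[k],.10)[:2]@e)
E
```

```text
side0 [447 273  11   8  68] [452.  276.6] [ 0.6883 -0.3381  0.0917] along 0.7029 [0.6933 0.7155] [ 0.6782 -0.3497  0.1   ] 0.693356289904877
s17 [416 281   9   9  59] [419.5 284.7] [ 0.5971 -0.3359  0.0926] along 0.6117 [0.6031 0.6215] [ 0.5897 -0.3458  0.1   ] 0.6047322740959903
s23 [452 271  12   9  67] [458.  275.1] [ 0.7047 -0.3391  0.0913] along 0.7194 [0.7113 0.7315] [ 0.6949 -0.3505  0.1   ] 0.7100888498302299
```

```bash
python3 - <<'E'
from h import *
d=load("/tmp/s23.npz");C=np.array([.5563,-.317])
H=onplane(d,(282.5)/5-.5+320,(262.5)/5-.5+180,.231);v=H[:2]-C;print(H,np.degrees(np.arctan2(v[1],v[0])),np.hypot(*v))
B=onplane(d,(413.5)/5-.5+320,(313.5)/5-.5+180,.2);print(B)
im=cv2.resize(d["pixels"][180:300,320:480,::-1],None,fx=5,fy=5,interpolation=cv2.INTER_CUBIC)
for a,col in((160,(0,0,255)),(168,(0,255,0)),(176,(255,0,0))):
    t=np.radians(a);q=[(px(d,[C[0]+r*np.cos(t),C[1]+r*np.sin(t),.231])[0]-[320,180]+.5)*5 for r in(.06,)]
    cv2.circle(im,tuple(np.int32(q[0])),3,col,-1);print(a,q)
plan(.5563,-.317,.265,-102)
E
```

```text
[ 0.49650764 -0.30296671  0.231     ] 166.79171579890607 0.06141709886337439
[ 0.55588242 -0.31656492  0.2       ]
160 [array([281.41362327, 255.33063011])]
168 [array([286.65745985, 263.37809324])]
176 [array([294.59686059, 271.23273334])]
at [ 0.4055 -0.2917  0.2805] yaw -92.2 dworld [ 0.1508 -0.0253 -0.0155] dyaw -9.8 j [-17.1   7.5 -11.   -0.  -71.6 104.9] F [ 0.6  0.3 -0.2] w 55.0
[0.0039, -0.0303, 0.0031, 0.0342]
[0.0029, -0.0304, 0.0031, 0.0342]
[0.0018, -0.0305, 0.0031, 0.0342]
[0.0008, -0.0306, 0.0031, 0.0342]
[-0.0003, -0.0306, 0.0031, 0.0342]
```

```bash
python3 -m crank '[[0.0039,-0.0303,0.002,0.038],[0.003,-0.0304,0.002,0.038],[0.002,-0.0305,0.002,0.038],[0.001,-0.0306,0.002,0.038],[0,-0.0306,0.002,0.038]]'; python3 -m crank '[[0,0,0,0],[0,0,0,0],[0,0,0,0]]'; python3 - <<'E'
from h import *
d=capture("side");crop(d,"s24",350,450,190,290,6)
plan(.5563,-.317,.169,-103)
E
```

```text
time_s: 45.08
tcp_pos: [0.558, -0.3192, 0.2696]
ee_rot: [[-0.228, -0.974, -0.002], [-0.974, 0.228, 0.001], [-0.001, 0.002, -1.0]]
wrist_force: [0.9, -0.3, 1.5]
gripper_width: 0.637
time_s: 45.33
tcp_pos: [0.5558, -0.3191, 0.2698]
ee_rot: [[-0.226, -0.974, -0.002], [-0.974, 0.226, 0.001], [-0.0, 0.002, -1.0]]
wrist_force: [0.4, -0.3, -0.1]
gripper_width: 0.632
at [ 0.5553 -0.3192  0.2707] yaw -103.1 dworld [ 0.001   0.0022 -0.1017] dyaw 0.1 j [-15.4  22.1   7.5  -0.  -75.4  92.4] F [0.6 0.2 1.2] w 55.0
[-0.0008, -0.0001, 0.0339, -0.0004]
[-0.0008, -0.0001, 0.0339, -0.0004]
[-0.0008, -0.0001, 0.0339, -0.0004]
```

View pics/s24.png

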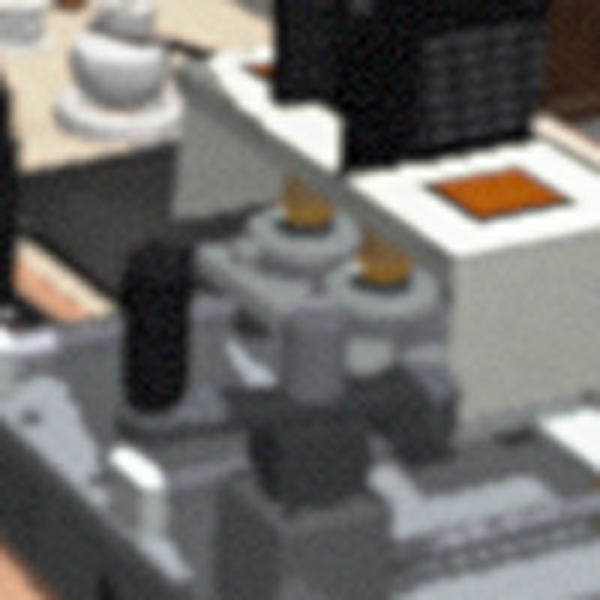

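```bash
python3 -m crank '[[-0.001,0,0.033,0],[-0.001,0,0.033,0],[0,0,0.028,0],[0,0,0.005,0],[0,0,0,0]]'; python3 -m crank '[[0,0,0,0],[0,0,0,0],[0,0,0,0]]';python3 - <<'E'
from h import *
plan(.5563,-.317,.169,-103)
E
```

```text
time_s: 45.8
tcp_pos: [0.5544, -0.3173, 0.1712]
ee_rot: [[-0.227, -0.974, -0.004], [-0.974, 0.227, 0.001], [-0.0, 0.004, -1.0]]
wrist_force: [0.0, -0.7, 1.0]
gripper_width: 0.633
time_s: 46.05
tcp_pos: [0.5571, -0.3181, 0.1749]
ee_rot: [[-0.227, -0.974, 0.004], [-0.974, 0.227, -0.002], [0.001, -0.005, -1.0]]
wrist_force: [0.2, -0.8, -0.2]
gripper_width: 0.636
at [ 0.5571 -0.3181  0.1749] yaw -103.1 dworld [-0.0008  0.0011 -0.0059] dyaw 0.1 j [-15.3  25.5  -1.2   0.  -63.1  92.2] F [ 0.2 -0.8 -0.2] w 55.3
[-0.0009, 0.001, 0.0059, -0.0016]
```

```bash
python3 -m crank '[[-0.001,0.0008,0.004,0],[0,0,0,0]]'; python3 -m crank '[[0,0,0,0],[0,0,0,0],[0,0,0,0],[0,0,0,0],[0,0,0,0]]' 0.012;python3 -m crank '[[0,0,0,0],[0,0,0,0],[0,0,0,0],[0,0,0,0]]';python3 -c "
from h import *
where(np.array([.556,-.3167]))"
```

```text
time_s: 46.22
tcp_pos: [0.5554, -0.3162, 0.1686]
ee_rot: [[-0.227, -0.974, 0.001], [-0.974, 0.227, 0.0], [-0.0, -0.001, -1.0]]
wrist_force: [0.4, -0.1, -0.1]
gripper_width: 0.634
time_s: 46.63
tcp_pos: [0.5555, -0.3165, 0.1682]
ee_rot: [[-0.227, -0.974, -0.0], [-0.974, 0.227, -0.0], [0.0, 0.0, -1.0]]
wrist_force: [-0.0, -0.4, 0.1]
gripper_width: 0.34
time_s: 46.97
tcp_pos: [0.5552, -0.3174, 0.1684]
ee_rot: [[-0.227, -0.974, -0.0], [-0.974, 0.227, -0.001], [0.001, -0.0, -1.0]]
wrist_force: [-0.3, -6.2, -0.3]
gripper_width: 0.264
[ 0.5552 -0.3174  0.1684] ang -138.1 r 0.001 yaw -103.1 F [-0.3 -6.2 -0.3] w 23.0 j [-15.2  25.7  -1.8   0.1 -62.5  92.1]
```

```bash
python3 -m crank '[[0.001,0,-0.006,0],[0,0,-0.01,0],[0,0,-0.01,0]]'; python3 -m crank '[[0,0,-0.015,0],[0,0,-0.015,0],[0,0,0,0]]';python3 - <<'E'
from h import *
d=capture("side");np.savez("/tmp/s25.npz",**d);crop(d,"s25",340,460,180,290,6)
plan(.42,-.16,.24,-103)
E
```

```text
time_s: 47.22
tcp_pos: [0.5541, -0.3167, 0.1883]
ee_rot: [[-0.228, -0.974, -0.006], [-0.974, 0.228, 0.004], [-0.003, 0.007, -1.0]]
wrist_force: [0.6, -0.7, -4.1]
gripper_width: 0.261
time_s: 47.47
tcp_pos: [0.5565, -0.3172, 0.2261]
ee_rot: [[-0.226, -0.974, 0.004], [-0.974, 0.226, -0.001], [-0.0, -0.004, -1.0]]
wrist_force: [0.5, -0.3, -2.6]
gripper_width: 0.267
at [ 0.5558 -0.3168  0.2246] yaw -103.1 dworld [-0.1358  0.1568  0.0154] dyaw 0.1 j [-15.3  23.4   2.8  -0.1 -69.4  92.2] F [-0.3  0.1 -4.4] w 23.3
[-0.0203, 0.028, -0.0026, -0.0003]
[-0.0203, 0.028, -0.0026, -0.0003]
[-0.0203, 0.028, -0.0026, -0.0003]
[-0.0203, 0.028, -0.0026, -0.0003]
[-0.0204, 0.0279, -0.0026, -0.0003]
[-0.0204, 0.0279, -0.0026, -0.0003]
```

View pics/s25.png

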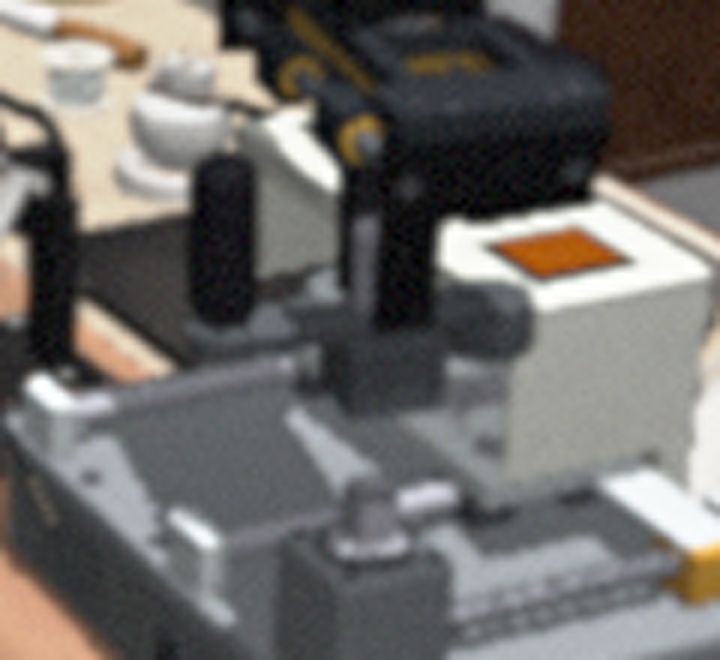

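```bash
python3 -m crank '[[-0.0203,0.028,-0.002,0],[-0.0203,0.028,-0.002,0],[-0.0203,0.028,0,0],[-0.0203,0.028,0,0],[-0.0204,0.028,0,0]]'; python3 -m crank '[[-0.024,0.026,0.003,0],[-0.028,0.023,0.006,0],[-0.03,0.02,0.008,0],[-0.032,0.012,0.008,0]]';python3 - <<'E'
from h import *
plan(.355,.0,.19,-103.5)
E
```

```text
time_s: 47.93
tcp_pos: [0.4394, -0.185, 0.2261]
ee_rot: [[-0.228, -0.974, -0.003], [-0.974, 0.228, 0.002], [-0.001, 0.004, -1.0]]
wrist_force: [0.4, 1.1, -3.8]
gripper_width: 0.265
time_s: 48.27
tcp_pos: [0.385, -0.0562, 0.2015]
ee_rot: [[-0.229, -0.974, -0.003], [-0.974, 0.229, 0.001], [-0.001, 0.003, -1.0]]
wrist_force: [0.7, 0.6, -4.0]
gripper_width: 0.268
at [ 0.385  -0.0562  0.2015] yaw -103.2 dworld [-0.03    0.0562 -0.0115] dyaw -0.3 j [ 15.8  -0.6 -31.5  -0.1 -59.2  61. ] F [ 0.7  0.6 -4. ] w 23.4
[-0.0239, 0.021, 0.0058, 0.0025]
[-0.0239, 0.0211, 0.0058, 0.0025]
```

```bash
python3 -m crank '[[-0.024,0.021,0.006,0],[-0.024,0.021,0.006,0],[-0.032,0.0075,0.009,0],[-0.032,0.0075,0.009,0],[-0.032,0.0075,0.009,0]]';python3 - <<'E'
from h import *
plan(.355,.2,.12,-103.5)
E
```

```text
time_s: 48.68
tcp_pos: [0.3567, 0.0986, 0.163]
ee_rot: [[-0.227, -0.974, -0.001], [-0.974, 0.227, 0.001], [-0.0, 0.002, -1.0]]
wrist_force: [1.1, 0.4, -4.9]
gripper_width: 0.267
at [0.3567 0.0986 0.163 ] yaw -103.1 dworld [-0.0017  0.1014 -0.043 ] dyaw -0.4 j [ 41.   -0.1 -37.4  -0.1 -52.7  36. ] F [ 1.1  0.4 -4.9] w 23.2
[-0.0246, 0.0062, 0.0108, 0.0017]
[-0.0246, 0.0062, 0.0108, 0.0017]
[-0.0246, 0.0062, 0.0108, 0.0017]
[-0.0246, 0.0063, 0.0108, 0.0017]
```

```bash
python3 -m crank '[[-0.026,0.006,0.009,0],[-0.026,0.006,0.009,0],[-0.026,0.006,0.009,0],[-0.026,0.006,0.009,0],[0,0,0,0]]';python3 - <<'E'
from h import *
c=load("/tmp/top0.npz")
f=lambda a,z:onplane(c,(a[0]+.5)/6-.5+140,(a[1]+.5)/6-.5+240,z)
q=np.array([f(p,.012) for p in((145,145),(685,178),(662,435),(112,403))]);print(q.round(4),q.mean(0))
plan(.40,.2325,.06,-103.5,4)
E
```

```text
time_s: 49.1
tcp_pos: [0.3582, 0.2075, 0.1261]
ee_rot: [[-0.224, -0.975, -0.002], [-0.975, 0.224, -0.0], [0.001, 0.001, -1.0]]
wrist_force: [0.8, 0.7, -3.5]
gripper_width: 0.267
[[0.4418 0.3462 0.012 ]
 [0.447  0.1484 0.012 ]
 [0.3544 0.1455 0.012 ]
 [0.3485 0.3433 0.012 ]] [0.3979347 0.2458356 0.012    ]
at [0.3582 0.2075 0.1261] yaw -102.9 dworld [ 0.0418  0.025  -0.0661] dyaw -0.6 j [ 52.7   7.6 -35.5  -0.1 -47.   24.4] F [ 0.8  0.7 -3.5] w 23.3
[-0.0084, -0.0088, 0.0165, 0.0025]
[-0.0085, -0.0088, 0.0165, 0.0025]
[-0.0085, -0.0087, 0.0165, 0.0025]
[-0.0085, -0.0087, 0.0165, 0.0025]
```

```bash
python3 -m crank '[[-0.009,-0.0088,0.012,0],[-0.009,-0.0088,0.014,0],[-0.009,-0.0088,0.014,0],[-0.009,-0.0088,0.014,0],[0,0,0.008,0]]';python3 -m crank '[[0,0,0.006,0],[0,0,0,0],[0,0,0,0]]';python3 - <<'E'
from h import *
d=capture("side");crop(d,"s26",190,320,150,280,6)
plan(.399,.2345,.0385,-103.5,4)
E
```

```text
time_s: 49.52
tcp_pos: [0.4019, 0.232, 0.0641]
ee_rot: [[-0.227, -0.974, -0.001], [-0.974, 0.227, -0.001], [0.001, 0.001, -1.0]]
wrist_force: [0.8, -0.1, -3.7]
gripper_width: 0.261
time_s: 49.77
tcp_pos: [0.4004, 0.2305, 0.06]
ee_rot: [[-0.227, -0.974, -0.001], [-0.974, 0.227, -0.001], [0.001, 0.001, -1.0]]
wrist_force: [0.4, -0.5, -4.0]
gripper_width: 0.271
at [0.4008 0.231  0.0606] yaw -103.1 dworld [-0.0018  0.0035 -0.0221] dyaw -0.4 j [ 50.2  17.8 -33.9  -0.  -38.2  26.7] F [-0.5 -0.3 -4.1] w 23.4
[-0.0007, 0.0006, 0.0055, 0.0018]
[-0.0007, 0.0006, 0.0055, 0.0018]
[-0.0007, 0.0006, 0.0055, 0.0018]
[-0.0007, 0.0007, 0.0055, 0.0018]
```

View pics/s26.png

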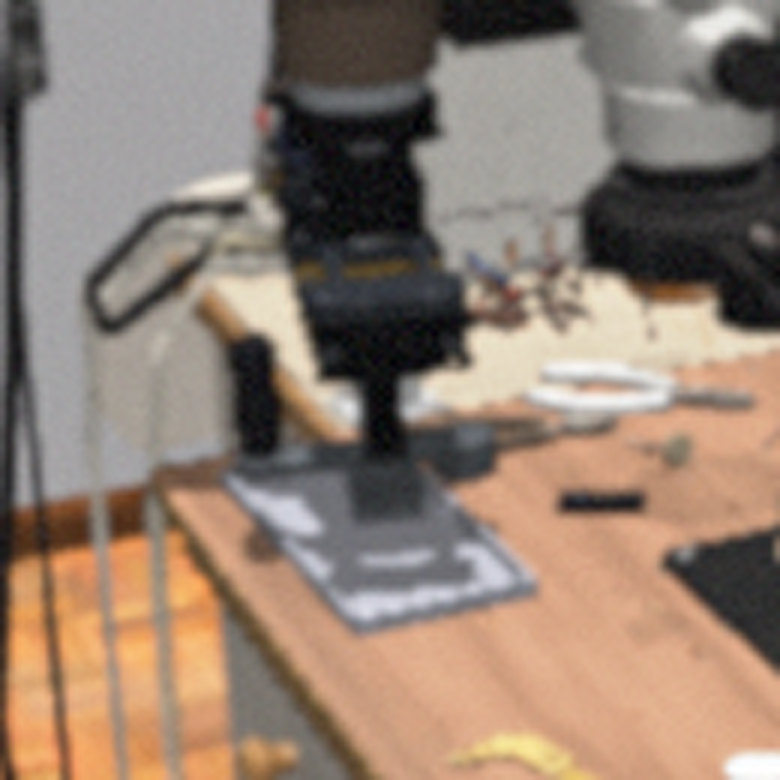

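The hub (388,490) is over the middle of the tray. Lower it.

```bash
python3 -m crank '[[-0.001,0.001,0.006,0],[-0.001,0.0005,0.006,0],[-0.001,0,0.005,0],[0,0,0,0]]';python3 -m crank '[[0,0,0.003,0],[0,0,0,0],[0,0,0,0]]';python3 -m crank '[[0,0,0.002,0],[0,0,0,0],[0,0,0,0]]'
```

```text
time_s: 50.15
tcp_pos: [0.3999, 0.2342, 0.0423]
ee_rot: [[-0.227, -0.974, -0.001], [-0.974, 0.227, -0.001], [0.002, 0.001, -1.0]]
wrist_force: [-1.1, -0.7, -3.8]
gripper_width: 0.269
time_s: 50.4
tcp_pos: [0.4005, 0.2346, 0.0401]
ee_rot: [[-0.227, -0.974, -0.0], [-0.974, 0.227, -0.0], [0.0, 0.0, -1.0]]
wrist_force: [-0.3, -0.8, -3.6]
gripper_width: 0.266
time_s: 50.65
tcp_pos: [0.401, 0.2349, 0.0388]
ee_rot: [[-0.226, -0.974, 0.001], [-0.974, 0.226, 0.001], [-0.001, -0.001, -1.0]]
wrist_force: [0.6, -1.2, -0.1]
gripper_width: 0.267
```

```bash
python3 -m crank '[[0,0,0.0005,0],[0,0,0,0],[0,0,0,0],[0,0,0,0],[0,0,0,0]]' 0.055;python3 -m crank '[[0,0,-0.02,0],[0,0,-0.03,0],[0,0,-0.03,0],[0,0,-0.005,0],[0,0,0,0]]';python3 -m crank '[[-0.013,0.024,-0.008,0],[-0.015,0.028,-0.01,0],[-0.015,0.028,-0.01,0],[-0.015,0.028,-0.01,0],[-0.015,0.028,-0.01,0]]';python3 -m crank '[[0,0.028,-0.01,0],[0,0.01,-0.01,0],[0,0,0,0],[0,0,0,0]]';python3 - <<'E'
from h import *
where(np.array([.4,.23]))
d=capture("side");np.savez("/tmp/s27.npz",**d);cv2.imwrite("pics/s27.png",d["pixels"][:,:,::-1])
c=capture("top");np.savez("/tmp/t27.npz",**c);cv2.imwrite("pics/t27.png",c["pixels"][:,:,::-1])
E
```

```text
time_s: 51.07
tcp_pos: [0.4006, 0.2348, 0.0378]
ee_rot: [[-0.227, -0.974, 0.0], [-0.974, 0.227, 0.0], [-0.0, -0.0, -1.0]]
wrist_force: [-0.2, 0.1, -0.1]
gripper_width: 0.561
time_s: 51.48
tcp_pos: [0.4016, 0.236, 0.125]
ee_rot: [[-0.226, -0.974, 0.004], [-0.974, 0.226, 0.005], [-0.005, -0.003, -1.0]]
wrist_force: [0.1, 0.5, 0.5]
gripper_width: 0.626
time_s: 51.9
tcp_pos: [0.283, 0.3364, 0.1698]
ee_rot: [[-0.227, -0.974, -0.001], [-0.974, 0.227, -0.002], [0.003, 0.001, -1.0]]
wrist_force: [0.6, 1.4, -0.2]
gripper_width: 0.636
time_s: 52.23
tcp_pos: [0.247, 0.345, 0.1899]
ee_rot: [[-0.225, -0.974, -0.001], [-0.974, 0.225, -0.001], [0.001, 0.0, -1.0]]
wrist_force: [-0.2, 0.4, -1.0]
gripper_width: 0.632
[0.247  0.345  0.1899] ang 143.1 r 0.1914 yaw -103.0 F [-0.2  0.4 -1. ] w 55.0 j [ 76.5   3.9 -28.8  -0.  -57.4   0.5]
```

View pics/t27.png

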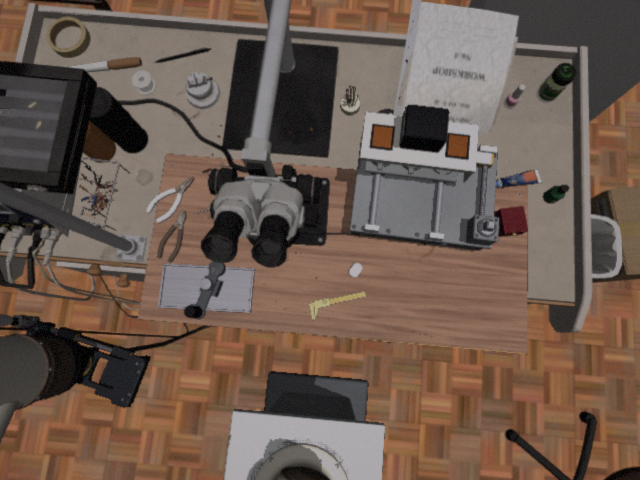

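View pics/s27.png

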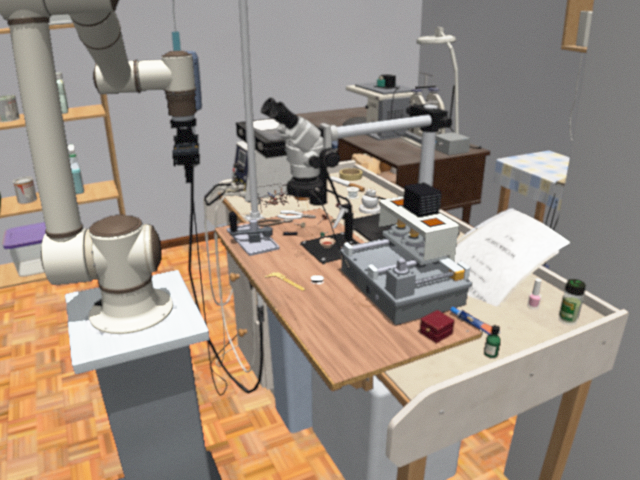

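```bash
python3 - <<'E'
from h import *
c=load("/tmp/t27.npz");d=load("/tmp/s27.npz")
im=cv2.resize(c["pixels"][205:245,468:508,::-1],None,fx=14,fy=14,interpolation=cv2.INTER_CUBIC)
a=cv2.resize(c["pixels"][240:330,140:230,::-1],(560,560),interpolation=cv2.INTER_CUBIC)
cv2.imwrite("pics/fin1.png",cv2.resize(np.hstack([im,a]),None,fx=.7,fy=.7))
crop(d,"fin2",330,480,180,300,5)
E
```

View pics/fin1.png

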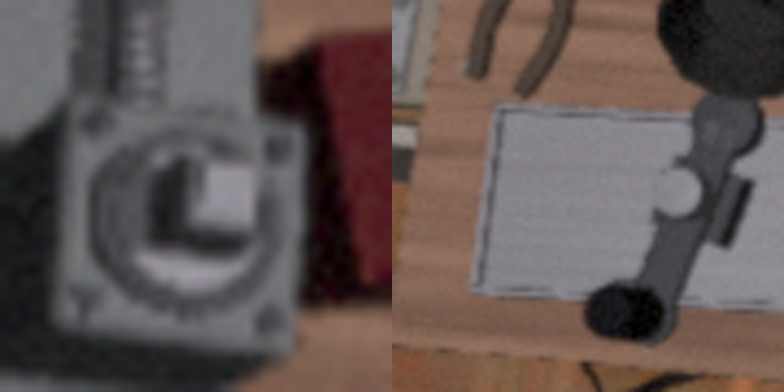

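View pics/fin2.png

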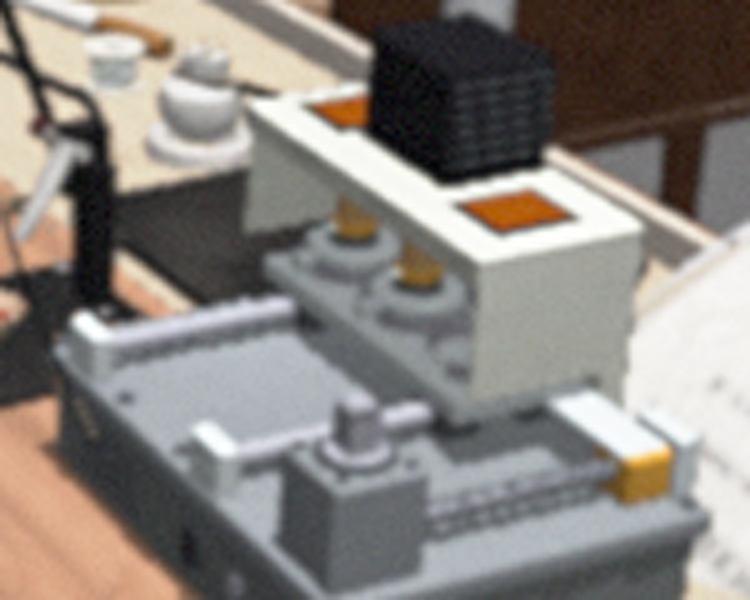

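The shaft flats now sit square to the marker, as they should with the carriage home. The crank stands in its tray, the holders sit level under the hood, and the other tools haven't moved. Handing in.

```bash
python3 - <<'E'
from station import *
print(finish_job())
E
```

```text
the job is handed in; nothing more can be done
None
```

The job is done and handed in after about 52 s of the 210 s allowed. My last checks found nothing wrong, but `finish_job()` gives no verdict.

- **Winding out:** I fitted the crank on the square shaft and wound it counter-clockwise about 4.7 turns. It came up hard against the loading stop, with a steady push of about 15 N at the handle.
- **Holders:** Only two holders were there. One had been knocked about 26 mm aside during the run, so I measured it again before picking it up. I set them in the left and middle nests with their lugs in the slots. The first caught on the collar rim (about 22 N at the wrist) and dropped in after a shift of about 3 mm. The second went in freely.
- **Winding home:** I wound clockwise about 5.5 turns to the hard stop, pressing with about 19 N there. I then took the crank off and stood it hub down in its tray.

**Last checks:**
- **Carriage:** In the pictures the nut block had moved 108–110 mm, against 110 mm expected; the camera is only good to about 2 mm. The shaft's flats also sit square to the marker.
- **Scene:** Both holders are level under the hood, the crank stands in the tray, and the loupe, caliper and pliers are where they were. The gripper touches nothing.

**One disagreement:** after I let go at the loading stop, the crank handle turned back about 10°. That is within the crank's free play on the shaft. At worst it means the carriage sat about 0.5 mm short of the stop while I loaded the holders.

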